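Cap, clamp and set a bench shaker run

TASK

Get the shaker ready: press the loose lid of every sample pot on the bench fully home and level, and stand the pots upright in a row on the shaker's platform between the two bars. Then push the star wheel round clockwise by its spokes until the sprung clamp bar holds every pot firmly, and after that use the tip of the ball pen, not the fingers, to flip the fourth switch from the left so that its far end is down. Leave the other five switches and the other things on the bench as they are, and lay the pen back down on the bench.

Things in the scene. Friction and masses are not known exactly. Their poses are not given: they have to be found in the camera images.
- shaker: bench shaker, fixed: grey housing 172 mm deep (x) by 394 mm wide (y), its flat top 48 mm above the bench. Origin: middle of its underside on the bench; x away from the operator's side, y to its left end, z up; its yaw on the bench varies. Left end: a row of six switches; middle: the clamping platform; right end: the star wheel. Nothing on it stands higher than 105 mm
- tray (a point): middle of the platform, on its top surface 56 mm above the bench; axes as the shaker's. Between a fixed back bar (face at x = +35 mm from here) and the sprung front clamp bar (face at x = -35 mm when fully open), both 21 mm high above the platform and 190 mm long in y: pots stand between them, in a row along y, anywhere within 85 mm either side of this point, at least 52 mm apart. From open the bar face must travel 24 mm to touch pots that stand against the back bar
- wheel_hub (a point): centre of the star wheel, 96 mm above the bench, axes as the shaker's; the wheel's axis is upright. Four straight spokes of 10 to 12 mm round bar at this height, 90 degrees apart, their rounded ends 68 mm from the axis; hub 29 mm across, 86 to 105 mm above the bench. Under the spokes is free space down to the gear housing at 73 mm above the bench
- star_wheel (a joint): turn of the star wheel in rad, 0 to 4.0, growing clockwise seen from above, which tightens: each rad moves the carriage of the clamp bar 8 mm towards the back bar. It starts between 0 and 0.5; the bar meets the pots at about 2.95. At 0 one spoke points along the shaker's +x; a spoke's direction from +x is minus this value (plus quarter turns). It stays where it is left (friction 0.2 N m, about 4 N near a spoke's end; up to 8 N when clamping)
- clamp_bar (a joint): how far the clamp bar is pressed back against its springs, m, 0 (springs relaxed) to 0.009; 2.5 N per mm. It begins to grow when the bar bears on the pots; with about 3 mm the pots are held firmly
- switch_4_far (a point): on the fourth rocker switch from the left: the middle of its far end's top surface, 7 mm beyond its pivot; z is square to that surface
- switch_1 (a joint): rocker switch 1 of the six, counted from the left (from the shaker's +y end): white rocker 18 mm long (front to back) and 8 mm wide, pitch 11 mm, pivot 52 mm above the bench at x = -5 mm, y = 177.5 mm of the shaker. Tilt in rad: 0 = near end down, far end up (off); 0.6 = far end down, near end up (on). It takes about 1.5 N at its end and stays where it is put
- switch_2 (a joint): rocker switch 2 of the six, counted from the left (from the shaker's +y end): white rocker 18 mm long (front to back) and 8 mm wide, pitch 11 mm, pivot 52 mm above the bench at x = -5 mm, y = 166.5 mm of the shaker. Tilt in rad: 0 = near end down, far end up (off); 0.6 = far end down, near end up (on). It takes about 1.5 N at its end and stays where it is put
- switch_3 (a joint): rocker switch 3 of the six, counted from the left (from the shaker's +y end): white rocker 18 mm long (front to back) and 8 mm wide, pitch 11 mm, pivot 52 mm above the bench at x = -5 mm, y = 155.5 mm of the shaker. Tilt in rad: 0 = near end down, far end up (off); 0.6 = far end down, near end up (on). It takes about 1.5 N at its end and stays where it is put
- switch_4 (a joint): rocker switch 4 of the six, counted from the left (from the shaker's +y end): white rocker 18 mm long (front to back) and 8 mm wide, pitch 11 mm, pivot 52 mm above the bench at x = -5 mm, y = 144.5 mm of the shaker. Tilt in rad: 0 = near end down, far end up (off); 0.6 = far end down, near end up (on). It takes about 1.5 N at its end and stays where it is put
- switch_5 (a joint): rocker switch 5 of the six, counted from the left (from the shaker's +y end): white rocker 18 mm long (front to back) and 8 mm wide, pitch 11 mm, pivot 52 mm above the bench at x = -5 mm, y = 133.5 mm of the shaker. Tilt in rad: 0 = near end down, far end up (off); 0.6 = far end down, near end up (on). It takes about 1.5 N at its end and stays where it is put
- switch_6 (a joint): rocker switch 6 of the six, counted from the left (from the shaker's +y end): white rocker 18 mm long (front to back) and 8 mm wide, pitch 11 mm, pivot 52 mm above the bench at x = -5 mm, y = 122.5 mm of the shaker. Tilt in rad: 0 = near end down, far end up (off); 0.6 = far end down, near end up (on). It takes about 1.5 N at its end and stays where it is put
- pot_a_mid (a point): sample pot: upright white plastic cylinder 46 mm in diameter, 60 mm high, 0.11 kg, wall 3 mm, open mouth at the top (bore 40 mm) with a push-in lid; the rim collar is 47 mm across. This point is on its axis, half-way up (30 mm above its underside); z up its axis. Two or three of the three pots are there in a run; a missing pot and its lid read None
- lid_a_top (a point): lid of pot a: grey plastic disc, 45 mm across, 4 mm thick, on a plug tight in the pot's mouth. This point: middle of its top face, z up. At the start 5 to 7 mm proud of the rim (39 to 41 mm above the pot's mid point) and up to 8 degrees cocked; fully home 34 mm above it. It slides down under 6 N pressed on its middle, levels on the rim, and stays where it is left
- pot_b_mid (a point): sample pot: upright white plastic cylinder 46 mm in diameter, 60 mm high, 0.11 kg, wall 3 mm, open mouth at the top (bore 40 mm) with a push-in lid; the rim collar is 47 mm across. This point is on its axis, half-way up (30 mm above its underside); z up its axis. Two or three of the three pots are there in a run; a missing pot and its lid read None
- lid_b_top (a point): lid of pot b: grey plastic disc, 45 mm across, 4 mm thick, on a plug tight in the pot's mouth. This point: middle of its top face, z up. At the start 5 to 7 mm proud of the rim (39 to 41 mm above the pot's mid point) and up to 8 degrees cocked; fully home 34 mm above it. It slides down under 6 N pressed on its middle, levels on the rim, and stays where it is left
- pot_c_mid (a point): sample pot: upright white plastic cylinder 46 mm in diameter, 60 mm high, 0.11 kg, wall 3 mm, open mouth at the top (bore 40 mm) with a push-in lid; the rim collar is 47 mm across. This point is on its axis, half-way up (30 mm above its underside); z up its axis. Two or three of the three pots are there in a run; a missing pot and its lid read None
- lid_c_top (a point): lid of pot c: grey plastic disc, 45 mm across, 4 mm thick, on a plug tight in the pot's mouth. This point: middle of its top face, z up. At the start 5 to 7 mm proud of the rim (39 to 41 mm above the pot's mid point) and up to 8 degrees cocked; fully home 34 mm above it. It slides down under 6 N pressed on its middle, levels on the rim, and stays where it is left
- pen_mid (a point): ball pen lying on the bench, 143 mm long, round barrel 9 mm, 11 g: the middle of its length, on its axis; the pen's writing tip lies at +y of this frame
- pen_tip (a point): the pen's writing tip, 71.5 mm from its middle, on its axis; the last 20 mm taper to the point
- dropper_0: amber dropper bottle with black teat, 37 mm across, 96 mm high, bystander; origin under its middle
- dropper_2: white dropper bottle with black teat, 37 mm across, 96 mm high, bystander; origin under its middle
- spatula: steel lab spatula 152 mm long lying on the bench, bystander; origin under its middle
- tape_roll: roll of tape 68 mm across, 18 mm high, lying on the bench, bystander; origin under its middle

How it is judged:
By the outcome, as a careful person would: the job done as asked, in the order asked, and still so for the second after the job is handed in, with the robot touching nothing.
Of pot_a, pot_b, pot_c only 2 to 3 are there at a start; the rules pass over those that are not, and their reading is None.
At some moment in a run one of pot_a, pot_b, pot_c may be knocked a few centimetres aside while the robot is not near it.
It also fails if it takes over 210 s, if anything falls off the work surface, if the arm or the gripper's body presses on something with over 40 N, if the wrist force passes 120 N, or if a joint passes its speed limit or range.

ROBOT

A 7-joint arm with a two-finger parallel gripper is mounted at the origin on a cart in front of the work surface, level with it; the furniture and walls round the work are solid. World frame = base frame: x ahead of the robot, y to its left, z up, the work surface at z = 0. Lengths are in m, angles in rad, forces in N, time in s.
With the tool pointing down it reaches from about 0.4 to 0.85 m from the base axis. Payload 10.4 kg.
Tool frame: the origin (TCP) lies midway between the tips of the shut fingers; the grasp point (between the pads) lies 19 mm behind it; x points along the fingers, y is the direction in which the jaws open and shut, and the axes are right-handed (so a half turn about x gives the same grasp; the last joint's range is limited). The gripper opens to 85 mm and grips with 20 to 120 N. Pads are 22 mm wide; open, the fingers measure 114 mm over their backs; the gripper's body (76 mm by 85 mm) begins 54 mm behind the grasp point. The pads swing forward as they close: fully open they stand 13 mm farther back than shut.
Start: joints at [1.307, 0.332, -0.065, 1.46, 0.022, 1.35, -0.088], TCP at [0.149, -0.607, 0.231] pointing down, gripper open.
Joint ranges: [-2.6, 2.6], [-0.5, 2.12], [-1.47, 1.34], [0.16, 2.42], [-1.27, 4.41], [0.06, 2.06], [-2.6, 2.6]. Speed limits (rad/s): [2.22, 2.22, 2.79, 2.79, 3.14, 3.14, 3.14].

INTERFACE

Orientations are given as [roll, pitch, yaw] about the fixed x, y, z axes, in that order (R = Rz(yaw) Ry(pitch) Rx(roll)).
In Python, from station import arm, read_camera, camera_info gives the robot as it stands. The module is installed in compiled form; this text tells all that it offers.
- The arm moves only by the tool apply_moves, never from a script. Its argument "commands" is a list of rows, each an object of numbers: "tx", "ty", "tz": the shift along the tool's x, y, z in cm; "ax", "ay", "az": the turn, a rotation vector about the tool's x, y, z in rad; "gripper": the gripper command: -1 is shut, 1 is fully open, values between are in proportion. In form: [{"tx": .., "ty": .., "tz": .., "ax": .., "ay": .., "az": .., "gripper": ..}, ...]. A call has 1 to 8 rows; each row shifts and turns the commanded pose from where the row before left it, along the tool's axes as they then stand; what a row does not reach is not made up. A row lasts 1/12 s, in which the tool goes at most 41.7 mm and 7.16 degrees, less where a joint would pass 70% of its speed; a pose out of reach is approached as far as the arm can. A call is refused whole if a number of a shift passes 4.17 or a number of a turn 0.125, either way. A call with a gripper value outside its range is refused whole. The fingers move at their own pace and stop on an object; "grip_force" is the grip in N (left out, the last holds). Time passes only in rows, so rows that do not move let the fingers close. It gives the time, the measured TCP pose, the force and the opening at its end, in the units of the state.
- arm.get_obs(): the state, without advancing time (a new reading comes with each control period).
- read_camera(name): name is "scene" or "top" or "wrist"; returns the picture (384x512x3 uint8, red, green, blue); there is no depth.
- camera_info(name): a dict with "camera_matrix" (3x3 intrinsics, pixels), "extrinsics" (4x4, takes a point from camera to world coordinates). Camera axes: x right, y down, z forward; pixel columns grow to the right and rows downward; lengths in m; the calibration is good to about 2 mm. A picture is of the moment at which its call begins: read the wrist's pose just before it. camera_info takes no time and is no camera call; for the wrist camera it gives the pose at the moment of the call.
- arm.close_job(): hands the job in, once; it reports no verdict.
The state is a dict: "time_s": time; "qpos": joint angles; "joint_velocities": joint speeds; "joint_torque": joint torques, N m; "tcp_pos": TCP position; "tool_rot": TCP orientation; "ft_force": force on the tool from outside, world axes, zero at the start; "ft_torque": the same for the moment, N m; "grip_width": finger opening in m.
Only numpy, scipy, OpenCV 4.12 (cv2) and the standard library are available. Lean on these libraries where they do the work, as an engineer would, in place of code of your own. Each camera call takes 0.05 s, during which the arm holds its last target.

## Working session

There is one attempt and no reset: what is moved stays moved. The work goes in short steps, Python scripts to look and compute and a tool call to move; the robot and the scene stay as the last step left them, time stands still between calls to the robot, and variables do not carry over. Pictures are saved under pics/ and viewed, and the job is handed in when it is done.

Besides the shell and the picture viewer there is one more tool, called after ">>>" by a JSON object that holds its "name" and its "arguments", one argument or row to a line. apply_moves: Moves the arm, as the interface text tells. Its arguments: {"type":"object","properties":{"commands":{"type":"array"},"grip_force":{"type":"number"}},"required":["commands"]}

```bash
ls; mkdir -p pics
cat > h.py <<'E'
from station import arm, read_camera, camera_info
import numpy as np, cv2
def snap(name,fn):
    im=read_camera(name); cv2.imwrite('pics/'+fn,cv2.cvtColor(im,cv2.COLOR_RGB2BGR)); return im
def pix2plane(name,uv,z,info=None):
    i=info or camera_info(name); K=np.array(i['camera_matrix']);E=np.array(i['extrinsics'])
    d=E[:3,:3]@np.linalg.inv(K)@np.array([uv[0],uv[1],1.]); o=E[:3,3]
    return o+d*(z-o[2])/d[2]
def proj(name,P,info=None):
    i=info or camera_info(name); K=np.array(i['camera_matrix']);E=np.array(i['extrinsics'])
    p=K@(E[:3,:3].T@(np.array(P)-E[:3,3])); return p[:2]/p[2]
E
python3 - <<'E'
from h import *
o=arm.get_obs(); print({k:np.round(v,3) for k,v in o.items()})
for n in ['scene','top','wrist']:
    i=camera_info(n);print(n,np.round(i['camera_matrix'],1).tolist(),np.round(i['extrinsics'],3).tolist())
    snap(n,n+'0.png')
E
```

```text
pics
{'time_s': np.float64(0.0), 'qpos': array([ 1.307,  0.333, -0.065,  1.461,  0.022,  1.35 , -0.088]), 'joint_velocities': array([ 0.001, -0.001, -0.   ,  0.001,  0.   , -0.   , -0.   ]), 'joint_torque': array([ 0.0000e+00, -6.2544e+01,  4.9000e-02, -3.9160e+01,  1.6000e-02,
        1.0000e-02, -0.0000e+00]), 'tcp_pos': array([ 0.149, -0.607,  0.231]), 'tool_rot': array([-1.512,  1.569,  1.871]), 'ft_force': array([ 0.155, -0.452, -0.858]), 'ft_torque': array([-0.013, -0.014, -0.044]), 'grip_width': np.float64(0.086)}
scene [[411.7, 0.0, 252.1], [0.0, 411.7, 184.8], [0.0, 0.0, 1.0]] [[-0.502, -0.678, 0.537, -0.274], [-0.865, 0.386, -0.322, 0.454], [0.011, -0.626, -0.78, 1.234], [0.0, 0.0, 0.0, 1.0]]
top [[383.8, 0.0, 253.7], [0.0, 383.8, 191.7], [0.0, 0.0, 1.0]] [[-0.018, -0.98, 0.2, 0.239], [-1.0, 0.017, -0.006, -0.01], [0.003, -0.2, -0.98, 1.488], [0.0, 0.0, 0.0, 1.0]]
wrist [[292.7, 0.0, 253.4], [0.0, 292.7, 191.4], [0.0, 0.0, 1.0]] [[0.238, -0.936, -0.259, 0.214], [-0.971, -0.229, -0.063, -0.591], [-0.001, 0.266, -0.964, 0.372], [0.0, 0.0, 0.0, 1.0]]
```

View pics/scene0.png

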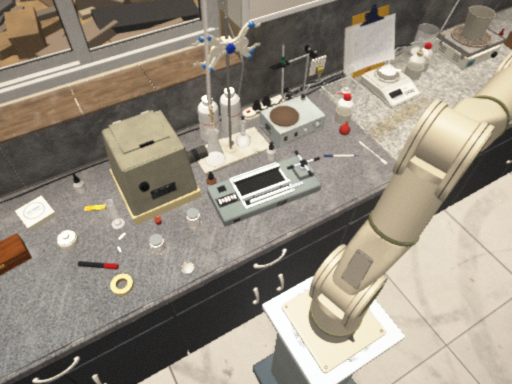

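View pics/top0.png

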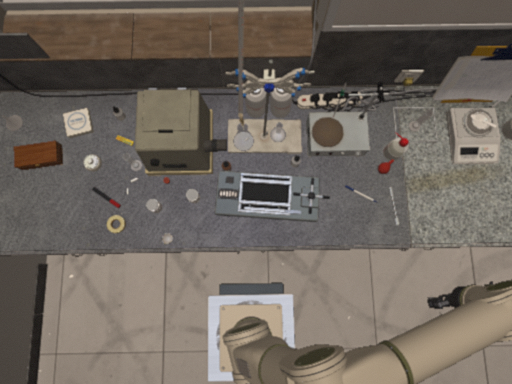

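View pics/wrist0.png

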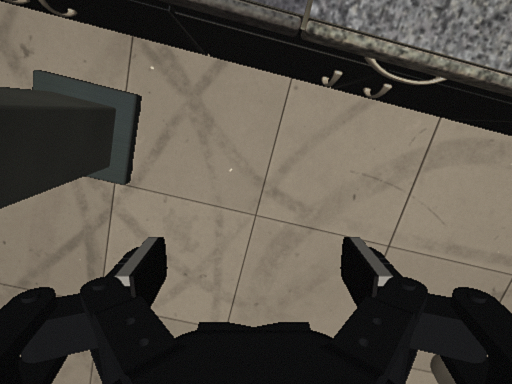

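Run:
```python
from h import *
t=cv2.imread('pics/top0.png')
cv2.imwrite('pics/z1.png',cv2.resize(t[140:260,80:240],None,fx=5,fy=5,interpolation=cv2.INTER_CUBIC))
cv2.imwrite('pics/z2.png',cv2.resize(t[140:240,210:410],None,fx=4,fy=4,interpolation=cv2.INTER_CUBIC))
t=cv2.imread('pics/scene0.png')
cv2.imwrite('pics/z3.png',cv2.resize(t[130:300,50:210],None,fx=4.5,fy=3.5,interpolation=cv2.INTER_CUBIC)) if 0 else cv2.imwrite('pics/z3.png',cv2.resize(t[150:300,50:220],None,fx=4,fy=4,interpolation=cv2.INTER_CUBIC))
cv2.imwrite('pics/z4.png',cv2.resize(t[130:225,190:390],None,fx=4,fy=4,interpolation=cv2.INTER_CUBIC))
for n,uv,z in [('top',(153,206),.065),('top',(192,195),.065),('top',(167,239),.05),('top',(362,193),0.005),('top',(267,195),.05)]:
    print(uv,pix2plane(n,uv,z).round(3))
for n,uv,z in [('scene',(157,240),.065),('scene',(193,214),.065),('scene',(187,267),.05)]:
    print(uv,pix2plane(n,uv,z).round(3))
```

```text
(153, 206) [0.482 0.359 0.065]
(192, 195) [0.522 0.214 0.065]
(167, 239) [0.359 0.307 0.05 ]
(362, 193) [ 0.53  -0.447  0.005]
(267, 195) [ 0.52 -0.07  0.05]
(157, 240) [0.485 0.359 0.065]
(193, 214) [0.52  0.213 0.065]
(187, 267) [0.355 0.313 0.05 ]
```

View pics/z1.png

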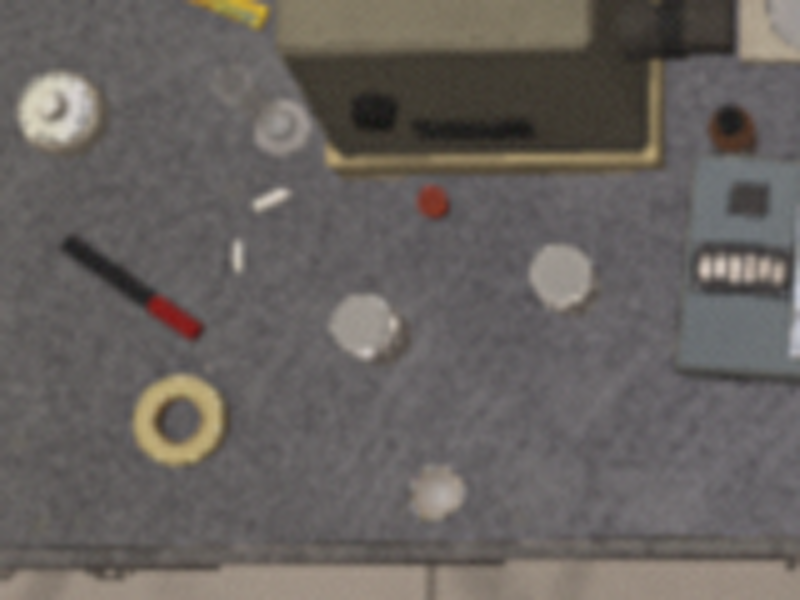

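View pics/z2.png

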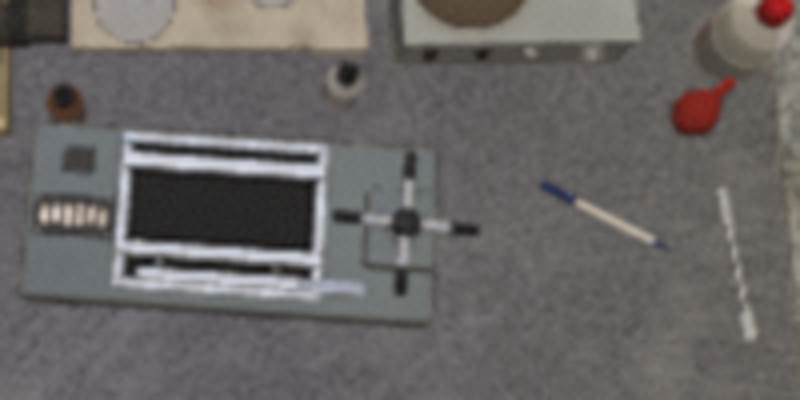

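View pics/z3.png

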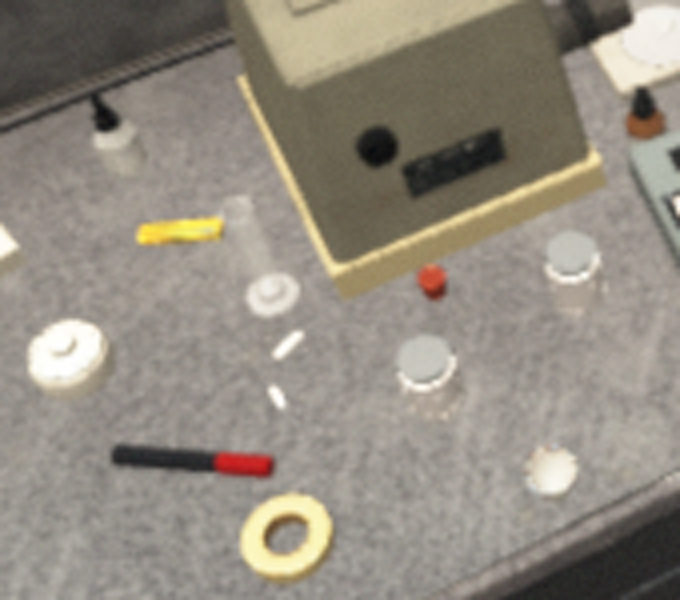

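View pics/z4.png

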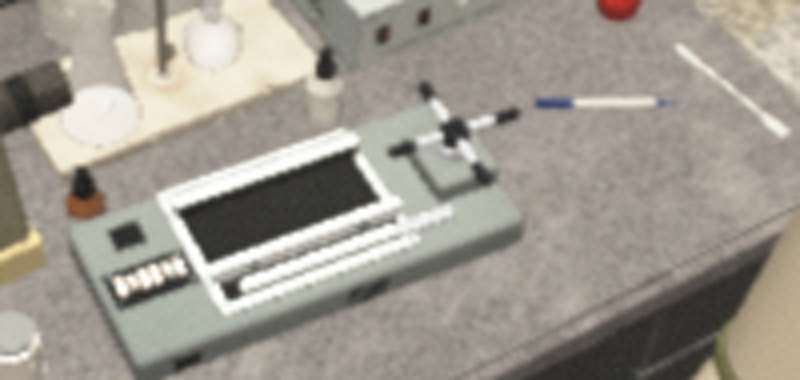

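```bash
cat >> h.py <<'E'
from scipy.spatial.transform import Rotation as Ro
import json, math
def pose():
    o=arm.get_obs(); return o['tcp_pos'], Ro.from_euler('xyz',o['tool_rot']), o
def down(yaw):
    """tool x down, tool y at world angle yaw"""
    x=np.array([0,0,-1.]);y=np.array([math.cos(yaw),math.sin(yaw),0]);return Ro.from_matrix(np.c_[x,y,np.cross(x,y)])
def rows(p0,R0,p1,R1,step=30,astep=0.11,grip=None,n=None):
    d=np.array(p1)-p0; w=(R0.inv()*R1).as_rotvec()
    m=n or max(1,math.ceil(np.linalg.norm(d)*1000/step),math.ceil(np.linalg.norm(w)/astep))
    out=[];p=np.array(p0);R=R0
    for k in range(1,m+1):
        tgt=np.array(p0)+d*k/m; t=R.inv().apply(tgt-p)*100; a=w/m
        t=np.round(t,2);a=np.round(a,3)
        r={}
        for kk,v in zip(['tx','ty','tz','ax','ay','az'],[*t,*a]):
            if abs(v)>1e-9:r[kk]=float(v)
        if grip is not None:r['gripper']=grip
        p=p+R.apply(t/100);R=R*Ro.from_rotvec(a); out.append(r)
    return out,p,R
def show(rs):
    for i in range(0,len(rs),8): print(json.dumps(rs[i:i+8]).replace('"tx"','"tx"'))
def go(p1,yaw=None,step=30,grip=None,R1=None,**k):
    p,R,o=pose()
    R1=R1 if R1 is not None else (down(yaw) if yaw is not None else R)
    r,pp,RR=rows(p,R,p1,R1,step,grip=grip,**k); print('from',p.round(4),'rpy',R.as_euler('xyz').round(3),'q',o['qpos'].round(2),'t',round(float(o['time_s']),2)); show(r); return r
E
python3 - <<'E'
from h import *
p,R,o=pose(); print(R.as_matrix().round(3))
y=R.as_matrix()[:,1]; print('jaw yaw',math.atan2(y[1],y[0]))
E
```

```text
[[-0.     0.239 -0.971]
 [ 0.001 -0.971 -0.239]
 [-1.    -0.001  0.   ]]
jaw yaw -1.3299424789287548
```

Run:
```python
from h import *
go([0.42,-0.42,0.36],-1.60,step=33)
```

```text
from [ 0.149  -0.6067  0.2307] rpy [-1.517  1.57   1.865] q [ 1.31  0.33 -0.06  1.46  0.02  1.35 -0.09] t 0.15
[{"tx": -1.17, "ty": -1.06, "tz": -2.8, "ax": 0.025}, {"tx": -1.18, "ty": -1.13, "tz": -2.77, "ax": 0.025}, {"tx": -1.17, "ty": -1.2, "tz": -2.74, "ax": 0.025}, {"tx": -1.18, "ty": -1.27, "tz": -2.71, "ax": 0.025}, {"tx": -1.17, "ty": -1.34, "tz": -2.67, "ax": 0.025}, {"tx": -1.18, "ty": -1.4, "tz": -2.65, "ax": 0.025}, {"tx": -1.17, "ty": -1.47, "tz": -2.61, "ax": 0.025}, {"tx": -1.18, "ty": -1.53, "tz": -2.56, "ax": 0.025}]
[{"tx": -1.17, "ty": -1.6, "tz": -2.54, "ax": 0.025}, {"tx": -1.17, "ty": -1.66, "tz": -2.49, "ax": 0.025}, {"tx": -1.18, "ty": -1.72, "tz": -2.44, "ax": 0.025}]
```

>>> {"name": "apply_moves", "arguments": {
  "commands": [
    {"tx": -1.17,"ty": -1.06,"tz": -2.8,"ax": 0.025},
    {"tx": -1.18,"ty": -1.13,"tz": -2.77,"ax": 0.025},
    {"tx": -1.17,"ty": -1.2,"tz": -2.74,"ax": 0.025},
    {"tx": -1.18,"ty": -1.27,"tz": -2.71,"ax": 0.025},
    {"tx": -1.17,"ty": -1.34,"tz": -2.67,"ax": 0.025},
    {"tx": -1.18,"ty": -1.4,"tz": -2.65,"ax": 0.025},
    {"tx": -1.17,"ty": -1.47,"tz": -2.61,"ax": 0.025},
    {"tx": -1.18,"ty": -1.53,"tz": -2.56,"ax": 0.025}
  ]
}}

```text
$.commands[0]: bad value
```

>>> {"name": "apply_moves", "arguments": {
  "commands": [
    {"tx": -1.17,"ty": -1.6,"tz": -2.54,"ax": 0.025},
    {"tx": -1.17,"ty": -1.66,"tz": -2.49,"ax": 0.025},
    {"tx": -1.18,"ty": -1.72,"tz": -2.44,"ax": 0.025},
    {"tx": 0}
  ]
}}

```text
$.commands[0]: bad value
```

Run:
```python
from h import *
snap('wrist','w1.png')
go([0.50,-0.12,0.34],-1.63,step=33)
```

```text
from [ 0.149  -0.6067  0.2308] rpy [-1.538  1.57   1.845] q [ 1.31  0.33 -0.06  1.46  0.02  1.35 -0.09] t 0.2
[{"tx": -0.57, "ty": -2.05, "tz": -2.41, "ax": 0.016}, {"tx": -0.58, "ty": -2.08, "tz": -2.37, "ax": 0.016}, {"tx": -0.57, "ty": -2.13, "tz": -2.34, "ax": 0.016}, {"tx": -0.57, "ty": -2.16, "tz": -2.3, "ax": 0.016}, {"tx": -0.57, "ty": -2.2, "tz": -2.27, "ax": 0.016}, {"tx": -0.58, "ty": -2.23, "tz": -2.23, "ax": 0.016}, {"tx": -0.57, "ty": -2.27, "tz": -2.2, "ax": 0.016}, {"tx": -0.57, "ty": -2.3, "tz": -2.16, "ax": 0.016}]
[{"tx": -0.58, "ty": -2.34, "tz": -2.12, "ax": 0.016}, {"tx": -0.57, "ty": -2.37, "tz": -2.09, "ax": 0.016}, {"tx": -0.57, "ty": -2.41, "tz": -2.05, "ax": 0.016}, {"tx": -0.57, "ty": -2.43, "tz": -2.01, "ax": 0.016}, {"tx": -0.58, "ty": -2.47, "tz": -1.97, "ax": 0.016}, {"tx": -0.57, "ty": -2.5, "tz": -1.93, "ax": 0.016}, {"tx": -0.57, "ty": -2.53, "tz": -1.89, "ax": 0.016}, {"tx": -0.58, "ty": -2.56, "tz": -1.85, "ax": 0.016}]
[{"tx": -0.57, "ty": -2.59, "tz": -1.81, "ax": 0.016}, {"tx": -0.57, "ty": -2.62, "tz": -1.76, "ax": 0.016}, {"tx": -0.57, "ty": -2.65, "tz": -1.73, "ax": 0.016}]
```

View pics/w1.png

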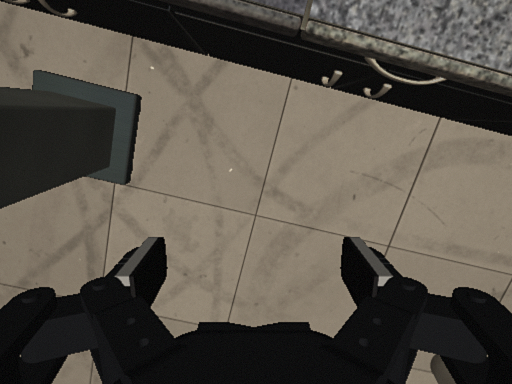

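```bash
python3 - <<'E'
s=open('h.py').read()
s=s.replace("            if abs(v)>1e-9:r[kk]=float(v)\n        if grip is not None:r['gripper']=grip","            r[kk]=float(v) if abs(v)>1e-9 else 0\n        r['gripper']=1 if grip is None else grip")
open('h.py','w').write(s)
E
python3 - <<'E'
from h import *
go([0.42,-0.42,0.36],-1.60,step=38)
E
```

```text
from [ 0.149  -0.6067  0.2308] rpy [-1.538  1.57   1.845] q [ 1.31  0.33 -0.06  1.46  0.02  1.35 -0.09] t 0.2
[{"tx": -1.29, "ty": -1.17, "tz": -3.08, "ax": 0.027, "ay": 0, "az": 0, "gripper": 1}, {"tx": -1.29, "ty": -1.25, "tz": -3.04, "ax": 0.027, "ay": 0, "az": 0, "gripper": 1}, {"tx": -1.29, "ty": -1.33, "tz": -3.01, "ax": 0.027, "ay": 0, "az": 0, "gripper": 1}, {"tx": -1.29, "ty": -1.42, "tz": -2.97, "ax": 0.027, "ay": 0, "az": 0, "gripper": 1}, {"tx": -1.29, "ty": -1.49, "tz": -2.94, "ax": 0.027, "ay": 0, "az": 0, "gripper": 1}, {"tx": -1.29, "ty": -1.57, "tz": -2.89, "ax": 0.027, "ay": 0, "az": 0, "gripper": 1}, {"tx": -1.3, "ty": -1.65, "tz": -2.85, "ax": 0.027, "ay": 0, "az": 0, "gripper": 1}, {"tx": -1.29, "ty": -1.73, "tz": -2.8, "ax": 0.027, "ay": 0, "az": 0, "gripper": 1}]
[{"tx": -1.29, "ty": -1.8, "tz": -2.76, "ax": 0.027, "ay": 0, "az": 0, "gripper": 1}, {"tx": -1.29, "ty": -1.87, "tz": -2.7, "ax": 0.027, "ay": 0, "az": 0, "gripper": 1}]
```

>>> {"name": "apply_moves", "arguments": {
  "commands": [
    {"tx": -1.3,"ty": -1.2,"tz": -3.1,"ax": 0.027,"ay": 0,"az": 0,"gripper": 1},
    {"tx": -1.3,"ty": -1.3,"tz": -3.0,"ax": 0.027,"ay": 0,"az": 0,"gripper": 1},
    {"tx": -1.3,"ty": -1.3,"tz": -3.0,"ax": 0.027,"ay": 0,"az": 0,"gripper": 1},
    {"tx": -1.3,"ty": -1.4,"tz": -3.0,"ax": 0.027,"ay": 0,"az": 0,"gripper": 1},
    {"tx": -1.3,"ty": -1.5,"tz": -2.9,"ax": 0.027,"ay": 0,"az": 0,"gripper": 1},
    {"tx": -1.3,"ty": -1.6,"tz": -2.9,"ax": 0.027,"ay": 0,"az": 0,"gripper": 1},
    {"tx": -1.3,"ty": -1.7,"tz": -2.9,"ax": 0.027,"ay": 0,"az": 0,"gripper": 1},
    {"tx": -1.3,"ty": -1.7,"tz": -2.8,"ax": 0.027,"ay": 0,"az": 0,"gripper": 1}
  ]
}}

```text
time_s: 0.87
tcp_pos: [0.367, -0.4553, 0.336]
tool_rot: [1.57, 1.571, -1.548]
ft_force: [1.4, -1.5, -0.4]
grip_width: 0.0855
```

>>> {"name": "apply_moves", "arguments": {
  "commands": [
    {"tx": -1.3,"ty": -1.8,"tz": -2.8,"ax": 0.027,"ay": 0,"az": 0,"gripper": 1},
    {"tx": -1.3,"ty": -1.9,"tz": -2.7,"ax": 0.027,"ay": 0,"az": 0,"gripper": 1},
    {"tx": 0,"ty": 0,"tz": 0,"ax": 0,"ay": 0,"az": 0,"gripper": 1}
  ]
}}

```text
time_s: 1.12
tcp_pos: [0.427, -0.4135, 0.3637]
tool_rot: [-3.044, 1.566, 0.076]
ft_force: [1.4, 0.7, 0.1]
grip_width: 0.0855
```

Run:
```python
from h import *
print(camera_info('wrist')['extrinsics'])
snap('wrist','w2.png')
go([0.45,-0.08,0.36],-1.63,step=38)
```

```text
[[-2.18559134e-02 -9.65013236e-01 -2.61288677e-01  4.93284074e-01]
 [-9.99761128e-01  2.10753287e-02  5.78946407e-03 -4.14984641e-01]
 [-8.01646826e-05  2.61352797e-01 -9.65243342e-01  5.05773875e-01]
 [ 0.00000000e+00  0.00000000e+00  0.00000000e+00  1.00000000e+00]]
from [ 0.424  -0.416   0.3625] rpy [ 3.111  1.568 -0.054] q [ 0.89  0.24 -0.23  1.31  0.05  1.6  -0.93] t 1.17
[{"tx": 0.03, "ty": -3.74, "tz": -0.2, "ax": 0.004, "ay": 0, "az": 0, "gripper": 1}, {"tx": 0.03, "ty": -3.74, "tz": -0.19, "ax": 0.004, "ay": 0, "az": 0, "gripper": 1}, {"tx": 0.02, "ty": -3.74, "tz": -0.17, "ax": 0.004, "ay": 0, "az": 0, "gripper": 1}, {"tx": 0.03, "ty": -3.74, "tz": -0.16, "ax": 0.004, "ay": 0, "az": 0, "gripper": 1}, {"tx": 0.03, "ty": -3.74, "tz": -0.15, "ax": 0.004, "ay": 0, "az": 0, "gripper": 1}, {"tx": 0.03, "ty": -3.75, "tz": -0.12, "ax": 0.004, "ay": 0, "az": 0, "gripper": 1}, {"tx": 0.02, "ty": -3.74, "tz": -0.12, "ax": 0.004, "ay": 0, "az": 0, "gripper": 1}, {"tx": 0.03, "ty": -3.74, "tz": -0.1, "ax": 0.004, "ay": 0, "az": 0, "gripper": 1}]
[{"tx": 0.03, "ty": -3.75, "tz": -0.08, "ax": 0.004, "ay": 0, "az": 0, "gripper": 1}]
```

View pics/w2.png

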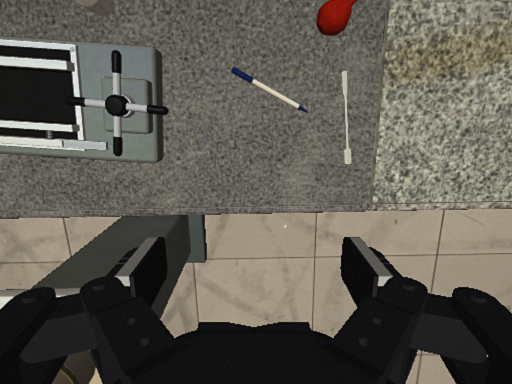

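>>> {"name": "apply_moves", "arguments": {
  "commands": [
    {"tx": 0,"ty": -3.8,"tz": -0.1,"ax": 0.004,"ay": 0,"az": 0,"gripper": 1},
    {"tx": 0,"ty": -3.8,"tz": -0.1,"ax": 0.004,"ay": 0,"az": 0,"gripper": 1},
    {"tx": 0,"ty": -3.8,"tz": 0,"ax": 0.004,"ay": 0,"az": 0,"gripper": 1},
    {"tx": 0,"ty": -3.8,"tz": 0,"ax": 0.004,"ay": 0,"az": 0,"gripper": 1},
    {"tx": 0,"ty": -3.8,"tz": 0,"ax": 0.004,"ay": 0,"az": 0,"gripper": 1},
    {"tx": 0,"ty": -3.8,"tz": 0,"ax": 0.004,"ay": 0,"az": 0,"gripper": 1},
    {"tx": 0,"ty": -3.8,"tz": 0,"ax": 0.004,"ay": 0,"az": 0,"gripper": 1},
    {"tx": 0,"ty": -3.8,"tz": 0,"ax": 0,"ay": 0,"az": 0,"gripper": 1}
  ]
}}

```text
time_s: 1.83
tcp_pos: [0.4348, -0.1144, 0.361]
tool_rot: [1.088, 1.57, -2.112]
ft_force: [0.3, 0.4, 0.5]
grip_width: 0.0854
```

>>> {"name": "apply_moves", "arguments": {
  "commands": [
    {"tx": 0,"ty": -3,"tz": 0,"ax": 0,"ay": 0,"az": 0,"gripper": 1},
    {"tx": 0,"ty": 0,"tz": 0,"ax": 0,"ay": 0,"az": 0,"gripper": 1},
    {"tx": 0,"ty": 0,"tz": 0,"ax": 0,"ay": 0,"az": 0,"gripper": 1}
  ]
}}

```text
time_s: 2.08
tcp_pos: [0.4371, -0.0848, 0.3613]
tool_rot: [1.79, 1.57, -1.406]
ft_force: [-0.1, -0.3, -1.2]
grip_width: 0.0851
```

Run:
```python
from h import *
i=camera_info('wrist');np.save('w3.npy',i['extrinsics'])
im=snap('wrist','w3.png')
cv2.imwrite('pics/w3z.png',cv2.resize(cv2.cvtColor(im,cv2.COLOR_RGB2BGR)[:250,60:460],None,fx=2,fy=2,interpolation=cv2.INTER_CUBIC))
go([0.45,-0.08,0.36],-1.63,step=38)
```

```text
from [ 0.437  -0.0862  0.3611] rpy [ 1.302  1.57  -1.897] q [ 0.63 -0.09 -0.5   1.65 -0.04  1.57 -1.49] t 2.13
[{"tx": 0.11, "ty": -0.7, "tz": -1.27, "ax": 0.002, "ay": 0, "az": -0.001, "gripper": 1}]
```

View pics/w3z.png

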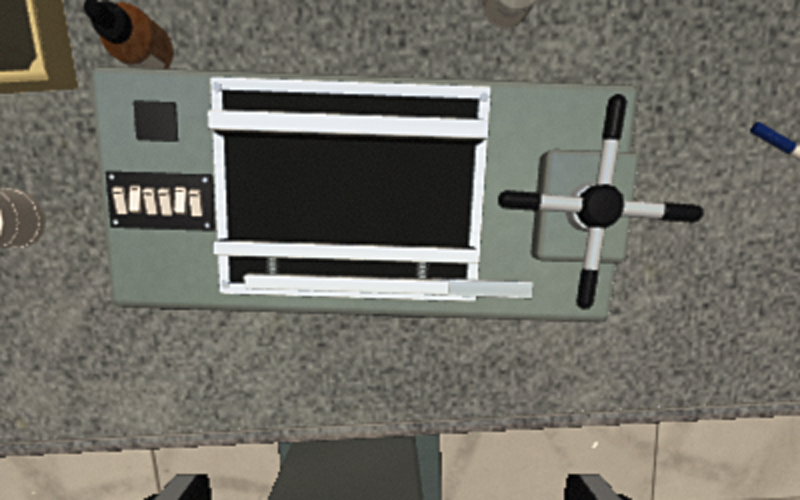

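```bash
cat > sh.py <<'E'
from h import *
i=dict(camera_info('wrist'));i['extrinsics']=np.load('w3.npy')
f=lambda u,v,z:pix2plane('wrist',(60+u/2,v/2),z,i)
E
python3 - <<'E'
from sh import *
c=[f(*q,.048)[:2] for q in [(97,69),(633,87),(607,319),(113,302)]]
c=np.array(c);print(c.round(4)); 
loc=np.array([[.086,.197],[.086,-.197],[-.086,-.197],[-.086,.197]])
m=c.mean(0); H=(loc).T@(c-m); yaw=math.atan2(H[0,1]-H[1,0],H[0,0]+H[1,1]); print('center',m,'yaw',yaw)
Rz=np.array([[math.cos(yaw),-math.sin(yaw)],[math.sin(yaw),math.cos(yaw)]])
print('res mm',((c-m-loc@Rz.T)*1000).round(1))
def L(p): return (Rz.T@(np.array(p)[:2]-m)*1000).round(1)
print('hub',f(602,206,.105)[:3],L(f(602,206,.105)))
for q in [(619,98),(700,213),(584,305),(500,198)]:
    l=L(f(*q,.096))-L(f(602,206,.105)); print('spoke',l,math.degrees(math.atan2(l[1],l[0])))
for q in [(119,201),(135,200),(150,201),(165,201),(180,201),(195,203)]: print('sw',L(f(*q,.053)))
for q,z in [((228,137),.056),((473,145),.056),((217,240),.077),((478,248),.077),((208,129),.077),((487,135),.077)]: print(q,L(f(*q,z)))
i2=dict(i);i2['extrinsics']=np.array([[-2.18559134e-02,-9.65013236e-01,-2.61288677e-01,4.93284074e-01],[-9.99761128e-01,2.10753287e-02,5.78946407e-03,-4.14984641e-01],[-8.01646826e-05,2.61352797e-01,-9.65243342e-01,5.05773875e-01],[0,0,0,1]])
a=pix2plane('w',(234,70),.0045,i2);b=pix2plane('w',(307,110),.0045,i2);print('pen',a,b,np.linalg.norm(a-b),(a+b)/2)
print('hub w2',pix2plane('w',(117,105),.105,i2))
E
```

```text
[[ 0.6182  0.1085]
 [ 0.5858 -0.2682]
 [ 0.4207 -0.2571]
 [ 0.4555  0.1267]]
center [ 0.52006359 -0.07252739] yaw -0.08830076393927183
res mm [[-4.9 -7.6]
 [-2.5  8.2]
 [ 3.7  4.1]
 [ 3.7 -4.6]]
hub [ 0.50576331 -0.22941409  0.105     ] [  -0.4 -157.5]
spoke [66.2 -5.4] -4.663349105839599
spoke [ -2.  -69.3] -91.6530989961162
spoke [-65.9   0.7] 179.39141824987894
spoke [ 3.2 65.2] 87.19019186392971
sw [ -6.6 179.2]
sw [ -5.5 167.4]
sw [ -5.9 156.5]
sw [ -5.5 145.5]
sw [ -5.2 134.5]
sw [ -6.2 123.5]
(228, 137) [39.4 96.8]
(473, 145) [ 39.8 -77.5]
(217, 240) [-31.2 101.9]
(478, 248) [-30.7 -83.1]
(208, 129) [ 41.4 104.7]
(487, 135) [ 43.9 -83.6]
pen [ 0.55883865 -0.38543488  0.0045    ] [ 0.49475958 -0.50346763  0.0045    ] 0.13430508207282682 [ 0.52679912 -0.44445126  0.0045    ]
hub w2 [ 0.5062538  -0.23600122  0.105     ]
```

Run:
```python
from h import *
go([0.52,0.213,0.25],-1.66,step=38,grip=-1)
```

```text
from [ 0.437  -0.0862  0.3611] rpy [ 1.302  1.57  -1.897] q [ 0.63 -0.09 -0.5   1.65 -0.04  1.57 -1.49] t 2.13
[{"tx": 1.23, "ty": -3.37, "tz": -0.73, "ax": 0.004, "ay": 0, "az": 0, "gripper": -1}, {"tx": 1.23, "ty": -3.38, "tz": -0.72, "ax": 0.004, "ay": 0, "az": 0, "gripper": -1}, {"tx": 1.24, "ty": -3.38, "tz": -0.7, "ax": 0.004, "ay": 0, "az": 0, "gripper": -1}, {"tx": 1.23, "ty": -3.38, "tz": -0.69, "ax": 0.004, "ay": 0, "az": 0, "gripper": -1}, {"tx": 1.23, "ty": -3.39, "tz": -0.68, "ax": 0.004, "ay": 0, "az": 0, "gripper": -1}, {"tx": 1.23, "ty": -3.38, "tz": -0.66, "ax": 0.004, "ay": 0, "az": 0, "gripper": -1}, {"tx": 1.23, "ty": -3.39, "tz": -0.65, "ax": 0.004, "ay": 0, "az": 0, "gripper": -1}, {"tx": 1.23, "ty": -3.4, "tz": -0.63, "ax": 0.004, "ay": 0, "az": 0, "gripper": -1}]
[{"tx": 1.24, "ty": -3.39, "tz": -0.63, "ax": 0.004, "ay": 0, "az": 0, "gripper": -1}]
```

>>> {"name": "apply_moves", "arguments": {
  "commands": [
    {"tx": 1.2,"ty": -3.4,"tz": -0.7,"ax": 0.004,"ay": 0,"az": 0,"gripper": -1},
    {"tx": 1.2,"ty": -3.4,"tz": -0.7,"ax": 0.004,"ay": 0,"az": 0,"gripper": -1},
    {"tx": 1.2,"ty": -3.4,"tz": -0.7,"ax": 0.004,"ay": 0,"az": 0,"gripper": -1},
    {"tx": 1.2,"ty": -3.4,"tz": -0.7,"ax": 0.004,"ay": 0,"az": 0,"gripper": -1},
    {"tx": 1.2,"ty": -3.4,"tz": -0.7,"ax": 0.004,"ay": 0,"az": 0,"gripper": -1},
    {"tx": 1.2,"ty": -3.4,"tz": -0.7,"ax": 0.004,"ay": 0,"az": 0,"gripper": -1},
    {"tx": 1.2,"ty": -3.4,"tz": -0.6,"ax": 0.004,"ay": 0,"az": 0,"gripper": -1},
    {"tx": 1.2,"ty": -3.4,"tz": -0.6,"ax": 0.004,"ay": 0,"az": 0,"gripper": -1}
  ]
}}

```text
time_s: 2.8
tcp_pos: [0.5117, 0.1812, 0.2642]
tool_rot: [1.341, 1.57, -1.894]
ft_force: [0.6, -1.0, 0.5]
grip_width: -0.0001
```

>>> {"name": "apply_moves", "arguments": {
  "commands": [
    {"tx": 1.2,"ty": -3.4,"tz": -0.6,"ax": 0.004,"ay": 0,"az": 0,"gripper": -1},
    {"tx": 0,"ty": 0,"tz": 0,"ax": 0,"ay": 0,"az": 0,"gripper": -1},
    {"tx": 0,"ty": 0,"tz": 0,"ax": 0,"ay": 0,"az": 0,"gripper": -1}
  ]
}}

```text
time_s: 3.05
tcp_pos: [0.5196, 0.2153, 0.2513]
tool_rot: [0.084, 1.567, 3.133]
ft_force: [0.1, -1.2, 0.0]
grip_width: -0.0002
```

Run:
```python
from h import *
i=camera_info('wrist');np.save('w4.npy',i['extrinsics'])
im=snap('wrist','w4.png');snap('scene','s4.png');snap('top','t4.png')
p,R,o=pose();print(p,R.as_matrix().round(3),o['qpos'].round(2),o['grip_width'],o['ft_force'])
```

```text
[0.52042392 0.21310615 0.25326478] [[ 0.    -0.096 -0.995]
 [-0.001 -0.995  0.096]
 [-1.     0.001 -0.   ]] [ 0.21  0.28 -0.81  1.56  0.2   1.39 -2.29] 4.164972104208262e-06 [ 0.30412527  0.59026774 -0.00597768]
```

View pics/w4.png

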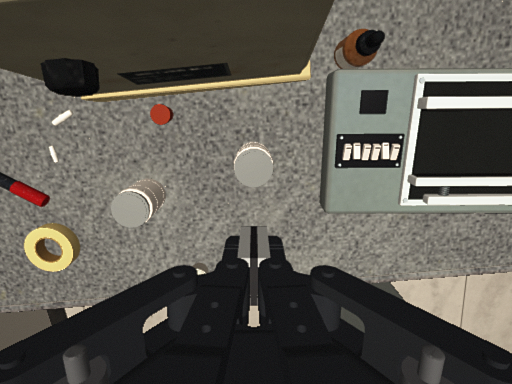

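Run:
```python
from h import *
i=dict(camera_info('wrist'));i['extrinsics']=np.load('w4.npy')
for uv in [(254,166),(132,208)]: print(pix2plane('w',uv,.070,i))
for uv in [(255,147),(255,155)]: print(pix2plane('w',uv,.06,i))
```

```text
[0.52625553 0.21384614 0.07      ]
[0.49010059 0.35978491 0.07      ]
[0.54600425 0.21085269 0.06      ]
[0.53694592 0.21168298 0.06      ]
```

>>> {"name": "apply_moves", "arguments": {
  "commands": [
    {"tx": 3.3,"ty": 0,"tz": -0.4,"ax": 0,"ay": 0,"az": 0,"gripper": -1},
    {"tx": 3.3,"ty": 0,"tz": 0,"ax": 0,"ay": 0,"az": 0,"gripper": -1},
    {"tx": 3.3,"ty": 0,"tz": 0,"ax": 0,"ay": 0,"az": 0,"gripper": -1},
    {"tx": 3.3,"ty": 0,"tz": 0,"ax": 0,"ay": 0,"az": 0,"gripper": -1},
    {"tx": 3.0,"ty": 0,"tz": 0,"ax": 0,"ay": 0,"az": 0,"gripper": -1},
    {"tx": 0,"ty": 0,"tz": 0,"ax": 0,"ay": 0,"az": 0,"gripper": -1},
    {"tx": 0,"ty": 0,"tz": 0,"ax": 0,"ay": 0,"az": 0,"gripper": -1}
  ]
}}

```text
time_s: 3.78
tcp_pos: [0.5236, 0.2132, 0.0913]
tool_rot: [0.801, 1.569, -2.436]
ft_force: [0.6, 0.7, 1.1]
grip_width: 0.0
```

Now slow press: 27 mm to z = 0.064.

>>> {"name": "apply_moves", "arguments": {
  "commands": [
    {"tx": 0.5,"ty": 0,"tz": 0,"ax": 0,"ay": 0,"az": 0,"gripper": -1},
    {"tx": 0.5,"ty": 0,"tz": 0,"ax": 0,"ay": 0,"az": 0,"gripper": -1},
    {"tx": 0.5,"ty": 0,"tz": 0,"ax": 0,"ay": 0,"az": 0,"gripper": -1},
    {"tx": 0.4,"ty": 0,"tz": 0,"ax": 0,"ay": 0,"az": 0,"gripper": -1},
    {"tx": 0.3,"ty": 0,"tz": 0,"ax": 0,"ay": 0,"az": 0,"gripper": -1},
    {"tx": 0.3,"ty": 0,"tz": 0,"ax": 0,"ay": 0,"az": 0,"gripper": -1},
    {"tx": 0,"ty": 0,"tz": 0,"ax": 0,"ay": 0,"az": 0,"gripper": -1}
  ]
}}

```text
time_s: 4.37
tcp_pos: [0.5239, 0.2152, 0.0664]
tool_rot: [-2.91, 1.57, 0.139]
ft_force: [-0.0, 0.5, -0.3]
grip_width: 0.0
```

>>> {"name": "apply_moves", "arguments": {
  "commands": [
    {"tx": 0.15,"ty": 0,"tz": 0,"ax": 0,"ay": 0,"az": 0,"gripper": -1},
    {"tx": 0.15,"ty": 0,"tz": 0,"ax": 0,"ay": 0,"az": 0,"gripper": -1},
    {"tx": 0,"ty": 0,"tz": 0,"ax": 0,"ay": 0,"az": 0,"gripper": -1}
  ]
}}

```text
time_s: 4.62
tcp_pos: [0.5239, 0.2153, 0.0642]
tool_rot: [-3.127, 1.57, -0.078]
ft_force: [-2.1, -2.3, 10.3]
grip_width: -0.0001
```

>>> {"name": "apply_moves", "arguments": {
  "commands": [
    {"tx": 0.15,"ty": 0,"tz": 0,"ax": 0,"ay": 0,"az": 0,"gripper": -1},
    {"tx": 0,"ty": 0,"tz": 0,"ax": 0,"ay": 0,"az": 0,"gripper": -1},
    {"tx": 0,"ty": 0,"tz": 0,"ax": 0,"ay": 0,"az": 0,"gripper": -1}
  ]
}}

```text
time_s: 4.87
tcp_pos: [0.5244, 0.2156, 0.0641]
tool_rot: [3.116, 1.569, -0.119]
ft_force: [-7.0, -4.2, 23.2]
grip_width: -0.0004
```

>>> {"name": "apply_moves", "arguments": {
  "commands": [
    {"tx": -2,"ty": 0,"tz": 0,"ax": 0,"ay": 0,"az": 0,"gripper": -1},
    {"tx": -3.5,"ty": 0,"tz": 0,"ax": 0,"ay": 0,"az": 0,"gripper": 1},
    {"tx": -3.5,"ty": 0,"tz": 0,"ax": 0,"ay": 0,"az": 0,"gripper": 1},
    {"tx": -3.5,"ty": 0,"tz": 0,"ax": 0,"ay": 0,"az": 0,"gripper": 1},
    {"tx": 0,"ty": 0,"tz": 0,"ax": 0,"ay": 0,"az": 0,"gripper": 1},
    {"tx": 0,"ty": 0,"tz": 0,"ax": 0,"ay": 0,"az": 0,"gripper": 1}
  ]
}}

```text
time_s: 5.37
tcp_pos: [0.5244, 0.2156, 0.1887]
tool_rot: [-2.843, 1.567, 0.205]
ft_force: [-0.5, -0.2, -1.1]
grip_width: 0.0603
```

Run:
```python
from h import *
i=camera_info('wrist');np.save('w5.npy',i['extrinsics'])
im=snap('wrist','w5.png');im=snap('scene','s5.png')
p,R,o=pose();print(p,o['ft_force'],o['grip_width'])
t=cv2.imread('pics/s5.png');cv2.imwrite('pics/s5z.png',cv2.resize(t[150:300,120:270],None,fx=4,fy=4,interpolation=cv2.INTER_CUBIC))
```

```text
[0.52313802 0.21471699 0.18592134] [-1.01361069  0.39047649  0.41858649] 0.07441481808632965
```

View pics/w5.png

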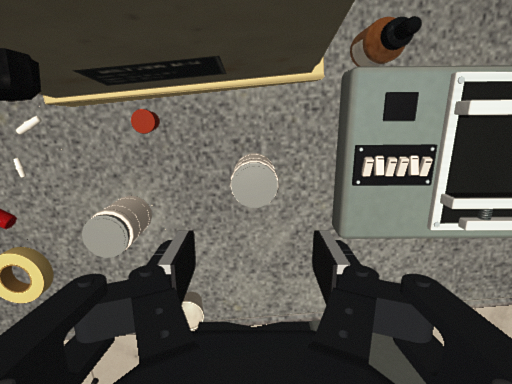

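View pics/s5z.png

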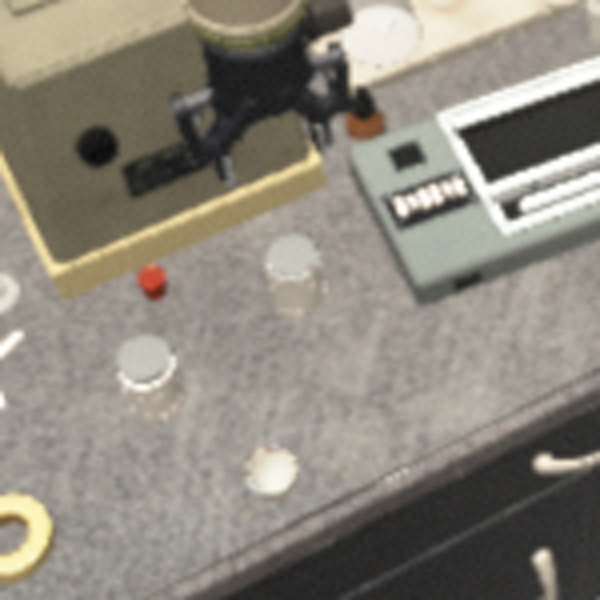

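Run:
```python
from h import *
i=dict(camera_info('wrist'));i['extrinsics']=np.load('w5.npy')
print(pix2plane('w',(254.5,184),.064,i))
go([0.525,0.214,0.10],-1.66,step=38,grip=1)
```

```text
[0.52543516 0.21448625 0.064     ]
from [0.5231 0.2147 0.1859] rpy [ 0.738  1.57  -2.497] q [ 0.19  0.33 -0.8   1.65  0.25  1.27 -2.32] t 5.47
[{"tx": 2.86, "ty": 0.02, "tz": -0.07, "ax": -0.001, "ay": 0, "az": 0, "gripper": 1}, {"tx": 2.87, "ty": 0.01, "tz": -0.06, "ax": -0.001, "ay": 0, "az": 0, "gripper": 1}, {"tx": 2.86, "ty": 0.02, "tz": -0.07, "ax": -0.001, "ay": 0, "az": 0, "gripper": 1}]
```

>>> {"name": "apply_moves", "arguments": {
  "commands": [
    {"tx": 3,"ty": 0,"tz": -0.1,"ax": 0,"ay": 0,"az": 0,"gripper": 1},
    {"tx": 3,"ty": 0,"tz": -0.1,"ax": 0,"ay": 0,"az": 0,"gripper": 1},
    {"tx": 3,"ty": 0,"tz": 0,"ax": 0,"ay": 0,"az": 0,"gripper": 1},
    {"tx": 2.5,"ty": 0,"tz": 0,"ax": 0,"ay": 0,"az": 0,"gripper": 1},
    {"tx": 2.5,"ty": 0,"tz": 0,"ax": 0,"ay": 0,"az": 0,"gripper": 1},
    {"tx": 2.4,"ty": 0,"tz": 0,"ax": 0,"ay": 0,"az": 0,"gripper": 1},
    {"tx": 0,"ty": 0,"tz": 0,"ax": 0,"ay": 0,"az": 0,"gripper": 1}
  ]
}}

```text
time_s: 6.05
tcp_pos: [0.5216, 0.2131, 0.0169]
tool_rot: [0.411, 1.561, -2.824]
ft_force: [-2.1, -0.5, -1.0]
grip_width: 0.0853
```

>>> {"name": "apply_moves", "arguments": {
  "commands": [
    {"tx": 0,"ty": 0,"tz": 0,"ax": 0,"ay": 0,"az": 0,"gripper": -1},
    {"tx": 0,"ty": 0,"tz": 0,"ax": 0,"ay": 0,"az": 0,"gripper": -1},
    {"tx": 0,"ty": 0,"tz": 0,"ax": 0,"ay": 0,"az": 0,"gripper": -1},
    {"tx": 0,"ty": 0,"tz": 0,"ax": 0,"ay": 0,"az": 0,"gripper": -1},
    {"tx": 0,"ty": 0,"tz": 0,"ax": 0,"ay": 0,"az": 0,"gripper": -1}
  ],
  "grip_force": 25
}}

```text
time_s: 6.47
tcp_pos: [0.5264, 0.2153, 0.0244]
tool_rot: [-2.846, 1.568, 0.202]
ft_force: [-0.9, -0.8, 7.5]
grip_width: 0.0459
```

>>> {"name": "apply_moves", "arguments": {
  "commands": [
    {"tx": -1,"ty": 0,"tz": 0,"ax": 0,"ay": 0,"az": 0,"gripper": -1},
    {"tx": -2.5,"ty": 0,"tz": 0,"ax": 0,"ay": 0,"az": 0,"gripper": -1},
    {"tx": -3,"ty": 0,"tz": 0,"ax": 0,"ay": 0,"az": 0,"gripper": -1},
    {"tx": -3,"ty": 0,"tz": 0,"ax": 0,"ay": 0,"az": 0,"gripper": -1},
    {"tx": -3,"ty": 0,"tz": 0,"ax": 0,"ay": 0,"az": 0,"gripper": -1},
    {"tx": -2.5,"ty": 0,"tz": 0,"ax": 0,"ay": 0,"az": 0,"gripper": -1},
    {"tx": 0,"ty": 0,"tz": 0,"ax": 0,"ay": 0,"az": 0,"gripper": -1}
  ]
}}

```text
time_s: 7.05
tcp_pos: [0.5275, 0.2163, 0.1791]
tool_rot: [-2.763, 1.563, 0.285]
ft_force: [0.3, 0.9, -0.8]
grip_width: 0.0457
```

Run:
```python
from h import *
p,R,o=pose();print(o['grip_width'],o['ft_force'])
go([0.540,-0.0196,0.165],-1.659,step=33,grip=-1)
```

```text
0.045682851485970566 [ 0.28690858  0.86578519 -0.84139978]
from [0.5275 0.2163 0.1791] rpy [-2.763  1.563  0.285] q [ 0.19  0.34 -0.8   1.65  0.26  1.25 -2.32] t 7.05
[{"tx": 0.17, "ty": 2.92, "tz": -0.43, "ax": -0.001, "ay": -0.001, "az": 0, "gripper": -1}, {"tx": 0.17, "ty": 2.93, "tz": -0.42, "ax": -0.001, "ay": -0.001, "az": 0, "gripper": -1}, {"tx": 0.17, "ty": 2.92, "tz": -0.42, "ax": -0.001, "ay": -0.001, "az": 0, "gripper": -1}, {"tx": 0.17, "ty": 2.92, "tz": -0.42, "ax": -0.001, "ay": -0.001, "az": 0, "gripper": -1}, {"tx": 0.17, "ty": 2.93, "tz": -0.42, "ax": -0.001, "ay": -0.001, "az": 0, "gripper": -1}, {"tx": 0.17, "ty": 2.92, "tz": -0.41, "ax": -0.001, "ay": -0.001, "az": 0, "gripper": -1}, {"tx": 0.17, "ty": 2.93, "tz": -0.41, "ax": -0.001, "ay": -0.001, "az": 0, "gripper": -1}, {"tx": 0.16, "ty": 2.92, "tz": -0.41, "ax": -0.001, "ay": -0.001, "az": 0, "gripper": -1}]
```

>>> {"name": "apply_moves", "arguments": {
  "commands": [
    {"tx": 0.1,"ty": 2.9,"tz": -0.4,"ax": 0,"ay": 0,"az": 0,"gripper": -1},
    {"tx": 0.1,"ty": 2.9,"tz": -0.4,"ax": 0,"ay": 0,"az": 0,"gripper": -1},
    {"tx": 0.1,"ty": 2.9,"tz": -0.4,"ax": 0,"ay": 0,"az": 0,"gripper": -1},
    {"tx": 0.1,"ty": 2.9,"tz": -0.4,"ax": 0,"ay": 0,"az": 0,"gripper": -1},
    {"tx": 0.1,"ty": 2.9,"tz": -0.4,"ax": 0,"ay": 0,"az": 0,"gripper": -1},
    {"tx": 0.1,"ty": 2.9,"tz": -0.4,"ax": 0,"ay": 0,"az": 0,"gripper": -1},
    {"tx": 0.1,"ty": 2.9,"tz": -0.3,"ax": 0,"ay": 0,"az": 0,"gripper": -1},
    {"tx": 0.1,"ty": 2.9,"tz": -0.3,"ax": 0,"ay": 0,"az": 0,"gripper": -1}
  ]
}}

```text
time_s: 7.72
tcp_pos: [0.5334, -0.0203, 0.1651]
tool_rot: [2.273, 1.57, -0.962]
ft_force: [0.2, 0.5, -1.3]
grip_width: 0.046
```

>>> {"name": "apply_moves", "arguments": {
  "commands": [
    {"tx": 0,"ty": 0,"tz": 0,"ax": 0,"ay": 0,"az": 0,"gripper": -1},
    {"tx": 0,"ty": 0,"tz": 0,"ax": 0,"ay": 0,"az": 0,"gripper": -1},
    {"tx": 0,"ty": 0,"tz": 0,"ax": 0,"ay": 0,"az": 0,"gripper": -1}
  ]
}}

```text
time_s: 7.97
tcp_pos: [0.5336, -0.0184, 0.165]
tool_rot: [-1.94, 1.571, 1.108]
ft_force: [0.2, 1.2, -0.8]
grip_width: 0.0459
```

Run:
```python
from h import *
i=camera_info('wrist');np.save('w6.npy',i['extrinsics'])
im=snap('wrist','w6.png')
p,R,o=pose();print(p,R.as_matrix().round(3)[:,1],o['ft_force'],o['grip_width'])
go([0.540,-0.0196,0.09],-1.659,step=33,grip=-1)
```

```text
[ 0.53368868 -0.01769651  0.16503104] [-0.092 -0.996 -0.   ] [ 0.04868438  0.53738999 -1.19220051] 0.04564395001918453
from [ 0.5337 -0.0177  0.165 ] rpy [-2.154  1.57   0.896] q [ 0.56  0.25 -0.7   1.76  0.17  1.19 -1.85] t 8.02
[{"tx": 2.5, "ty": 0.04, "tz": -0.21, "ax": -0.001, "ay": 0, "az": 0, "gripper": -1}, {"tx": 2.5, "ty": 0.05, "tz": -0.22, "ax": -0.001, "ay": 0, "az": 0, "gripper": -1}, {"tx": 2.5, "ty": 0.04, "tz": -0.21, "ax": -0.001, "ay": 0, "az": 0, "gripper": -1}]
```

View pics/w6.png

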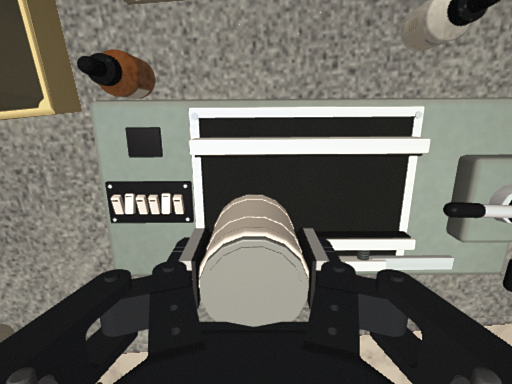

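```bash
cat > sh2.py <<'E'
from h import *
M=np.array([0.52006,-0.07253]);YAW=-0.0883
Rz=np.array([[math.cos(YAW),-math.sin(YAW)],[math.sin(YAW),math.cos(YAW)]])
def L(p): return (Rz.T@(np.array(p)[:2]-M)*1000).round(1)
def W(x,y): return M+Rz@np.array([x,y])/1000
E
python3 - <<'E'
from sh2 import *
i=dict(camera_info('wrist'));i['extrinsics']=np.load('w6.npy')
f=lambda u,v,z:pix2plane('w',(u,v),z,i)
for q in [(190,153,.077),(429,153,.077),(190,138,.077),(429,140,.077),(414,239,.077),(98,103,.048),(110,273,.048),(116,205,.052),(178,203,.052),(147,204,.052),(492,211,.096)]: print(q,L(f(*q)))
print('pot',L([.5337,-.0177]))
E
```

```text
(190, 153, 0.077) [ 43.9 104.8]
(429, 153, 0.077) [ 42.9 -83.1]
(190, 138, 0.077) [ 55.6 104. ]
(429, 140, 0.077) [ 53.  -81.5]
(414, 239, 0.077) [-30.5 -81.6]
(98, 103, 0.048) [ 82.7 186.3]
(110, 273, 0.048) [-79.  198.1]
(116, 205, 0.052) [ -6.8 180.9]
(178, 203, 0.052) [ -5.2 124. ]
(147, 204, 0.052) [ -6.  152.4]
(492, 211, 0.096) [   1.1 -126.5]
pot [ 8.8 55.8]
```

>>> {"name": "apply_moves", "arguments": {
  "commands": [
    {"tx": 1.5,"ty": 0.1,"tz": -0.3,"ax": 0,"ay": 0,"az": 0,"gripper": -1},
    {"tx": 2,"ty": 0,"tz": -0.2,"ax": 0,"ay": 0,"az": 0,"gripper": -1},
    {"tx": 2,"ty": 0,"tz": 0,"ax": 0,"ay": 0,"az": 0,"gripper": -1},
    {"tx": 1.5,"ty": 0,"tz": 0,"ax": 0,"ay": 0,"az": 0,"gripper": -1},
    {"tx": 0.7,"ty": 0,"tz": 0,"ax": 0,"ay": 0,"az": 0,"gripper": -1},
    {"tx": 0,"ty": 0,"tz": 0,"ax": 0,"ay": 0,"az": 0,"gripper": -1},
    {"tx": 0,"ty": 0,"tz": 0,"ax": 0,"ay": 0,"az": 0,"gripper": -1}
  ]
}}

```text
time_s: 8.6
tcp_pos: [0.5389, -0.0195, 0.0883]
tool_rot: [-2.171, 1.57, 0.878]
ft_force: [-0.1, -0.0, -1.2]
grip_width: 0.0459
```

>>> {"name": "apply_moves", "arguments": {
  "commands": [
    {"tx": 0.4,"ty": 0,"tz": 0,"ax": 0,"ay": 0,"az": 0,"gripper": -1},
    {"tx": 0.2,"ty": 0,"tz": 0,"ax": 0,"ay": 0,"az": 0,"gripper": -1},
    {"tx": 0,"ty": 0,"tz": 0,"ax": 0,"ay": 0,"az": 0,"gripper": -1}
  ]
}}

```text
time_s: 8.85
tcp_pos: [0.5388, -0.0204, 0.082]
tool_rot: [2.718, 1.57, -0.516]
ft_force: [-1.3, -0.2, -1.4]
grip_width: 0.0458
```

>>> {"name": "apply_moves", "arguments": {
  "commands": [
    {"tx": 0.2,"ty": 0,"tz": 0,"ax": 0,"ay": 0,"az": 0,"gripper": -1},
    {"tx": 0.1,"ty": 0,"tz": 0,"ax": 0,"ay": 0,"az": 0,"gripper": -1},
    {"tx": 0,"ty": 0,"tz": 0,"ax": 0,"ay": 0,"az": 0,"gripper": -1}
  ]
}}

```text
time_s: 9.1
tcp_pos: [0.5392, -0.0204, 0.0803]
tool_rot: [2.502, 1.569, -0.733]
ft_force: [-7.0, 0.2, 13.9]
grip_width: 0.0458
```

>>> {"name": "apply_moves", "arguments": {
  "commands": [
    {"tx": -0.1,"ty": 0,"tz": 0,"ax": 0,"ay": 0,"az": 0,"gripper": -1},
    {"tx": 0,"ty": 0,"tz": 0,"ax": 0,"ay": 0,"az": 0,"gripper": 0.5},
    {"tx": 0,"ty": 0,"tz": 0,"ax": 0,"ay": 0,"az": 0,"gripper": 0.5},
    {"tx": 0,"ty": 0,"tz": 0,"ax": 0,"ay": 0,"az": 0,"gripper": 0.5},
    {"tx": 0,"ty": 0,"tz": 0,"ax": 0,"ay": 0,"az": 0,"gripper": 0.5}
  ]
}}

```text
time_s: 9.52
tcp_pos: [0.5387, -0.0204, 0.0797]
tool_rot: [1.316, 1.571, -1.919]
ft_force: [-0.1, 0.6, -0.1]
grip_width: 0.0641
```

>>> {"name": "apply_moves", "arguments": {
  "commands": [
    {"tx": -2,"ty": 0,"tz": 0,"ax": 0,"ay": 0,"az": 0,"gripper": 0.5},
    {"tx": -2.5,"ty": 0,"tz": 0,"ax": 0,"ay": 0,"az": 0,"gripper": 0.5},
    {"tx": -2.5,"ty": 0,"tz": 0,"ax": 0,"ay": 0,"az": 0,"gripper": 0.5},
    {"tx": -2.5,"ty": 0,"tz": 0,"ax": 0,"ay": 0,"az": 0,"gripper": 0.5},
    {"tx": -2,"ty": 0,"tz": 0,"ax": 0,"ay": 0,"az": 0,"gripper": 0.5},
    {"tx": 0,"ty": 0,"tz": 0,"ax": 0,"ay": 0,"az": 0,"gripper": -1},
    {"tx": 0,"ty": 0,"tz": 0,"ax": 0,"ay": 0,"az": 0,"gripper": -1}
  ]
}}

```text
time_s: 10.1
tcp_pos: [0.5393, -0.0204, 0.1957]
tool_rot: [2.988, 1.569, -0.247]
ft_force: [-0.1, -0.1, 0.9]
grip_width: 0.0407
```

Run:
```python
from h import *
i=camera_info('wrist');np.save('w7.npy',i['extrinsics'])
im=snap('wrist','w7.png');snap('scene','s7.png')
p,R,o=pose();print(p,o['ft_force'],o['grip_width'])
a=cv2.imread('pics/w7.png');b=cv2.imread('pics/s7.png')
b=cv2.resize(b[130:300,120:340],(496,384),interpolation=cv2.INTER_CUBIC)
cv2.imwrite('pics/c7.png',np.hstack([a[:,:,:],b])[:, :1008]) if 0 else cv2.imwrite('pics/c7.png',b)
go([0.487,0.358,0.22],-1.35,step=38,grip=-1)
```

```text
[ 0.53820078 -0.02047802  0.19388074] [-0.63900469 -0.07822221 -0.7049887 ] 0.02610269875442869
from [ 0.5382 -0.0205  0.1939] rpy [ 0.145  1.57  -3.09 ] q [ 0.57  0.24 -0.7   1.71  0.16  1.25 -1.83] t 10.2
[{"tx": -0.24, "ty": -3.38, "tz": 0.78, "ax": -0.029, "ay": 0, "az": 0, "gripper": -1}, {"tx": -0.23, "ty": -3.41, "tz": 0.69, "ax": -0.029, "ay": 0, "az": 0, "gripper": -1}, {"tx": -0.24, "ty": -3.42, "tz": 0.59, "ax": -0.029, "ay": 0, "az": 0, "gripper": -1}, {"tx": -0.24, "ty": -3.44, "tz": 0.48, "ax": -0.029, "ay": 0, "az": 0, "gripper": -1}, {"tx": -0.24, "ty": -3.45, "tz": 0.39, "ax": -0.029, "ay": 0, "az": 0, "gripper": -1}, {"tx": -0.23, "ty": -3.46, "tz": 0.29, "ax": -0.029, "ay": 0, "az": 0, "gripper": -1}, {"tx": -0.24, "ty": -3.46, "tz": 0.19, "ax": -0.029, "ay": 0, "az": 0, "gripper": -1}, {"tx": -0.24, "ty": -3.47, "tz": 0.08, "ax": -0.029, "ay": 0, "az": 0, "gripper": -1}]
[{"tx": -0.23, "ty": -3.48, "tz": -0.01, "ax": -0.029, "ay": 0, "az": 0, "gripper": -1}, {"tx": -0.24, "ty": -3.47, "tz": -0.12, "ax": -0.029, "ay": 0, "az": 0, "gripper": -1}, {"tx": -0.24, "ty": -3.46, "tz": -0.21, "ax": -0.029, "ay": 0, "az": 0, "gripper": -1}]
```

View pics/w7.png

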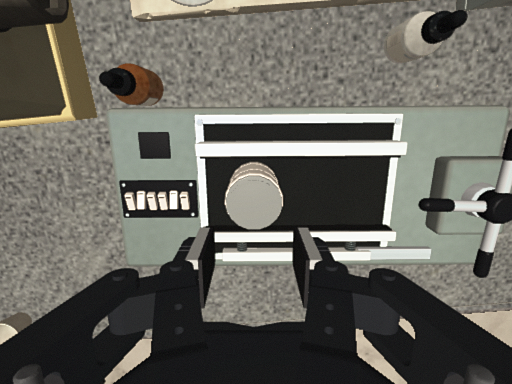

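View pics/c7.png

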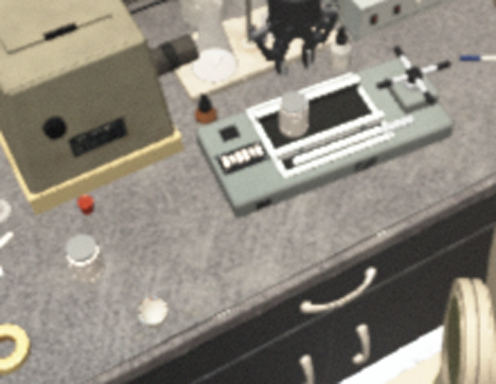

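>>> {"name": "apply_moves", "arguments": {
  "commands": [
    {"tx": -0.3,"ty": -3.4,"tz": 0.8,"ax": -0.029,"ay": 0,"az": 0,"gripper": -1},
    {"tx": -0.3,"ty": -3.4,"tz": 0.7,"ax": -0.029,"ay": 0,"az": 0,"gripper": -1},
    {"tx": -0.3,"ty": -3.4,"tz": 0.6,"ax": -0.029,"ay": 0,"az": 0,"gripper": -1},
    {"tx": -0.2,"ty": -3.4,"tz": 0.5,"ax": -0.029,"ay": 0,"az": 0,"gripper": -1},
    {"tx": -0.2,"ty": -3.5,"tz": 0.4,"ax": -0.029,"ay": 0,"az": 0,"gripper": -1},
    {"tx": -0.2,"ty": -3.5,"tz": 0.3,"ax": -0.029,"ay": 0,"az": 0,"gripper": -1},
    {"tx": -0.2,"ty": -3.5,"tz": 0.2,"ax": -0.029,"ay": 0,"az": 0,"gripper": -1},
    {"tx": -0.2,"ty": -3.5,"tz": 0.1,"ax": -0.029,"ay": 0,"az": 0,"gripper": -1}
  ]
}}

```text
time_s: 10.87
tcp_pos: [0.4993, 0.2572, 0.2126]
tool_rot: [0.31, 1.569, -2.692]
ft_force: [0.2, 0.7, 0.4]
grip_width: 0.0001
```

>>> {"name": "apply_moves", "arguments": {
  "commands": [
    {"tx": -0.2,"ty": -3.5,"tz": 0,"ax": -0.029,"ay": 0,"az": 0,"gripper": -1},
    {"tx": -0.2,"ty": -3.5,"tz": -0.1,"ax": -0.029,"ay": 0,"az": 0,"gripper": -1},
    {"tx": -0.2,"ty": -3.5,"tz": -0.2,"ax": -0.029,"ay": 0,"az": 0,"gripper": -1},
    {"tx": 0,"ty": 0,"tz": 0,"ax": 0,"ay": 0,"az": 0,"gripper": -1},
    {"tx": 0,"ty": 0,"tz": 0,"ax": 0,"ay": 0,"az": 0,"gripper": -1}
  ]
}}

```text
time_s: 11.28
tcp_pos: [0.4837, 0.3623, 0.2183]
tool_rot: [-0.302, 1.568, 3.07]
ft_force: [0.9, -0.5, -0.8]
grip_width: -0.0003
```

Run:
```python
from h import *
i=camera_info('wrist');np.save('w8.npy',i['extrinsics'])
im=snap('wrist','w8.png')
p,R,o=pose();print(p,R.as_matrix().round(3),o['ft_force'],o['grip_width'],o['qpos'].round(2))
```

```text
[0.48487283 0.36030864 0.2182948 ] [[-0.002  0.225 -0.974]
 [-0.001 -0.974 -0.225]
 [-1.     0.     0.002]] [ 0.31750263 -1.37426484 -1.00856089] 0.0001857872513785286 [-0.03  0.43 -0.9   1.5   0.34  1.38 -2.29]
```

View pics/w8.png

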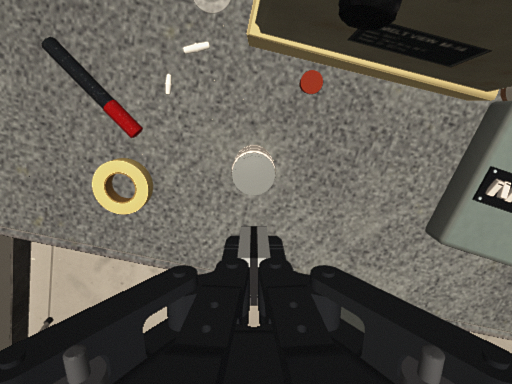

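Run:
```python
from h import *
i=dict(camera_info('wrist'));i['extrinsics']=np.load('w8.npy')
q=pix2plane('w',(253.5,173),.070,i);print(q)
go([q[0]-.001,q[1],0.085],grip=-1)
```

```text
[0.48939562 0.36361567 0.07      ]
from [0.4849 0.3603 0.2183] rpy [ 0.192  1.568 -2.722] q [-0.03  0.43 -0.9   1.5   0.34  1.38 -2.29] t 11.33
[{"tx": 2.67, "ty": -0.05, "tz": -0.09, "ax": 0, "ay": 0, "az": 0, "gripper": -1}, {"tx": 2.66, "ty": -0.05, "tz": -0.09, "ax": 0, "ay": 0, "az": 0, "gripper": -1}, {"tx": 2.67, "ty": -0.05, "tz": -0.09, "ax": 0, "ay": 0, "az": 0, "gripper": -1}, {"tx": 2.66, "ty": -0.05, "tz": -0.09, "ax": 0, "ay": 0, "az": 0, "gripper": -1}, {"tx": 2.67, "ty": -0.05, "tz": -0.09, "ax": 0, "ay": 0, "az": 0, "gripper": -1}]
```

>>> {"name": "apply_moves", "arguments": {
  "commands": [
    {"tx": 2.7,"ty": -0.05,"tz": -0.1,"ax": 0,"ay": 0,"az": 0,"gripper": -1},
    {"tx": 2.7,"ty": -0.05,"tz": -0.1,"ax": 0,"ay": 0,"az": 0,"gripper": -1},
    {"tx": 2.7,"ty": -0.05,"tz": -0.1,"ax": 0,"ay": 0,"az": 0,"gripper": -1},
    {"tx": 2.7,"ty": 0,"tz": 0,"ax": 0,"ay": 0,"az": 0,"gripper": -1},
    {"tx": 2.5,"ty": 0,"tz": 0,"ax": 0,"ay": 0,"az": 0,"gripper": -1},
    {"tx": 0,"ty": 0,"tz": 0,"ax": 0,"ay": 0,"az": 0,"gripper": -1},
    {"tx": 0,"ty": 0,"tz": 0,"ax": 0,"ay": 0,"az": 0,"gripper": -1}
  ]
}}

```text
time_s: 11.92
tcp_pos: [0.4882, 0.3603, 0.0858]
tool_rot: [0.52, 1.568, -2.397]
ft_force: [0.7, -0.1, 0.2]
grip_width: 0.0004
```

>>> {"name": "apply_moves", "arguments": {
  "commands": [
    {"tx": 0.4,"ty": 0,"tz": 0,"ax": 0,"ay": 0,"az": 0,"gripper": -1},
    {"tx": 0.4,"ty": 0,"tz": 0,"ax": 0,"ay": 0,"az": 0,"gripper": -1},
    {"tx": 0.4,"ty": 0,"tz": 0,"ax": 0,"ay": 0,"az": 0,"gripper": -1},
    {"tx": 0.3,"ty": 0,"tz": 0,"ax": 0,"ay": 0,"az": 0,"gripper": -1},
    {"tx": 0.3,"ty": 0,"tz": 0,"ax": 0,"ay": 0,"az": 0,"gripper": -1},
    {"tx": 0,"ty": 0,"tz": 0,"ax": 0,"ay": 0,"az": 0,"gripper": -1}
  ]
}}

```text
time_s: 12.42
tcp_pos: [0.4884, 0.3622, 0.0688]
tool_rot: [-3.08, 1.57, 0.287]
ft_force: [1.1, -0.2, 0.5]
grip_width: -0.0
```

>>> {"name": "apply_moves", "arguments": {
  "commands": [
    {"tx": 0.2,"ty": 0,"tz": 0,"ax": 0,"ay": 0,"az": 0,"gripper": -1},
    {"tx": 0.2,"ty": 0,"tz": 0,"ax": 0,"ay": 0,"az": 0,"gripper": -1},
    {"tx": 0.1,"ty": 0,"tz": 0,"ax": 0,"ay": 0,"az": 0,"gripper": -1},
    {"tx": 0,"ty": 0,"tz": 0,"ax": 0,"ay": 0,"az": 0,"gripper": -1}
  ]
}}

```text
time_s: 12.75
tcp_pos: [0.4884, 0.3623, 0.0642]
tool_rot: [3.093, 1.57, 0.177]
ft_force: [-0.3, -0.8, 4.8]
grip_width: 0.0003
```

>>> {"name": "apply_moves", "arguments": {
  "commands": [
    {"tx": 0.15,"ty": 0,"tz": 0,"ax": 0,"ay": 0,"az": 0,"gripper": -1},
    {"tx": 0.1,"ty": 0,"tz": 0,"ax": 0,"ay": 0,"az": 0,"gripper": -1},
    {"tx": 0,"ty": 0,"tz": 0,"ax": 0,"ay": 0,"az": 0,"gripper": -1}
  ]
}}

```text
time_s: 13.0
tcp_pos: [0.489, 0.363, 0.0642]
tool_rot: [3.113, 1.568, 0.198]
ft_force: [-6.0, -7.6, 25.9]
grip_width: -0.0002
```

Home (25 N, stalled at 0.064). Raise, open, look.

>>> {"name": "apply_moves", "arguments": {
  "commands": [
    {"tx": -2,"ty": 0,"tz": 0,"ax": 0,"ay": 0,"az": 0,"gripper": -1},
    {"tx": -3.5,"ty": 0,"tz": 0,"ax": 0,"ay": 0,"az": 0,"gripper": 1},
    {"tx": -3.5,"ty": 0,"tz": 0,"ax": 0,"ay": 0,"az": 0,"gripper": 1},
    {"tx": -2,"ty": 0,"tz": 0,"ax": 0,"ay": 0,"az": 0,"gripper": 1},
    {"tx": 0,"ty": 0,"tz": 0,"ax": 0,"ay": 0,"az": 0,"gripper": 1},
    {"tx": 0,"ty": 0,"tz": 0,"ax": 0,"ay": 0,"az": 0,"gripper": 1}
  ]
}}

```text
time_s: 13.5
tcp_pos: [0.4886, 0.3624, 0.1722]
tool_rot: [-2.994, 1.569, 0.373]
ft_force: [-0.3, -0.4, -1.1]
grip_width: 0.0603
```

Run:
```python
from h import *
i=camera_info('wrist');np.save('w9.npy',i['extrinsics'])
im=snap('wrist','w9.png')
p,R,o=pose();print(p,o['grip_width'])
```

```text
[0.48818509 0.36184948 0.17083706] 0.06750125344187607
```

View pics/w9.png

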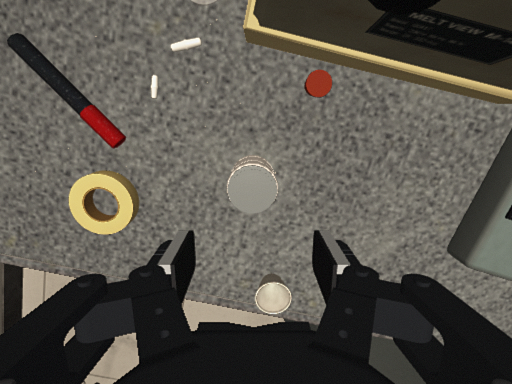

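Run:
```python
from h import *
i=dict(camera_info('wrist'));i['extrinsics']=np.load('w9.npy')
q=pix2plane('w',(252,188),.064,i);print(q)
go([q[0],q[1],0.020],grip=1)
```

```text
[0.48966348 0.36399852 0.064     ]
from [0.4882 0.3618 0.1708] rpy [ 1.487  1.57  -1.429] q [-0.04  0.48 -0.88  1.55  0.38  1.29 -2.32] t 13.55
[{"tx": 2.51, "ty": -0.03, "tz": -0.03, "ax": 0, "ay": 0, "az": 0, "gripper": 1}, {"tx": 2.52, "ty": -0.03, "tz": -0.03, "ax": 0, "ay": 0, "az": 0, "gripper": 1}, {"tx": 2.51, "ty": -0.03, "tz": -0.04, "ax": 0, "ay": 0, "az": 0, "gripper": 1}, {"tx": 2.52, "ty": -0.03, "tz": -0.03, "ax": 0, "ay": 0, "az": 0, "gripper": 1}, {"tx": 2.51, "ty": -0.03, "tz": -0.03, "ax": 0, "ay": 0, "az": 0, "gripper": 1}, {"tx": 2.51, "ty": -0.03, "tz": -0.03, "ax": 0, "ay": 0, "az": 0, "gripper": 1}]
```

>>> {"name": "apply_moves", "arguments": {
  "commands": [
    {"tx": 3,"ty": -0.1,"tz": -0.1,"ax": 0,"ay": 0,"az": 0,"gripper": 1},
    {"tx": 3,"ty": -0.1,"tz": -0.1,"ax": 0,"ay": 0,"az": 0,"gripper": 1},
    {"tx": 3,"ty": 0,"tz": 0,"ax": 0,"ay": 0,"az": 0,"gripper": 1},
    {"tx": 3,"ty": 0,"tz": 0,"ax": 0,"ay": 0,"az": 0,"gripper": 1},
    {"tx": 2,"ty": 0,"tz": 0,"ax": 0,"ay": 0,"az": 0,"gripper": 1},
    {"tx": 0.8,"ty": 0,"tz": 0,"ax": 0,"ay": 0,"az": 0,"gripper": 1},
    {"tx": 0,"ty": 0,"tz": 0,"ax": 0,"ay": 0,"az": 0,"gripper": 1}
  ]
}}

```text
time_s: 14.13
tcp_pos: [0.488, 0.3632, 0.0202]
tool_rot: [0.332, 1.566, -2.583]
ft_force: [-0.6, -0.1, 0.5]
grip_width: 0.0857
```

>>> {"name": "apply_moves", "arguments": {
  "commands": [
    {"tx": 0,"ty": 0,"tz": 0,"ax": 0,"ay": 0,"az": 0,"gripper": -1},
    {"tx": 0,"ty": 0,"tz": 0,"ax": 0,"ay": 0,"az": 0,"gripper": -1},
    {"tx": 0,"ty": 0,"tz": 0,"ax": 0,"ay": 0,"az": 0,"gripper": -1},
    {"tx": 0,"ty": 0,"tz": 0,"ax": 0,"ay": 0,"az": 0,"gripper": -1},
    {"tx": 0,"ty": 0,"tz": 0,"ax": 0,"ay": 0,"az": 0,"gripper": -1}
  ],
  "grip_force": 25
}}

```text
time_s: 14.55
tcp_pos: [0.4904, 0.3651, 0.0248]
tool_rot: [-2.906, 1.569, 0.461]
ft_force: [-1.1, -0.8, 6.8]
grip_width: 0.0461
```

>>> {"name": "apply_moves", "arguments": {
  "commands": [
    {"tx": -1,"ty": 0,"tz": 0,"ax": 0,"ay": 0,"az": 0,"gripper": -1},
    {"tx": -2.5,"ty": 0,"tz": 0,"ax": 0,"ay": 0,"az": 0,"gripper": -1},
    {"tx": -3,"ty": 0,"tz": 0,"ax": 0,"ay": 0,"az": 0,"gripper": -1},
    {"tx": -3,"ty": 0,"tz": 0,"ax": 0,"ay": 0,"az": 0,"gripper": -1},
    {"tx": -3,"ty": 0,"tz": 0,"ax": 0,"ay": 0,"az": 0,"gripper": -1},
    {"tx": -3,"ty": 0,"tz": 0,"ax": 0,"ay": 0,"az": 0,"gripper": -1},
    {"tx": -2,"ty": 0,"tz": 0,"ax": 0,"ay": 0,"az": 0,"gripper": -1},
    {"tx": 0,"ty": 0,"tz": 0,"ax": 0,"ay": 0,"az": 0,"gripper": -1}
  ]
}}

```text
time_s: 15.22
tcp_pos: [0.4908, 0.3661, 0.2039]
tool_rot: [-2.787, 1.564, 0.581]
ft_force: [0.8, 0.9, -1.0]
grip_width: 0.0454
```

Run:
```python
from sh2 import *
p,R,o=pose();print(o['grip_width'],o['ft_force']); snap('scene','s10.png')
t=W(12,-32);print(t)
b=cv2.imread('pics/s10.png');cv2.imwrite('pics/c10.png',cv2.resize(b[130:300,120:340],None,fx=3,fy=3,interpolation=cv2.INTER_CUBIC))
go([t[0]-.004,t[1],0.20],-1.659,step=36,grip=-1)
```

```text
0.045397249279572824 [ 0.81850816  0.9207251  -1.0458021 ]
[ 0.52919132 -0.10546355]
from [0.4903 0.3654 0.2012] rpy [-2.844  1.567  0.523] q [-0.04  0.46 -0.89  1.51  0.36  1.34 -2.31] t 15.27
[{"tx": 0, "ty": 3.33, "tz": 0.51, "ax": 0.022, "ay": 0, "az": 0, "gripper": -1}, {"tx": 0, "ty": 3.35, "tz": 0.44, "ax": 0.022, "ay": 0, "az": 0, "gripper": -1}, {"tx": 0.01, "ty": 3.35, "tz": 0.36, "ax": 0.022, "ay": 0, "az": 0, "gripper": -1}, {"tx": 0, "ty": 3.36, "tz": 0.29, "ax": 0.022, "ay": 0, "az": 0, "gripper": -1}, {"tx": 0, "ty": 3.37, "tz": 0.22, "ax": 0.022, "ay": 0, "az": 0, "gripper": -1}, {"tx": 0, "ty": 3.37, "tz": 0.14, "ax": 0.022, "ay": 0, "az": 0, "gripper": -1}, {"tx": 0.01, "ty": 3.37, "tz": 0.06, "ax": 0.022, "ay": 0, "az": 0, "gripper": -1}, {"tx": 0, "ty": 3.37, "tz": 0, "ax": 0.022, "ay": 0, "az": 0, "gripper": -1}]
[{"tx": 0, "ty": 3.37, "tz": -0.08, "ax": 0.022, "ay": 0, "az": 0, "gripper": -1}, {"tx": 0, "ty": 3.37, "tz": -0.16, "ax": 0.022, "ay": 0, "az": 0, "gripper": -1}, {"tx": 0.01, "ty": 3.37, "tz": -0.23, "ax": 0.022, "ay": 0, "az": 0, "gripper": -1}, {"tx": 0, "ty": 3.36, "tz": -0.3, "ax": 0.022, "ay": 0, "az": 0, "gripper": -1}, {"tx": 0, "ty": 3.35, "tz": -0.38, "ax": 0.022, "ay": 0, "az": 0, "gripper": -1}, {"tx": 0, "ty": 3.34, "tz": -0.45, "ax": 0.022, "ay": 0, "az": 0, "gripper": -1}]
```

View pics/c10.png

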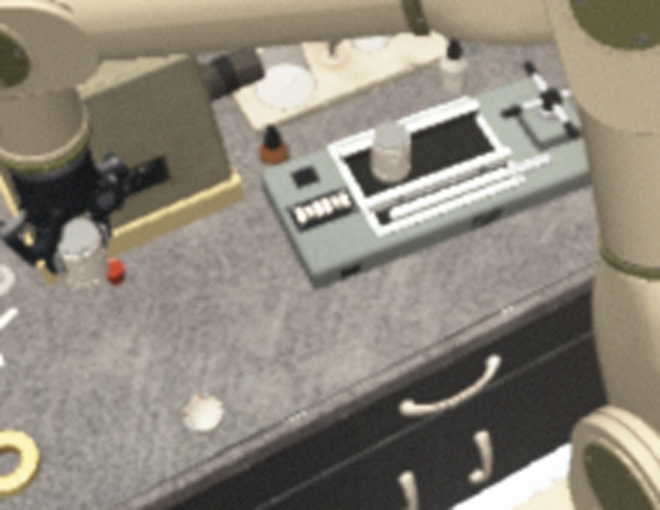

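>>> {"name": "apply_moves", "arguments": {
  "commands": [
    {"tx": 0,"ty": 3.4,"tz": 0.5,"ax": 0.022,"ay": 0,"az": 0,"gripper": -1},
    {"tx": 0,"ty": 3.4,"tz": 0.4,"ax": 0.022,"ay": 0,"az": 0,"gripper": -1},
    {"tx": 0,"ty": 3.4,"tz": 0.4,"ax": 0.022,"ay": 0,"az": 0,"gripper": -1},
    {"tx": 0,"ty": 3.4,"tz": 0.3,"ax": 0.022,"ay": 0,"az": 0,"gripper": -1},
    {"tx": 0,"ty": 3.4,"tz": 0.2,"ax": 0.022,"ay": 0,"az": 0,"gripper": -1},
    {"tx": 0,"ty": 3.4,"tz": 0.1,"ax": 0.022,"ay": 0,"az": 0,"gripper": -1},
    {"tx": 0,"ty": 3.4,"tz": 0.1,"ax": 0.022,"ay": 0,"az": 0,"gripper": -1},
    {"tx": 0,"ty": 3.4,"tz": 0,"ax": 0.022,"ay": 0,"az": 0,"gripper": -1}
  ]
}}

```text
time_s: 15.93
tcp_pos: [0.5094, 0.0903, 0.1975]
tool_rot: [0.299, 1.569, -2.794]
ft_force: [0.3, 0.5, -1.5]
grip_width: 0.0457
```

>>> {"name": "apply_moves", "arguments": {
  "commands": [
    {"tx": 0,"ty": 3.4,"tz": -0.1,"ax": 0.022,"ay": 0,"az": 0,"gripper": -1},
    {"tx": 0,"ty": 3.4,"tz": -0.2,"ax": 0.022,"ay": 0,"az": 0,"gripper": -1},
    {"tx": 0,"ty": 3.4,"tz": -0.2,"ax": 0.022,"ay": 0,"az": 0,"gripper": -1},
    {"tx": 0,"ty": 3.4,"tz": -0.3,"ax": 0.022,"ay": 0,"az": 0,"gripper": -1},
    {"tx": 0,"ty": 3.3,"tz": -0.4,"ax": 0.022,"ay": 0,"az": 0,"gripper": -1},
    {"tx": 0,"ty": 3.0,"tz": -0.4,"ax": 0.022,"ay": 0,"az": 0,"gripper": -1},
    {"tx": 0,"ty": 0,"tz": 0,"ax": 0,"ay": 0,"az": 0,"gripper": -1},
    {"tx": 0,"ty": 0,"tz": 0,"ax": 0,"ay": 0,"az": 0,"gripper": -1}
  ]
}}

```text
time_s: 16.6
tcp_pos: [0.5246, -0.1089, 0.1971]
tool_rot: [-0.106, 1.569, 2.95]
ft_force: [0.1, 0.2, -1.8]
grip_width: 0.0456
```

Run:
```python
from sh2 import *
i=camera_info('wrist');np.save('w11.npy',i['extrinsics'])
snap('wrist','w11.png')
p,R,o=pose();y=R.as_matrix()[:,1];print(o['grip_width'],p,L(p),math.atan2(y[1],y[0]))
t=W(14,-34)
go([t[0],t[1],0.09],-1.659,step=36,grip=-1)
```

```text
0.04573358960364233 [ 0.52489006 -0.10694807  0.19740669] [  7.8 -33.9] -1.653829741610792
from [ 0.5249 -0.1069  0.1974] rpy [-0.411  1.569  2.648] q [ 0.71  0.22 -0.67  1.71  0.14  1.26 -1.65] t 16.65
[{"tx": 3.58, "ty": 0.01, "tz": -0.21, "ax": 0.002, "ay": 0.001, "az": 0, "gripper": -1}, {"tx": 3.58, "ty": 0.01, "tz": -0.21, "ax": 0.002, "ay": 0.001, "az": 0, "gripper": -1}, {"tx": 3.58, "ty": 0, "tz": -0.2, "ax": 0.002, "ay": 0.001, "az": 0, "gripper": -1}]
```

View pics/w11.png

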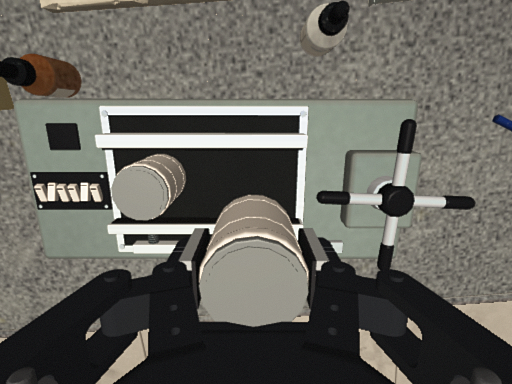

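>>> {"name": "apply_moves", "arguments": {
  "commands": [
    {"tx": 2.5,"ty": -0.3,"tz": -0.3,"ax": 0,"ay": 0,"az": 0,"gripper": -1},
    {"tx": 3,"ty": -0.3,"tz": -0.3,"ax": 0,"ay": 0,"az": 0,"gripper": -1},
    {"tx": 2.5,"ty": 0,"tz": 0,"ax": 0,"ay": 0,"az": 0,"gripper": -1},
    {"tx": 1.5,"ty": 0,"tz": 0,"ax": 0,"ay": 0,"az": 0,"gripper": -1},
    {"tx": 1,"ty": 0,"tz": 0,"ax": 0,"ay": 0,"az": 0,"gripper": -1},
    {"tx": 0.5,"ty": 0,"tz": 0,"ax": 0,"ay": 0,"az": 0,"gripper": -1},
    {"tx": 0,"ty": 0,"tz": 0,"ax": 0,"ay": 0,"az": 0,"gripper": -1},
    {"tx": 0,"ty": 0,"tz": 0,"ax": 0,"ay": 0,"az": 0,"gripper": -1}
  ]
}}

```text
time_s: 17.32
tcp_pos: [0.5325, -0.101, 0.0891]
tool_rot: [3.089, 1.57, -0.134]
ft_force: [0.1, -0.3, -1.7]
grip_width: 0.0459
```

>>> {"name": "apply_moves", "arguments": {
  "commands": [
    {"tx": 0.4,"ty": 0,"tz": 0,"ax": 0,"ay": 0,"az": 0,"gripper": -1},
    {"tx": 0.3,"ty": 0,"tz": 0,"ax": 0,"ay": 0,"az": 0,"gripper": -1},
    {"tx": 0.1,"ty": 0,"tz": 0,"ax": 0,"ay": 0,"az": 0,"gripper": -1},
    {"tx": 0,"ty": 0,"tz": 0,"ax": 0,"ay": 0,"az": 0,"gripper": -1}
  ]
}}

```text
time_s: 17.65
tcp_pos: [0.5323, -0.1016, 0.0808]
tool_rot: [2.535, 1.57, -0.689]
ft_force: [-1.0, -0.7, 2.5]
grip_width: 0.0455
```

Touching. Release.

>>> {"name": "apply_moves", "arguments": {
  "commands": [
    {"tx": 0,"ty": 0,"tz": 0,"ax": 0,"ay": 0,"az": 0,"gripper": 0.35},
    {"tx": 0,"ty": 0,"tz": 0,"ax": 0,"ay": 0,"az": 0,"gripper": 0.35},
    {"tx": 0,"ty": 0,"tz": 0,"ax": 0,"ay": 0,"az": 0,"gripper": 0.35},
    {"tx": 0,"ty": 0,"tz": 0,"ax": 0,"ay": 0,"az": 0,"gripper": 0.35}
  ]
}}

```text
time_s: 17.98
tcp_pos: [0.5321, -0.1014, 0.0804]
tool_rot: [2.88, 1.571, -0.344]
ft_force: [-0.7, -1.1, -0.7]
grip_width: 0.0576
```

>>> {"name": "apply_moves", "arguments": {
  "commands": [
    {"tx": -2,"ty": 0,"tz": 0,"ax": 0,"ay": 0,"az": 0,"gripper": 0.35},
    {"tx": -2.5,"ty": 0,"tz": 0,"ax": 0,"ay": 0,"az": 0,"gripper": 0.35},
    {"tx": -2.5,"ty": 0,"tz": 0,"ax": 0,"ay": 0,"az": 0,"gripper": 0.35},
    {"tx": -3,"ty": 0,"tz": 0,"ax": 0,"ay": 0,"az": 0,"gripper": 0.35},
    {"tx": -3,"ty": 0,"tz": 0,"ax": 0,"ay": 0,"az": 0,"gripper": -1},
    {"tx": 0,"ty": 0,"tz": 0,"ax": 0,"ay": 0,"az": 0,"gripper": -1},
    {"tx": 0,"ty": 0,"tz": 0,"ax": 0,"ay": 0,"az": 0,"gripper": -1}
  ]
}}

```text
time_s: 18.57
tcp_pos: [0.533, -0.1015, 0.2119]
tool_rot: [2.87, 1.567, -0.354]
ft_force: [0.6, -0.1, -0.4]
grip_width: 0.0215
```

Run:
```python
from sh2 import *
i=camera_info('wrist');np.save('w12.npy',i['extrinsics'])
snap('wrist','w12.png');snap('scene','s12.png');snap('top','t12.png')
p,R,o=pose();y=R.as_matrix()[:,1];print(o['grip_width'],p,L(p),math.atan2(y[1],y[0]))
b=cv2.imread('pics/s12.png');cv2.imwrite('pics/c12.png',cv2.resize(b[110:240,180:380],None,fx=4,fy=4,interpolation=cv2.INTER_CUBIC))
```

```text
0.0006705973578801564 [ 0.53139545 -0.10145431  0.20912248] [ 13.8 -27.8] -1.6530105597826674
```

View pics/w12.png

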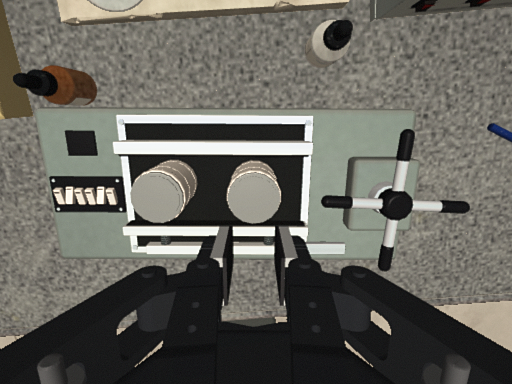

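View pics/c12.png

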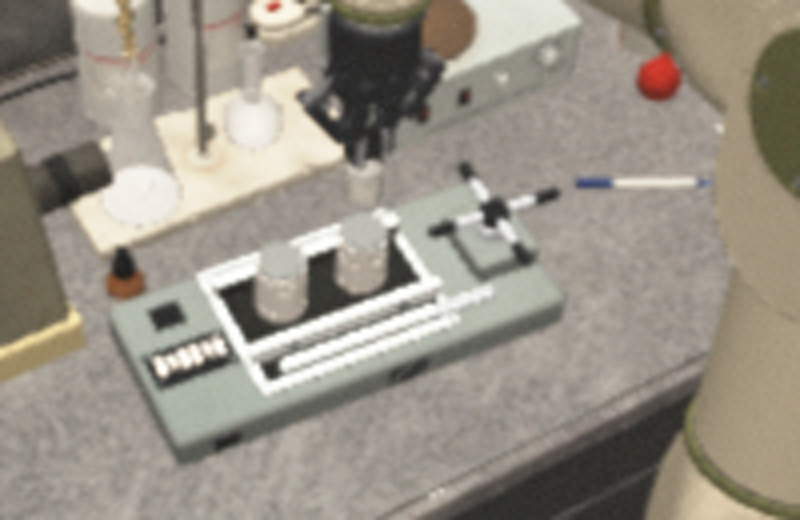

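Run:
```python
from sh2 import *
i=dict(camera_info('wrist'));i['extrinsics']=np.load('w12.npy')
f=lambda u,v,z:L(pix2plane('w',(u,v),z,i))
h=f(397,205,.105);print('hub',h,W(*h))
for q in [(407,130),(470,207),(385,270),(324,202)]: 
    e=f(*q,.096);d=e-h;print(e,d,math.degrees(math.atan2(d[1],d[0])))
s=[f(*q,.096) for q in [(407,130),(470,207),(385,270),(324,202)]];print(np.mean(s,0))
```

```text
hub [   2.2 -156.3] [ 0.50846807 -0.22841508]
[  67.4 -160.5] [65.2 -4.2] -3.68573996956837
[  -2.3 -229. ] [ -4.5 -72.7] -93.54198733307321
[ -68.  -158.2] [-70.2  -1.9] -178.44963802373644
[  1.9 -93.2] [-0.3 63.1] 90.27240260451269
[  -0.25  -160.225]
```

>>> {"name": "apply_moves", "arguments": {
  "commands": [
    {"tx": 0,"ty": 3,"tz": -0.7,"ax": 0,"ay": 0,"az": 0,"gripper": -1},
    {"tx": 0,"ty": 3,"tz": -0.7,"ax": 0,"ay": 0,"az": 0,"gripper": -1},
    {"tx": 0,"ty": 3,"tz": -0.7,"ax": 0,"ay": 0,"az": 0,"gripper": -1},
    {"tx": 2,"ty": 0.6,"tz": -0.1,"ax": 0,"ay": 0,"az": 0,"gripper": -1},
    {"tx": 2.5,"ty": 0,"tz": 0,"ax": 0,"ay": 0,"az": 0,"gripper": -1},
    {"tx": 2.5,"ty": 0,"tz": 0,"ax": 0,"ay": 0,"az": 0,"gripper": -1},
    {"tx": 0,"ty": 0,"tz": 0,"ax": 0,"ay": 0,"az": 0,"gripper": -1},
    {"tx": 0,"ty": 0,"tz": 0,"ax": 0,"ay": 0,"az": 0,"gripper": -1}
  ]
}}

```text
time_s: 19.38
tcp_pos: [0.5449, -0.1984, 0.1388]
tool_rot: [-0.378, 1.567, 2.682]
ft_force: [1.1, 1.2, 0.5]
grip_width: -0.0003
```

Run:
```python
from sh2 import *
i=camera_info('wrist');np.save('w13.npy',i['extrinsics'])
snap('wrist','w13.png')
p,R,o=pose();y=R.as_matrix()[:,1];print(o['grip_width'],p,L(p),math.atan2(y[1],y[0]),o['qpos'].round(2))
print(proj('wrist',[*W(36,-123),.083]))
```

```text
-0.00026889133618612305 [ 0.54601673 -0.19861787  0.14048702] [  37.  -123.3] -1.6526009067470049 [ 0.77  0.37 -0.6   1.67  0.22  1.18 -1.55]
[252.92738526 208.81813394]
```

View pics/w13.png

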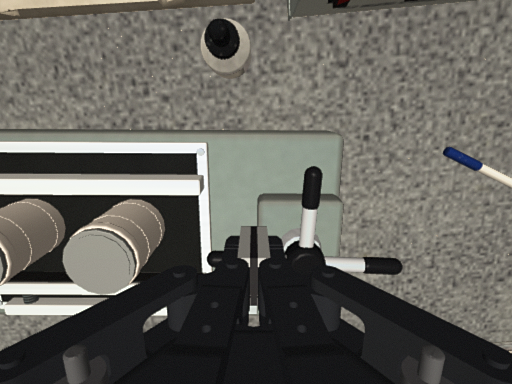

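>>> {"name": "apply_moves", "arguments": {
  "commands": [
    {"tx": 2,"ty": 0,"tz": 0,"ax": 0,"ay": 0,"az": 0,"gripper": -1},
    {"tx": 2,"ty": 0,"tz": 0,"ax": 0,"ay": 0,"az": 0,"gripper": -1},
    {"tx": 1.7,"ty": 0,"tz": 0,"ax": 0,"ay": 0,"az": 0,"gripper": -1},
    {"tx": 0,"ty": 0,"tz": 0,"ax": 0,"ay": 0,"az": 0,"gripper": -1},
    {"tx": 0,"ty": 0,"tz": 0,"ax": 0,"ay": 0,"az": 0,"gripper": -1}
  ]
}}

```text
time_s: 19.85
tcp_pos: [0.5465, -0.1989, 0.0844]
tool_rot: [2.894, 1.57, -0.329]
ft_force: [0.2, -1.2, 1.3]
grip_width: -0.0001
```

```bash
cat > arc.py <<'E'
from sh2 import *
import sys
HUB=np.array([0.5,-158.5])
def arc(th1,r1=50,step=9,z=0.083):
    p,R,o=pose();l=L(p)-HUB;r=np.hypot(*l);th0=math.degrees(math.atan2(l[1],l[0]))
    while th0<th1-5: th0+=360
    n=math.ceil(abs(th1-th0)/step);y=R.as_matrix()[:,1]
    print('now r',r.round(1),'th',round(th0,1),'z',p[2].round(4),'F',o['ft_force'].round(1),'yaw',round(math.atan2(y[1],y[0]),4))
    q=np.array(L(p),float);out=[];acc=q.copy()
    for k in range(1,n+1):
        th=math.radians(th0+(th1-th0)*k/n); rr=r+(r1-r)*min(1,k/4)
        t=HUB+rr*np.array([math.cos(th),math.sin(th)]); 
        w=np.r_[Rz@(t-acc)/1000,0]; tt=np.round(R.inv().apply(w)*100,1); acc=acc+Rz.T@(R.apply(tt/100)[:2])*1000
        out.append({"tx":round((p[2]-z)*100,1) if k==1 else 0,"ty":float(tt[1])+0,"tz":float(tt[2])+0,"ax":0,"ay":0,"az":0,"gripper":-1})
    show(out)
arc(float(sys.argv[1]),*[float(a) for a in sys.argv[2:]])
E
python3 arc.py -40
```

```text
now r 50.9 th 43.4 z 0.0844 F [ 0.2 -1.2  1.3] yaw -1.6527
[{"tx": 0.1, "ty": 0.6, "tz": -0.4, "ax": 0, "ay": 0, "az": 0, "gripper": -1}, {"tx": 0, "ty": 0.6, "tz": -0.4, "ax": 0, "ay": 0, "az": 0, "gripper": -1}, {"tx": 0, "ty": 0.7, "tz": -0.3, "ax": 0, "ay": 0, "az": 0, "gripper": -1}, {"tx": 0, "ty": 0.7, "tz": -0.1, "ax": 0, "ay": 0, "az": 0, "gripper": -1}, {"tx": 0, "ty": 0.8, "tz": -0.1, "ax": 0, "ay": 0, "az": 0, "gripper": -1}, {"tx": 0, "ty": 0.7, "tz": 0.1, "ax": 0, "ay": 0, "az": 0, "gripper": -1}, {"tx": 0, "ty": 0.7, "tz": 0.1, "ax": 0, "ay": 0, "az": 0, "gripper": -1}, {"tx": 0, "ty": 0.7, "tz": 0.2, "ax": 0, "ay": 0, "az": 0, "gripper": -1}]
[{"tx": 0, "ty": 0.6, "tz": 0.4, "ax": 0, "ay": 0, "az": 0, "gripper": -1}, {"tx": 0, "ty": 0.6, "tz": 0.4, "ax": 0, "ay": 0, "az": 0, "gripper": -1}]
```

>>> {"name": "apply_moves", "arguments": {
  "commands": [
    {"tx": 0.1,"ty": 0.6,"tz": -0.4,"ax": 0,"ay": 0,"az": 0,"gripper": -1},
    {"tx": 0,"ty": 0.6,"tz": -0.4,"ax": 0,"ay": 0,"az": 0,"gripper": -1},
    {"tx": 0,"ty": 0.7,"tz": -0.3,"ax": 0,"ay": 0,"az": 0,"gripper": -1},
    {"tx": 0,"ty": 0.7,"tz": -0.1,"ax": 0,"ay": 0,"az": 0,"gripper": -1},
    {"tx": 0,"ty": 0.8,"tz": -0.1,"ax": 0,"ay": 0,"az": 0,"gripper": -1},
    {"tx": 0,"ty": 0.7,"tz": 0.1,"ax": 0,"ay": 0,"az": 0,"gripper": -1}
  ]
}}

```text
time_s: 20.35
tcp_pos: [0.5555, -0.2401, 0.0829]
tool_rot: [-1.864, 1.569, 1.197]
ft_force: [0.8, 4.6, 0.1]
grip_width: 0.0001
```

```bash
python3 - <<'E'
from sh2 import *
np.save('w14.npy',camera_info('wrist')['extrinsics']);snap('wrist','w14.png')
E
python3 arc.py -60
```

```text
now r 49.7 th -8.9 z 0.0828 F [-1.2 -2.  -0.4] yaw -1.6541
[{"tx": -0.0, "ty": 0.7, "tz": 0.2, "ax": 0, "ay": 0, "az": 0, "gripper": -1}, {"tx": 0, "ty": 0.7, "tz": 0.2, "ax": 0, "ay": 0, "az": 0, "gripper": -1}, {"tx": 0, "ty": 0.7, "tz": 0.4, "ax": 0, "ay": 0, "az": 0, "gripper": -1}, {"tx": 0, "ty": 0.5, "tz": 0.5, "ax": 0, "ay": 0, "az": 0, "gripper": -1}, {"tx": 0, "ty": 0.5, "tz": 0.5, "ax": 0, "ay": 0, "az": 0, "gripper": -1}, {"tx": 0, "ty": 0.4, "tz": 0.6, "ax": 0, "ay": 0, "az": 0, "gripper": -1}]
```

View pics/w14.png

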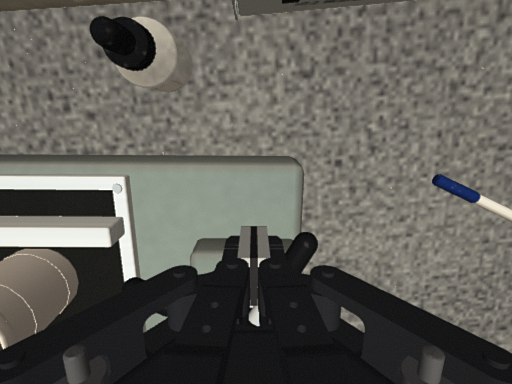

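>>> {"name": "apply_moves", "arguments": {
  "commands": [
    {"tx": 0,"ty": 0.7,"tz": 0.2,"ax": 0,"ay": 0,"az": 0,"gripper": -1},
    {"tx": 0,"ty": 0.7,"tz": 0.2,"ax": 0,"ay": 0,"az": 0,"gripper": -1},
    {"tx": 0,"ty": 0.7,"tz": 0.4,"ax": 0,"ay": 0,"az": 0,"gripper": -1},
    {"tx": 0,"ty": 0.5,"tz": 0.5,"ax": 0,"ay": 0,"az": 0,"gripper": -1},
    {"tx": 0,"ty": 0.5,"tz": 0.5,"ax": 0,"ay": 0,"az": 0,"gripper": -1},
    {"tx": 0,"ty": 0.4,"tz": 0.6,"ax": 0,"ay": 0,"az": 0,"gripper": -1}
  ]
}}

```text
time_s: 20.9
tcp_pos: [0.5289, -0.2734, 0.0828]
tool_rot: [-2.769, 1.568, 0.291]
ft_force: [5.2, 2.2, -0.6]
grip_width: 0.0001
```

```bash
python3 arc.py -125
```

```text
now r 48.4 th -57.5 z 0.0828 F [ 5.2  2.2 -0.6] yaw -1.6523
[{"tx": -0.0, "ty": 0.4, "tz": 0.6, "ax": 0, "ay": 0, "az": 0, "gripper": -1}, {"tx": 0, "ty": 0.2, "tz": 0.7, "ax": 0, "ay": 0, "az": 0, "gripper": -1}, {"tx": 0, "ty": 0.2, "tz": 0.7, "ax": 0, "ay": 0, "az": 0, "gripper": -1}, {"tx": 0, "ty": 0.1, "tz": 0.7, "ax": 0, "ay": 0, "az": 0, "gripper": -1}, {"tx": 0, "ty": -0.1, "tz": 0.7, "ax": 0, "ay": 0, "az": 0, "gripper": -1}, {"tx": 0, "ty": -0.2, "tz": 0.8, "ax": 0, "ay": 0, "az": 0, "gripper": -1}, {"tx": 0, "ty": -0.2, "tz": 0.6, "ax": 0, "ay": 0, "az": 0, "gripper": -1}, {"tx": 0, "ty": -0.4, "tz": 0.7, "ax": 0, "ay": 0, "az": 0, "gripper": -1}]
```

>>> {"name": "apply_moves", "arguments": {
  "commands": [
    {"tx": 0,"ty": 0.4,"tz": 0.6,"ax": 0,"ay": 0,"az": 0,"gripper": -1},
    {"tx": 0,"ty": 0.2,"tz": 0.7,"ax": 0,"ay": 0,"az": 0,"gripper": -1},
    {"tx": 0,"ty": 0.2,"tz": 0.7,"ax": 0,"ay": 0,"az": 0,"gripper": -1},
    {"tx": 0,"ty": 0.1,"tz": 0.7,"ax": 0,"ay": 0,"az": 0,"gripper": -1},
    {"tx": 0,"ty": -0.1,"tz": 0.7,"ax": 0,"ay": 0,"az": 0,"gripper": -1},
    {"tx": 0,"ty": -0.2,"tz": 0.8,"ax": 0,"ay": 0,"az": 0,"gripper": -1},
    {"tx": 0,"ty": -0.2,"tz": 0.6,"ax": 0,"ay": 0,"az": 0,"gripper": -1},
    {"tx": 0,"ty": -0.4,"tz": 0.7,"ax": 0,"ay": 0,"az": 0,"gripper": -1}
  ]
}}

```text
time_s: 21.57
tcp_pos: [0.4748, -0.2711, 0.0839]
tool_rot: [2.689, 1.565, -0.536]
ft_force: [8.1, -3.3, 1.5]
grip_width: -0.0
```

```bash
python3 arc.py -160
python3 - <<'E'
from sh2 import *
snap('wrist','w15.png');snap('scene','s15.png');snap('top','t15.png')
b=cv2.imread('pics/s15.png');cv2.imwrite('pics/c15.png',cv2.resize(b[110:240,180:380],None,fx=4,fy=4,interpolation=cv2.INTER_CUBIC))
E
```

```text
now r 51.6 th -123.0 z 0.0839 F [ 8.1 -3.3  1.5] yaw -1.6541
[{"tx": 0.1, "ty": -0.4, "tz": 0.5, "ax": 0, "ay": 0, "az": 0, "gripper": -1}, {"tx": 0, "ty": -0.5, "tz": 0.4, "ax": 0, "ay": 0, "az": 0, "gripper": -1}, {"tx": 0, "ty": -0.6, "tz": 0.4, "ax": 0, "ay": 0, "az": 0, "gripper": -1}, {"tx": 0, "ty": -0.5, "tz": 0.3, "ax": 0, "ay": 0, "az": 0, "gripper": -1}, {"tx": 0, "ty": -0.6, "tz": 0.3, "ax": 0, "ay": 0, "az": 0, "gripper": -1}]
```

View pics/w15.png

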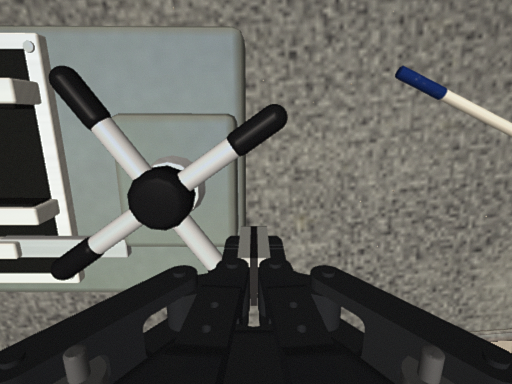

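View pics/c15.png

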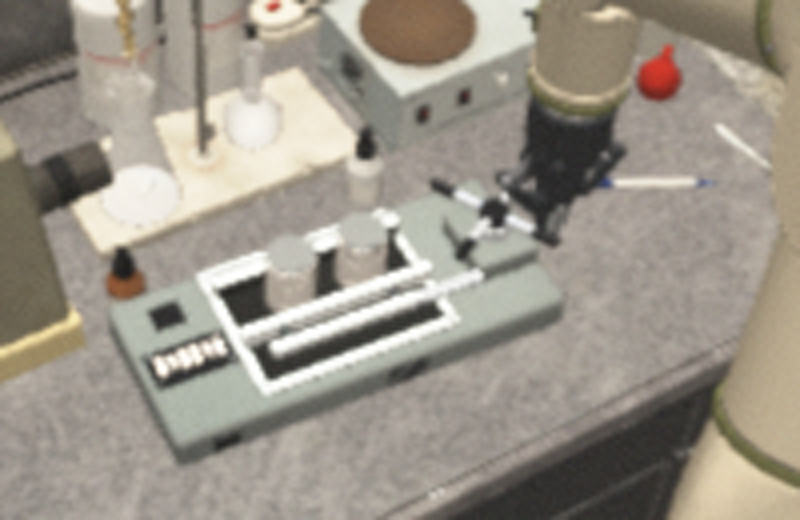

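Run:
```python
from h import *
a=cv2.imread('pics/t12.png')[150:225,205:345];b=cv2.imread('pics/t15.png')[150:225,205:345]
cv2.imwrite('pics/tt.png',cv2.resize(np.vstack([a,b]),None,fx=4,fy=4,interpolation=cv2.INTER_CUBIC))
```

```text
(no output)
```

View pics/tt.png

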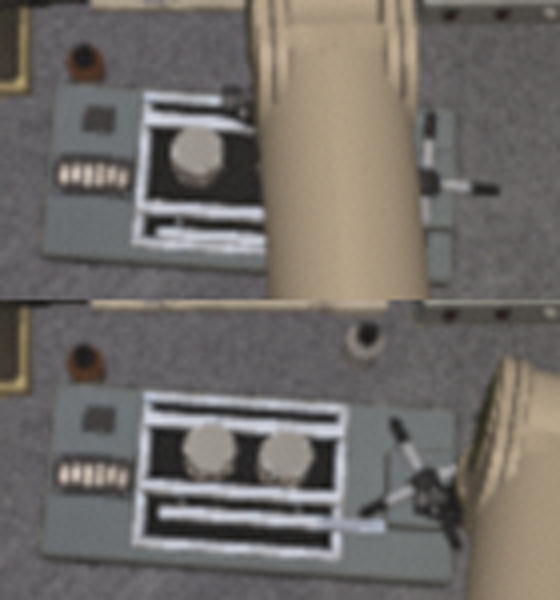

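>>> {"name": "apply_moves", "arguments": {
  "commands": [
    {"tx": 0.1,"ty": -0.4,"tz": 0.5,"ax": 0,"ay": 0,"az": 0,"gripper": -1},
    {"tx": 0,"ty": -0.5,"tz": 0.4,"ax": 0,"ay": 0,"az": 0,"gripper": -1},
    {"tx": 0,"ty": -0.6,"tz": 0.4,"ax": 0,"ay": 0,"az": 0,"gripper": -1}
  ]
}}

```text
time_s: 21.97
tcp_pos: [0.4624, -0.2547, 0.0821]
tool_rot: [2.577, 1.567, -0.648]
ft_force: [3.8, -3.8, 2.1]
grip_width: 0.0001
```

```bash
python3 arc.py -165
python3 - <<'E'
from sh2 import *
np.save('w16.npy',camera_info('wrist')['extrinsics']);snap('wrist','w16.png')
E
```

```text
now r 50.4 th -146.2 z 0.0821 F [ 3.8 -3.8  2.1] yaw -1.6542
[{"tx": -0.1, "ty": -0.5, "tz": 0.3, "ax": 0, "ay": 0, "az": 0, "gripper": -1}, {"tx": 0, "ty": -0.5, "tz": 0.2, "ax": 0, "ay": 0, "az": 0, "gripper": -1}, {"tx": 0, "ty": -0.5, "tz": 0.1, "ax": 0, "ay": 0, "az": 0, "gripper": -1}]
```

View pics/w16.png

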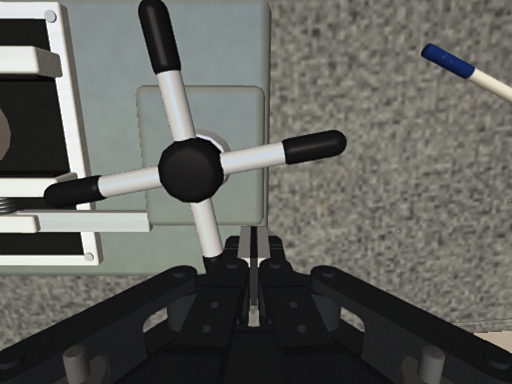

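```bash
cat > wa.py <<'E'
from sh2 import *
def wa(npy,ends):
    i=dict(camera_info('wrist'));i['extrinsics']=np.load(npy)
    f=lambda u,v,z:L(pix2plane('w',(u,v),z,i))
    E=[f(*q,.096) for q in ends]
    for e in E: print(e, (math.degrees(math.atan2(*(e-np.array([0.5,-158.5]))[::-1]))))
    # opposite pairs
    return E
E
python3 - <<'E'
from wa import *
E=wa('w16.npy',[(338,142),(48,196),(150,3)])
d=E[0]-E[1];print(math.degrees(math.atan2(d[1],d[0])),(E[0]+E[1])/2)
E
```

```text
[  12.6 -223. ] -79.37498145703351
[-12.2 -93. ] 100.97310049605089
[  65.5 -146.2] 10.71542304203886
-79.19950086621769 [   0.2 -158. ]
```

>>> {"name": "apply_moves", "arguments": {
  "commands": [
    {"tx": 0,"ty": -0.5,"tz": 0.3,"ax": 0,"ay": 0,"az": 0,"gripper": -1},
    {"tx": 0,"ty": -0.5,"tz": 0.2,"ax": 0,"ay": 0,"az": 0,"gripper": -1},
    {"tx": 0,"ty": -0.5,"tz": 0.1,"ax": 0,"ay": 0,"az": 0,"gripper": -1},
    {"tx": 0,"ty": -0.5,"tz": 0,"ax": 0,"ay": 0,"az": 0,"gripper": -1},
    {"tx": 0,"ty": 0,"tz": 0,"ax": 0,"ay": 0,"az": 0,"gripper": -1}
  ]
}}

```text
time_s: 22.43
tcp_pos: [0.4569, -0.2327, 0.0813]
tool_rot: [1.326, 1.57, -1.898]
ft_force: [-0.4, 0.0, 0.3]
grip_width: -0.0004
```

```bash
python3 arc.py -180
python3 - <<'E'
from sh2 import *
np.save('w17.npy',camera_info('wrist')['extrinsics']);snap('wrist','w17.png')
E
```

```text
now r 49.7 th -172.4 z 0.0813 F [-0.4  0.   0.3] yaw -1.653
[{"tx": -0.2, "ty": -0.7, "tz": 0.0, "ax": 0, "ay": 0, "az": 0, "gripper": -1}]
```

View pics/w17.png

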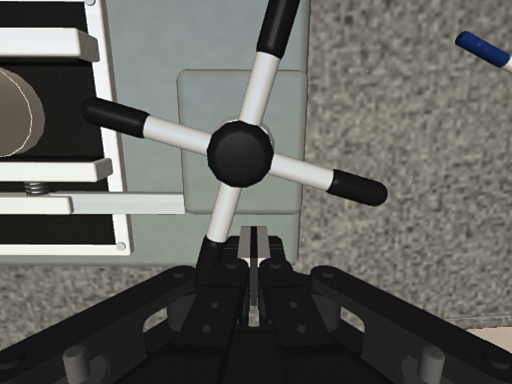

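```bash
python3 - <<'E'
from wa import *
E=wa('w17.npy',[(380,193),(89,108)])
d=E[0]-E[1];print(math.degrees(math.atan2(d[1],d[0])),(E[0]+E[1])/2)
E
python3 - <<'E'
from h import *
a=snap('top','t17.png');b=cv2.imread('pics/t17.png')[150:225,205:345]
s=snap('scene','s17.png');s=cv2.imread('pics/s17.png')[120:230,190:350]
cv2.imwrite('pics/tt2.png',np.vstack([cv2.resize(b,(640,343),interpolation=cv2.INTER_CUBIC)]));cv2.imwrite('pics/c17.png',cv2.resize(s,None,fx=4,fy=4,interpolation=cv2.INTER_CUBIC))
E
```

```text
[ -17.3 -222.2] -105.61221547657881
[ 19.  -96.2] 73.46120041821516
-106.07143921003883 [   0.85 -159.2 ]
```

View pics/c17.png

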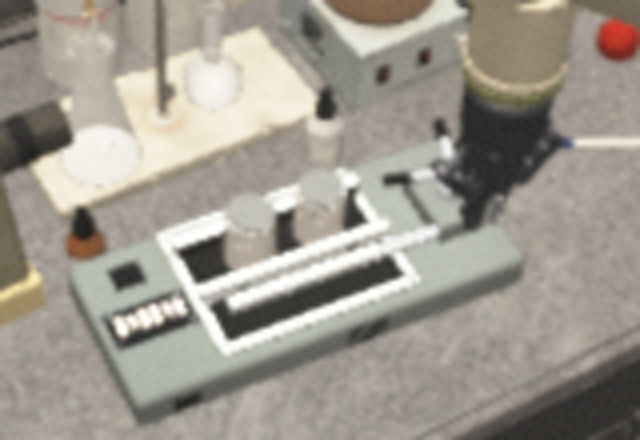

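>>> {"name": "apply_moves", "arguments": {
  "commands": [
    {"tx": -0.1,"ty": -0.3,"tz": 0,"ax": 0,"ay": 0,"az": 0,"gripper": -1},
    {"tx": 0,"ty": -0.3,"tz": 0,"ax": 0,"ay": 0,"az": 0,"gripper": -1},
    {"tx": 0,"ty": 0,"tz": 0,"ax": 0,"ay": 0,"az": 0,"gripper": -1}
  ]
}}

```text
time_s: 22.83
tcp_pos: [0.457, -0.2273, 0.082]
tool_rot: [0.704, 1.57, -2.521]
ft_force: [-0.8, -2.6, -1.6]
grip_width: -0.0002
```

>>> {"name": "apply_moves", "arguments": {
  "commands": [
    {"tx": 0,"ty": 0.8,"tz": 0.2,"ax": 0,"ay": 0,"az": 0,"gripper": -1},
    {"tx": -2,"ty": 0,"tz": 0,"ax": 0,"ay": 0,"az": 0,"gripper": -1},
    {"tx": -3,"ty": 0,"tz": 0,"ax": 0,"ay": 0,"az": 0,"gripper": -1},
    {"tx": -3,"ty": 0,"tz": 0,"ax": 0,"ay": 0,"az": 0,"gripper": -1},
    {"tx": -3.5,"ty": 0,"tz": 0,"ax": 0,"ay": 0,"az": 0,"gripper": -1},
    {"tx": -3.5,"ty": -2,"tz": 1,"ax": 0,"ay": 0,"az": 0,"gripper": -1},
    {"tx": 0,"ty": -3,"tz": 0,"ax": 0,"ay": 0,"az": 0,"gripper": 0},
    {"tx": 0,"ty": 0,"tz": 0,"ax": 0,"ay": 0,"az": 0,"gripper": 0}
  ]
}}

```text
time_s: 23.5
tcp_pos: [0.4506, -0.1792, 0.2347]
tool_rot: [3.035, 1.567, -0.184]
ft_force: [-0.1, 0.9, -0.1]
grip_width: 0.0231
```

Run:
```python
from sh2 import *
p,R,o=pose();print(p)
np.save('w18.npy',camera_info('wrist')['extrinsics']);snap('wrist','w18.png')
```

```text
[ 0.45059412 -0.1791824   0.23469788]
```

View pics/w18.png

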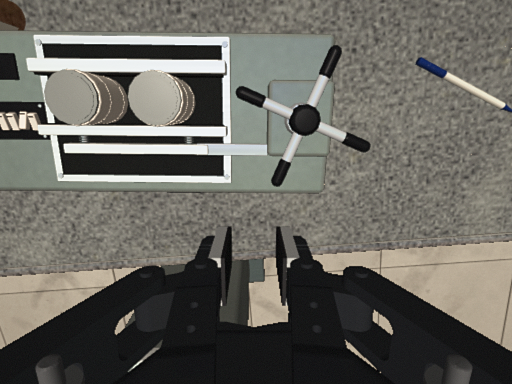

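Run:
```python
from wa import *
E=wa('w18.npy',[(366,146),(240,91),(336,49),(279,182)])
for a,b in [(0,1),(2,3)]:
    d=E[a]-E[b];print(math.degrees(math.atan2(d[1],d[0])),(E[a]+E[b])/2)
i=dict(camera_info('wrist'));i['extrinsics']=np.load('w18.npy')
f=lambda u,v,z:L(pix2plane('w',(u,v),z,i))
print('bar',f(40,125,.077),f(224,125,.077),'back',f(29,69,.077),f(225,71,.077),'carriage',f(64,144,.07),f(207,146,.07))
print('lids',f(72,97,.12),f(153,98,.12))
P=[pix2plane('w',q,.0045,i) for q in [(419,62),(512,109)]];print(P)
```

```text
[ -23.6 -219.6] -111.52602900811124
[ 24.8 -99.4] 67.64912734565605
[  60.7 -183.8] -22.795349175778828
[ -59.8 -137.8] 161.05349531049097
-111.93278392969451 [   0.6 -159.5]
-20.89399281302663 [   0.45 -160.8 ]
bar [ -8.3 101.2] [ -6.3 -82.6] back [ 43.7 102.3] [ 44.  -84.3] carriage [-27.7  84.7] [-28.2 -63.8]
lids [17.  39.9] [ 16.9 -27.7]
[array([ 0.55818976, -0.38328808,  0.0045    ]), array([ 0.49565628, -0.50070601,  0.0045    ])]
```

Run:
```python
from sh2 import *
for n,q in [('w6.npy',(138,85)),('w7.npy',(150,90)),('w12.npy',(80,88)),('w13.npy',(232,62))]:
    i=dict(camera_info('wrist'));i['extrinsics']=np.load(n)
    print(n,L(pix2plane('w',q,0.0,i)),L(pix2plane('w',q,0.03,i)))
go([0.46,-0.42,0.24],-0.49,step=38,grip=0)
```

```text
w6.npy [100.8 168.6] [ 98.3 157.5]
w7.npy [104.3 165.8] [102.3 155.8]
w12.npy [107.  170.5] [104.9 153.7]
w13.npy [ 143.8 -103.6] [ 139.5 -105.6]
from [ 0.4496 -0.1815  0.2334] rpy [ 2.774  1.569 -0.446] q [ 0.93  0.06 -0.66  1.79  0.04  1.3  -1.39] t 23.55
[{"tx": -0.06, "ty": 2.15, "tz": -0.26, "ax": -0.105, "ay": 0, "az": 0, "gripper": 0}, {"tx": -0.06, "ty": 2.17, "tz": -0.04, "ax": -0.105, "ay": 0, "az": 0, "gripper": 0}, {"tx": -0.06, "ty": 2.17, "tz": 0.19, "ax": -0.105, "ay": 0, "az": 0, "gripper": 0}, {"tx": -0.05, "ty": 2.12, "tz": 0.42, "ax": -0.105, "ay": 0, "az": 0, "gripper": 0}, {"tx": -0.06, "ty": 2.08, "tz": 0.64, "ax": -0.105, "ay": 0, "az": 0, "gripper": 0}, {"tx": -0.06, "ty": 1.99, "tz": 0.85, "ax": -0.105, "ay": 0, "az": 0, "gripper": 0}, {"tx": -0.06, "ty": 1.9, "tz": 1.06, "ax": -0.105, "ay": 0, "az": 0, "gripper": 0}, {"tx": -0.06, "ty": 1.77, "tz": 1.25, "ax": -0.105, "ay": 0, "az": 0, "gripper": 0}]
[{"tx": -0.06, "ty": 1.64, "tz": 1.43, "ax": -0.105, "ay": 0, "az": 0, "gripper": 0}, {"tx": -0.05, "ty": 1.47, "tz": 1.59, "ax": -0.105, "ay": 0, "az": 0, "gripper": 0}, {"tx": -0.06, "ty": 1.3, "tz": 1.74, "ax": -0.105, "ay": 0, "az": 0, "gripper": 0}]
```

Run:
```python
from sh2 import *
print(proj('top',[*W(2,144.5),.055]),proj('scene',[*W(2,144.5),.055]))
# amber dropper in top0: approx (226,167) teat
print(L(pix2plane('top',(226,166),.09)),L(pix2plane('scene',(212,185),.0)))
```

```text
[229.88625778 191.46174612] [227.62570395 196.53389426]
[ 91.6 164.6] [117.2 162.8]
```

>>> {"name": "apply_moves", "arguments": {
  "commands": [
    {"tx": 0,"ty": 2.1,"tz": -0.3,"ax": -0.105,"ay": 0,"az": 0,"gripper": 0},
    {"tx": 0,"ty": 2.2,"tz": 0,"ax": -0.105,"ay": 0,"az": 0,"gripper": 0},
    {"tx": 0,"ty": 2.2,"tz": 0.2,"ax": -0.105,"ay": 0,"az": 0,"gripper": 0},
    {"tx": 0,"ty": 2.1,"tz": 0.4,"ax": -0.105,"ay": 0,"az": 0,"gripper": 0},
    {"tx": 0,"ty": 2.1,"tz": 0.6,"ax": -0.105,"ay": 0,"az": 0,"gripper": 0},
    {"tx": 0,"ty": 2,"tz": 0.8,"ax": -0.105,"ay": 0,"az": 0,"gripper": 0},
    {"tx": 0,"ty": 1.9,"tz": 1,"ax": -0.105,"ay": 0,"az": 0,"gripper": 0},
    {"tx": 0,"ty": 1.8,"tz": 1.2,"ax": -0.105,"ay": 0,"az": 0,"gripper": 0}
  ]
}}

```text
time_s: 24.22
tcp_pos: [0.457, -0.3586, 0.2311]
tool_rot: [-1.461, 1.569, 2.443]
ft_force: [1.2, 0.5, 0.0]
grip_width: 0.0427
```

>>> {"name": "apply_moves", "arguments": {
  "commands": [
    {"tx": 0,"ty": 1.6,"tz": 1.4,"ax": -0.105,"ay": 0,"az": 0,"gripper": 0},
    {"tx": 0,"ty": 1.5,"tz": 1.6,"ax": -0.105,"ay": 0,"az": 0,"gripper": 0},
    {"tx": 0,"ty": 1.3,"tz": 1.7,"ax": -0.105,"ay": 0,"az": 0,"gripper": 0},
    {"tx": 0,"ty": 0,"tz": 0,"ax": 0,"ay": 0,"az": 0,"gripper": 0},
    {"tx": 0,"ty": 0,"tz": 0,"ax": 0,"ay": 0,"az": 0,"gripper": 0}
  ]
}}

```text
time_s: 24.63
tcp_pos: [0.4595, -0.4228, 0.2306]
tool_rot: [-2.018, 1.568, 2.193]
ft_force: [-0.1, 0.1, 0.3]
grip_width: 0.0425
```

Run:
```python
from sh2 import *
np.save('w19.npy',camera_info('wrist')['extrinsics']);snap('wrist','w19.png')
p,R,o=pose();y=R.as_matrix()[:,1];print(p,math.atan2(y[1],y[0]),o['qpos'].round(2))
```

```text
[ 0.46021245 -0.42145893  0.23110858] -0.5002256932616345 [ 1.13  0.4  -0.61  1.44  0.23  1.38  0.01]
```

View pics/w19.png

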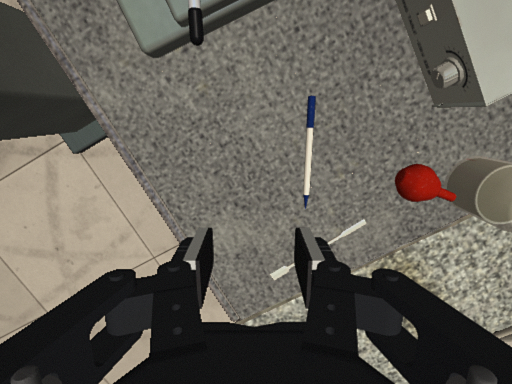

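Run:
```python
from sh2 import *
i=dict(camera_info('wrist'));i['extrinsics']=np.load('w19.npy')
a,b=[pix2plane('w',q,.0045,i) for q in [(311.5,96),(305.5,207)]]
print(a,b,np.linalg.norm(a-b),(a+b)/2); d=(b-a)/np.linalg.norm(b-a); ang=math.atan2(d[1],d[0]);print('ang',ang,'psi',ang+math.pi/2)
for q in [(272,277),(365,222)]: print('spat',pix2plane('w',q,.003,i))
psi=ang+math.pi/2
g=(a+b)/2-0.008*d   # toward tail
print('grasp',g)
go([g[0],g[1],0.06],psi,step=36,grip=0)
```

```text
[ 0.56033938 -0.38213069  0.0045    ] [ 0.49258602 -0.50439796  0.0045    ] 0.13978484823106416 [ 0.5264627  -0.44326433  0.0045    ]
ang -2.076813538067449 psi -0.5060172112725523
spat [ 0.40463461 -0.57642281  0.003     ]
spat [ 0.5535078  -0.56261397  0.003     ]
grasp [ 0.53034028 -0.43626687  0.0045    ]
from [ 0.4602 -0.4215  0.2311] rpy [-2.165  1.569  2.047] q [ 1.13  0.4  -0.61  1.44  0.23  1.38  0.01] t 24.68
[{"tx": 2.85, "ty": 1.15, "tz": -0.34, "ax": 0.001, "ay": 0, "az": 0, "gripper": 0}, {"tx": 2.85, "ty": 1.15, "tz": -0.34, "ax": 0.001, "ay": 0, "az": 0, "gripper": 0}, {"tx": 2.85, "ty": 1.15, "tz": -0.35, "ax": 0.001, "ay": 0, "az": 0, "gripper": 0}, {"tx": 2.85, "ty": 1.14, "tz": -0.34, "ax": 0.001, "ay": 0, "az": 0, "gripper": 0}, {"tx": 2.85, "ty": 1.15, "tz": -0.34, "ax": 0.001, "ay": 0, "az": 0, "gripper": 0}, {"tx": 2.85, "ty": 1.15, "tz": -0.35, "ax": 0.001, "ay": 0, "az": 0, "gripper": 0}]
```

>>> {"name": "apply_moves", "arguments": {
  "commands": [
    {"tx": 2.8,"ty": 1.1,"tz": -0.3,"ax": 0,"ay": 0,"az": 0,"gripper": 0},
    {"tx": 2.8,"ty": 1.2,"tz": -0.4,"ax": 0,"ay": 0,"az": 0,"gripper": 0},
    {"tx": 2.8,"ty": 1.1,"tz": -0.3,"ax": 0,"ay": 0,"az": 0,"gripper": 0},
    {"tx": 2.8,"ty": 1.2,"tz": -0.4,"ax": 0,"ay": 0,"az": 0,"gripper": 0},
    {"tx": 2.8,"ty": 1.1,"tz": -0.3,"ax": 0,"ay": 0,"az": 0,"gripper": 0},
    {"tx": 2.8,"ty": 1.2,"tz": -0.4,"ax": 0,"ay": 0,"az": 0,"gripper": 0},
    {"tx": 0,"ty": 0,"tz": 0,"ax": 0,"ay": 0,"az": 0,"gripper": -0.4},
    {"tx": 0,"ty": 0,"tz": 0,"ax": 0,"ay": 0,"az": 0,"gripper": -0.4}
  ]
}}

```text
time_s: 25.35
tcp_pos: [0.5312, -0.434, 0.063]
tool_rot: [-1.974, 1.567, 2.241]
ft_force: [-0.7, -0.5, 0.7]
grip_width: 0.0256
```

Run:
```python
from sh2 import *
np.save('w20.npy',camera_info('wrist')['extrinsics']);snap('wrist','w20.png')
p,R,o=pose();y=R.as_matrix()[:,1];print(p,math.atan2(y[1],y[0]),o['qpos'].round(2),o['grip_width'])
```

```text
[ 0.5315936  -0.43511225  0.06508941] -0.4976947423449988 [ 1.    0.66 -0.56  1.43  0.36  1.16 -0.1 ] 0.025549922237987622
```

View pics/w20.png

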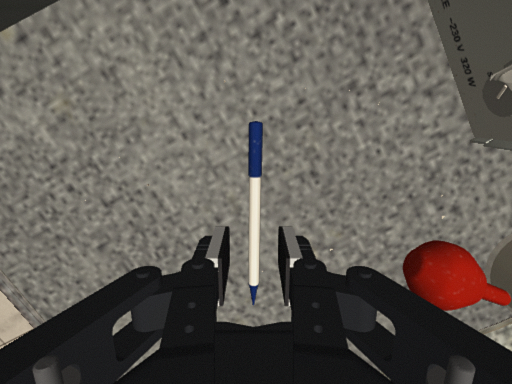

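Run:
```python
from sh2 import *
i=dict(camera_info('wrist'));i['extrinsics']=np.load('w20.npy')
a,b=[pix2plane('w',q,.0045,i) for q in [(255.5,122),(253,304)]]
p,R,o=pose()
print(a,b,np.linalg.norm(a-b)); print('tool-frame tail/tip (cm)',R.inv().apply(a-p)*100,R.inv().apply(b-p)*100)
```

```text
[ 0.56057382 -0.38183567  0.0045    ] [ 0.49187001 -0.50467371  0.0045    ] 0.1407458595505615
tool-frame tail/tip (cm) [ 6.06099765e+00  4.00949766e-03 -6.06279846e+00] [ 6.0562511  -0.16859111  8.01072833]
```

>>> {"name": "apply_moves", "arguments": {
  "commands": [
    {"tx": 2.5,"ty": -0.1,"tz": 0,"ax": 0,"ay": 0,"az": 0,"gripper": -0.4},
    {"tx": 2,"ty": 0,"tz": 0,"ax": 0,"ay": 0,"az": 0,"gripper": -0.4},
    {"tx": 1,"ty": 0,"tz": 0,"ax": 0,"ay": 0,"az": 0,"gripper": -0.4},
    {"tx": 0.4,"ty": 0,"tz": 0,"ax": 0,"ay": 0,"az": 0,"gripper": -0.4},
    {"tx": 0,"ty": 0,"tz": 0,"ax": 0,"ay": 0,"az": 0,"gripper": -0.4},
    {"tx": 0,"ty": 0,"tz": 0,"ax": 0,"ay": 0,"az": 0,"gripper": -0.4}
  ]
}}

```text
time_s: 25.9
tcp_pos: [0.5312, -0.4359, 0.0072]
tool_rot: [1.387, 1.569, -0.682]
ft_force: [-0.1, 0.1, 0.8]
grip_width: 0.0256
```

>>> {"name": "apply_moves", "arguments": {
  "commands": [
    {"tx": 0.3,"ty": 0,"tz": 0,"ax": 0,"ay": 0,"az": 0,"gripper": -0.4},
    {"tx": 0.2,"ty": 0,"tz": 0,"ax": 0,"ay": 0,"az": 0,"gripper": -0.4},
    {"tx": 0,"ty": 0,"tz": 0,"ax": 0,"ay": 0,"az": 0,"gripper": -0.4}
  ]
}}

```text
time_s: 26.15
tcp_pos: [0.5306, -0.4355, 0.0005]
tool_rot: [1.18, 1.57, -0.888]
ft_force: [0.7, 0.1, 0.5]
grip_width: 0.0257
```

>>> {"name": "apply_moves", "arguments": {
  "commands": [
    {"tx": 0,"ty": 0,"tz": 0,"ax": 0,"ay": 0,"az": 0,"gripper": -1},
    {"tx": 0,"ty": 0,"tz": 0,"ax": 0,"ay": 0,"az": 0,"gripper": -1},
    {"tx": 0,"ty": 0,"tz": 0,"ax": 0,"ay": 0,"az": 0,"gripper": -1},
    {"tx": 0,"ty": 0,"tz": 0,"ax": 0,"ay": 0,"az": 0,"gripper": -1}
  ],
  "grip_force": 60
}}

```text
time_s: 26.48
tcp_pos: [0.5309, -0.4355, 0.0008]
tool_rot: [1.434, 1.57, -0.634]
ft_force: [-1.2, 0.9, 3.0]
grip_width: 0.006
```

>>> {"name": "apply_moves", "arguments": {
  "commands": [
    {"tx": 0,"ty": 0,"tz": 0,"ax": 0,"ay": 0,"az": 0,"gripper": -1},
    {"tx": -0.5,"ty": 0,"tz": 0,"ax": 0,"ay": 0,"az": 0,"gripper": -1},
    {"tx": -1.5,"ty": 0,"tz": 0,"ax": 0,"ay": 0,"az": 0,"gripper": -1},
    {"tx": -2,"ty": 0,"tz": 0,"ax": 0,"ay": 0,"az": 0,"gripper": -1},
    {"tx": 0,"ty": 0,"tz": 0,"ax": 0,"ay": 0,"az": 0,"gripper": -1},
    {"tx": 0,"ty": 0,"tz": 0,"ax": 0,"ay": 0,"az": 0,"gripper": -1}
  ]
}}

```text
time_s: 26.98
tcp_pos: [0.5315, -0.436, 0.0426]
tool_rot: [1.367, 1.568, -0.702]
ft_force: [0.2, 0.3, -1.1]
grip_width: 0.0061
```

Run:
```python
from sh2 import *
np.save('w21.npy',camera_info('wrist')['extrinsics']);snap('wrist','w21.png')
p,R,o=pose();y=R.as_matrix()[:,1];print(p,o['grip_width'])
```

```text
[ 0.53074169 -0.4356487   0.04130521] 0.006224680962163626
```

View pics/w21.png

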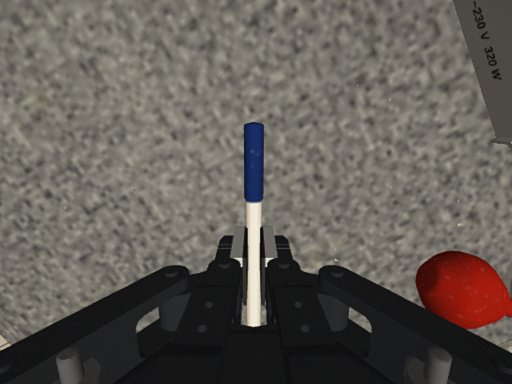

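Run:
```python
from sh2 import *
p,R,o=pose();print(p)
for v in [(-0.0037,0,-.061),(-0.0037,0,.080),(0,0,0)]:
    print(v,proj('wrist',p+R.apply(v)))
# target pose for pressing
th=0.8
YW=-math.pi/2+YAW
Rt=down(YW)*Ro.from_rotvec([0,-th,0]); print(Rt.as_matrix().round(3)); 
Rt2=down(YW)*Ro.from_rotvec([0,th,0]); print(Rt2.as_matrix().round(3));
```

```text
[ 0.53074169 -0.4356487   0.04130521]
(-0.0037, 0, -0.061) [253.8939714  124.54082131]
(-0.0037, 0, 0.08) [253.96565639 369.88917999]
(0, 0, 0) [253.91287623 242.55536684]
[[-0.715 -0.088 -0.694]
 [ 0.063 -0.996  0.061]
 [-0.697 -0.     0.717]]
[[ 0.715 -0.088 -0.694]
 [-0.063 -0.996  0.061]
 [-0.697  0.    -0.717]]
```

Run:
```python
from sh2 import *
YW=-math.pi/2+YAW
Rt2=down(YW)*Ro.from_rotvec([0,.8,0])
tip=np.array([*W(1.3,145.7),0.10]); P=tip-Rt2.apply([-.0037,0,.080]); print(tip,P)
p,R,o=pose()
r,pp,RR=rows(p,R,[p[0]-.03,p[1]+.08,.25],down(-0.8),36,grip=-1); show(r);print('--')
r,pp,RR=rows(pp,RR,[0.53,-.14,.26],down(-1.659),36,grip=-1); show(r);print('--')
r,pp,RR=rows(pp,RR,[P[0],P[1],.26],Rt2,36,grip=-1); show(r)
```

```text
[0.53420353 0.07248772 0.1       ] [0.5923668  0.06733852 0.15481067]
[{"tx": -2.98, "ty": -0.92, "tz": -0.8, "ax": 0.043, "ay": 0, "az": 0, "gripper": -1}, {"tx": -2.99, "ty": -0.95, "tz": -0.76, "ax": 0.043, "ay": 0, "az": 0, "gripper": -1}, {"tx": -2.98, "ty": -0.99, "tz": -0.71, "ax": 0.043, "ay": 0, "az": 0, "gripper": -1}, {"tx": -2.98, "ty": -1.01, "tz": -0.67, "ax": 0.043, "ay": 0, "az": 0, "gripper": -1}, {"tx": -2.98, "ty": -1.04, "tz": -0.63, "ax": 0.043, "ay": 0, "az": 0, "gripper": -1}, {"tx": -2.99, "ty": -1.07, "tz": -0.59, "ax": 0.043, "ay": 0, "az": 0, "gripper": -1}, {"tx": -2.98, "ty": -1.09, "tz": -0.53, "ax": 0.043, "ay": 0, "az": 0, "gripper": -1}]
--
[{"tx": -0.13, "ty": -1.68, "tz": -2.14, "ax": 0.107, "ay": 0, "az": 0, "gripper": -1}, {"tx": -0.12, "ty": -1.89, "tz": -1.95, "ax": 0.107, "ay": 0, "az": 0, "gripper": -1}, {"tx": -0.13, "ty": -2.1, "tz": -1.74, "ax": 0.107, "ay": 0, "az": 0, "gripper": -1}, {"tx": -0.13, "ty": -2.27, "tz": -1.5, "ax": 0.107, "ay": 0, "az": 0, "gripper": -1}, {"tx": -0.13, "ty": -2.41, "tz": -1.26, "ax": 0.107, "ay": 0, "az": 0, 
[... 281 characters left out ...]
{"tx": 0, "ty": -2.65, "tz": -0.56, "ax": 0.001, "ay": 0.1, "az": 0, "gripper": -1}, {"tx": 0.05, "ty": -2.65, "tz": -0.55, "ax": 0.001, "ay": 0.1, "az": 0, "gripper": -1}, {"tx": 0.11, "ty": -2.65, "tz": -0.55, "ax": 0.001, "ay": 0.1, "az": 0, "gripper": -1}, {"tx": 0.16, "ty": -2.65, "tz": -0.52, "ax": 0.001, "ay": 0.1, "az": 0, "gripper": -1}, {"tx": 0.22, "ty": -2.65, "tz": -0.51, "ax": 0.001, "ay": 0.1, "az": 0, "gripper": -1}, {"tx": 0.26, "ty": -2.65, "tz": -0.48, "ax": 0.001, "ay": 0.1, "az": 0, "gripper": -1}, {"tx": 0.31, "ty": -2.65, "tz": -0.44, "ax": 0.001, "ay": 0.1, "az": 0, "gripper": -1}, {"tx": 0.36, "ty": -2.65, "tz": -0.42, "ax": 0.001, "ay": 0.1, "az": 0, "gripper": -1}]
```

>>> {"name": "apply_moves", "arguments": {
  "commands": [
    {"tx": -3,"ty": -0.9,"tz": -0.8,"ax": 0.043,"ay": 0,"az": 0,"gripper": -1},
    {"tx": -3,"ty": -0.9,"tz": -0.8,"ax": 0.043,"ay": 0,"az": 0,"gripper": -1},
    {"tx": -3,"ty": -1,"tz": -0.7,"ax": 0.043,"ay": 0,"az": 0,"gripper": -1},
    {"tx": -3,"ty": -1,"tz": -0.7,"ax": 0.043,"ay": 0,"az": 0,"gripper": -1},
    {"tx": -3,"ty": -1,"tz": -0.6,"ax": 0.043,"ay": 0,"az": 0,"gripper": -1},
    {"tx": -3,"ty": -1.1,"tz": -0.6,"ax": 0.043,"ay": 0,"az": 0,"gripper": -1},
    {"tx": -3,"ty": -1.1,"tz": -0.5,"ax": 0.043,"ay": 0,"az": 0,"gripper": -1}
  ]
}}

```text
time_s: 27.62
tcp_pos: [0.5006, -0.3549, 0.2512]
tool_rot: [-1.321, 1.57, 2.59]
ft_force: [0.1, -0.6, 0.3]
grip_width: 0.0057
```

>>> {"name": "apply_moves", "arguments": {
  "commands": [
    {"tx": -0.1,"ty": -1.7,"tz": -2.1,"ax": 0.107,"ay": 0,"az": 0,"gripper": -1},
    {"tx": -0.1,"ty": -1.9,"tz": -1.9,"ax": 0.107,"ay": 0,"az": 0,"gripper": -1},
    {"tx": -0.1,"ty": -2.1,"tz": -1.7,"ax": 0.107,"ay": 0,"az": 0,"gripper": -1},
    {"tx": -0.1,"ty": -2.3,"tz": -1.5,"ax": 0.107,"ay": 0,"az": 0,"gripper": -1},
    {"tx": -0.1,"ty": -2.4,"tz": -1.3,"ax": 0.107,"ay": 0,"az": 0,"gripper": -1},
    {"tx": -0.1,"ty": -2.5,"tz": -1,"ax": 0.107,"ay": 0,"az": 0,"gripper": -1},
    {"tx": -0.1,"ty": -2.6,"tz": -0.7,"ax": 0.107,"ay": 0,"az": 0,"gripper": -1},
    {"tx": -0.1,"ty": -2.7,"tz": -0.4,"ax": 0.107,"ay": 0,"az": 0,"gripper": -1}
  ]
}}

```text
time_s: 28.28
tcp_pos: [0.5291, -0.1396, 0.2578]
tool_rot: [0.027, 1.57, 3.079]
ft_force: [0.3, 0.2, 0.3]
grip_width: 0.0061
```

Run:
```python
from sh2 import *
YW=-math.pi/2+YAW
Rt2=down(YW)*Ro.from_rotvec([0,.8,0])
P=[0.5924,.0673,.25]
snap('wrist','w22.png')
r=go(P,R1=Rt2,step=30,grip=-1)
```

```text
from [ 0.5302 -0.1328  0.2584] rpy [-1.503  1.568  1.545] q [ 0.71  0.2  -0.62  1.6   0.11  1.38 -1.59] t 28.33
[{"tx": 0.11, "ty": -2.56, "tz": -0.54, "ax": -0.001, "ay": 0.1, "az": 0, "gripper": -1}, {"tx": 0.17, "ty": -2.57, "tz": -0.53, "ax": -0.001, "ay": 0.1, "az": 0, "gripper": -1}, {"tx": 0.21, "ty": -2.56, "tz": -0.51, "ax": -0.001, "ay": 0.1, "az": 0, "gripper": -1}, {"tx": 0.27, "ty": -2.56, "tz": -0.49, "ax": -0.001, "ay": 0.1, "az": 0, "gripper": -1}, {"tx": 0.32, "ty": -2.56, "tz": -0.47, "ax": -0.001, "ay": 0.1, "az": 0, "gripper": -1}, {"tx": 0.36, "ty": -2.56, "tz": -0.43, "ax": -0.001, "ay": 0.1, "az": 0, "gripper": -1}, {"tx": 0.4, "ty": -2.56, "tz": -0.4, "ax": -0.001, "ay": 0.1, "az": 0, "gripper": -1}, {"tx": 0.44, "ty": -2.56, "tz": -0.36, "ax": -0.001, "ay": 0.1, "az": 0, "gripper": -1}]
```

View pics/w22.png

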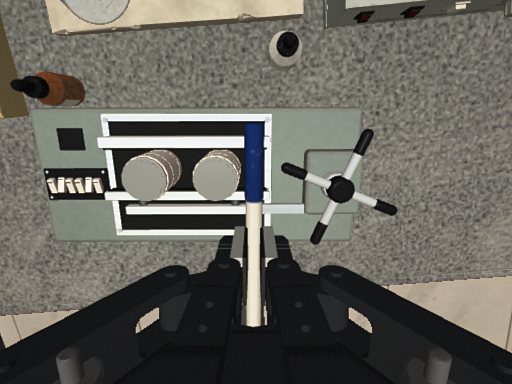

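>>> {"name": "apply_moves", "arguments": {
  "commands": [
    {"tx": 0.1,"ty": -2.6,"tz": -0.5,"ax": 0,"ay": 0.1,"az": 0,"gripper": -1},
    {"tx": 0.2,"ty": -2.6,"tz": -0.5,"ax": 0,"ay": 0.1,"az": 0,"gripper": -1},
    {"tx": 0.2,"ty": -2.6,"tz": -0.5,"ax": 0,"ay": 0.1,"az": 0,"gripper": -1},
    {"tx": 0.3,"ty": -2.6,"tz": -0.5,"ax": 0,"ay": 0.1,"az": 0,"gripper": -1},
    {"tx": 0.3,"ty": -2.6,"tz": -0.5,"ax": 0,"ay": 0.1,"az": 0,"gripper": -1},
    {"tx": 0.4,"ty": -2.6,"tz": -0.4,"ax": 0,"ay": 0.1,"az": 0,"gripper": -1},
    {"tx": 0.4,"ty": -2.5,"tz": -0.4,"ax": 0,"ay": 0.1,"az": 0,"gripper": -1},
    {"tx": 0.4,"ty": -2.5,"tz": -0.4,"ax": 0,"ay": 0.1,"az": 0,"gripper": -1}
  ]
}}

```text
time_s: 29.0
tcp_pos: [0.5898, 0.0624, 0.2494]
tool_rot: [-3.142, 0.766, -0.082]
ft_force: [2.4, -1.2, 1.9]
grip_width: 0.0057
```

>>> {"name": "apply_moves", "arguments": {
  "commands": [
    {"tx": 0,"ty": 0,"tz": 0,"ax": 0,"ay": 0,"az": 0,"gripper": -1},
    {"tx": 0,"ty": 0,"tz": 0,"ax": 0,"ay": 0,"az": 0,"gripper": -1}
  ]
}}

```text
time_s: 29.17
tcp_pos: [0.589, 0.0619, 0.2481]
tool_rot: [3.137, 0.773, -0.084]
ft_force: [0.4, -1.4, -0.1]
grip_width: 0.0059
```

Run:
```python
from sh2 import *
YW=-math.pi/2+YAW
Rt2=down(YW)*Ro.from_rotvec([0,.8,0])
p,R,o=pose();print(p,R.as_matrix().round(3),o['qpos'].round(2),o['grip_width'])
print('tip',p+R.apply([-.0037,0,.080]),'local',L(p+R.apply([-.0037,0,.080])))
snap('wrist','w23.png');snap('scene','s23.png')
b=cv2.imread('pics/s23.png');cv2.imwrite('pics/c23.png',cv2.resize(b[100:230,170:320],None,fx=5,fy=4.5,interpolation=cv2.INTER_CUBIC))
print('exp tip scene',proj('scene',p+R.apply([-.0037,0,.080])))
P=[0.5924,.0673,.1548-.02]
go(P,R1=Rt2,step=30,grip=-1)
```

```text
[0.58895444 0.0618847  0.24813676] [[ 0.713 -0.081 -0.696]
 [-0.06  -0.997  0.054]
 [-0.698  0.003 -0.716]] [ 0.75 -0.27 -0.96  2.18  0.11  0.36 -2.02] 0.005879494545732804
tip [0.53062729 0.06643517 0.19344739] local [ -1.7 139.4]
exp tip scene [228.00337358 171.684718  ]
from [0.5901 0.0593 0.2495] rpy [ 3.14   0.772 -0.086] q [ 0.75 -0.27 -0.96  2.17  0.11  0.36 -2.02] t 29.27
[{"tx": 2.03, "ty": -0.21, "tz": 2.03, "ax": 0.001, "ay": 0, "az": 0, "gripper": -1}, {"tx": 2.03, "ty": -0.2, "tz": 2.02, "ax": 0.001, "ay": 0, "az": 0, "gripper": -1}, {"tx": 2.03, "ty": -0.2, "tz": 2.03, "ax": 0.001, "ay": 0, "az": 0, "gripper": -1}, {"tx": 2.02, "ty": -0.2, "tz": 2.03, "ax": 0.001, "ay": 0, "az": 0, "gripper": -1}]
```

View pics/c23.png

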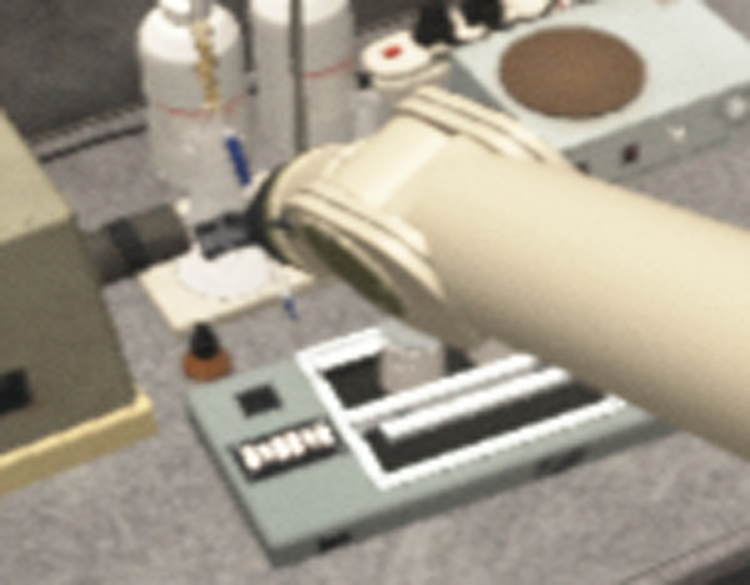

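View pics/w23.png

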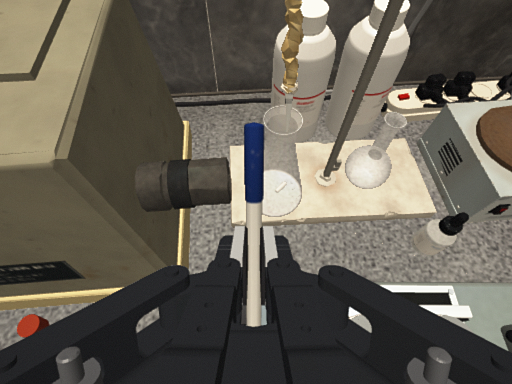

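Run:
```python
from sh2 import *
for uv in [(226,143),(226,152),(208,152),(212,170)]: print(uv,pix2plane('top',uv,.12).round(3),pix2plane('top',uv,.06).round(3))
```

```text
(226, 143) [0.706 0.081 0.12 ] [0.727 0.085 0.06 ]
(226, 152) [0.671 0.081 0.12 ] [0.69  0.085 0.06 ]
(208, 152) [0.673 0.148 0.12 ] [0.692 0.155 0.06 ]
(212, 170) [0.603 0.133 0.12 ] [0.619 0.139 0.06 ]
```

>>> {"name": "apply_moves", "arguments": {
  "commands": [
    {"tx": 2,"ty": -0.2,"tz": 2,"ax": 0,"ay": 0,"az": 0,"gripper": -1},
    {"tx": 2,"ty": -0.2,"tz": 2,"ax": 0,"ay": 0,"az": 0,"gripper": -1},
    {"tx": 2,"ty": -0.2,"tz": 2,"ax": 0,"ay": 0,"az": 0,"gripper": -1},
    {"tx": 2,"ty": -0.2,"tz": 2,"ax": 0,"ay": 0,"az": 0,"gripper": -1},
    {"tx": 0,"ty": 0,"tz": 0,"ax": 0,"ay": 0,"az": 0,"gripper": -1},
    {"tx": 0,"ty": 0,"tz": 0,"ax": 0,"ay": 0,"az": 0,"gripper": -1},
    {"tx": 0,"ty": 0,"tz": 0,"ax": 0,"ay": 0,"az": 0,"gripper": -1}
  ]
}}

```text
time_s: 29.85
tcp_pos: [0.5902, 0.0614, 0.174]
tool_rot: [3.134, 0.77, -0.096]
ft_force: [0.5, 0.1, 0.7]
grip_width: 0.0056
```

```bash
cat > tip.py <<'E'
from sh2 import *
import sys
n=sys.argv[1]
p,R,o=pose();t=p+R.apply([-.0037,0,.080])
print(p,'tip',t.round(4),'local',L(t),o['qpos'].round(2),o['ft_force'].round(1))
print('scene tip',proj('scene',t),'tgt',proj('scene',[*W(1.3,145.7),.057]),'top tip',proj('top',t))
snap('scene','s%s.png'%n);snap('top','t%s.png'%n)
b=cv2.imread('pics/s%s.png'%n)[160:220,190:260];c=cv2.imread('pics/t%s.png'%n)[165:225,200:270]
cv2.imwrite('pics/c%s.png'%n,np.hstack([cv2.resize(b,(400,343),interpolation=cv2.INTER_CUBIC),cv2.resize(c,(400,343),interpolation=cv2.INTER_CUBIC)]))
# rows to target tip z
if len(sys.argv)>2:
    tg=np.array([*W(float(sys.argv[3]),float(sys.argv[4])),float(sys.argv[2])]); d=R.inv().apply(tg-t)*100; print('shift cm',d.round(2))
E
python3 tip.py 24 0.065 1.3 145.7
```

```text
[0.59023198 0.06135419 0.17403539] tip [0.5321 0.0663 0.1192] local [ -0.3 139.4] [ 1.17 -0.19 -1.41  2.25  0.51  0.2  -2.44] [0.5 0.1 0.7]
scene tip [228.58120573 185.33683854] tgt [227.37328918 196.45002847] top tip [230.21405157 188.62896359]
shift cm [ 3.88 -0.66  3.78]
```

View pics/c24.png

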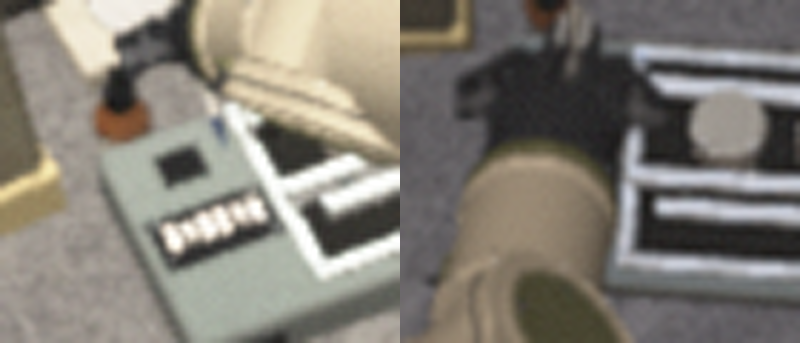

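>>> {"name": "apply_moves", "arguments": {
  "commands": [
    {"tx": -2,"ty": 0,"tz": -2,"ax": 0,"ay": 0,"az": 0,"gripper": -1},
    {"tx": -2,"ty": 0,"tz": -2,"ax": 0,"ay": 0,"az": 0,"gripper": -1},
    {"tx": -2,"ty": 0,"tz": -2,"ax": 0,"ay": -0.05,"az": 0,"gripper": -1},
    {"tx": 0,"ty": 0,"tz": 0,"ax": 0,"ay": -0.1,"az": 0,"gripper": -1},
    {"tx": 0,"ty": 0,"tz": 0,"ax": 0,"ay": -0.1,"az": 0,"gripper": -1},
    {"tx": 0,"ty": 0,"tz": 0,"ax": 0,"ay": 0,"az": 0,"gripper": -1},
    {"tx": 0,"ty": 0,"tz": 0,"ax": 0,"ay": 0,"az": 0,"gripper": -1}
  ]
}}

```text
time_s: 30.53
tcp_pos: [0.5915, 0.0616, 0.2183]
tool_rot: [3.121, 0.988, -0.11]
ft_force: [0.6, 0.9, -1.1]
grip_width: 0.0063
```

Run:
```python
from sh2 import *
YW=-math.pi/2+YAW
p,R,o=pose();print(p,o['qpos'].round(2),L(p+R.apply([-.0037,0,.080])),o['grip_width'])
x=R.as_matrix()[:,0];print('tilt',math.acos(-x[2]))
Rt=down(YW)*Ro.from_rotvec([0,.55,0]);tip=np.array([*W(1.3,145.7),.11]);P=tip-Rt.apply([-.0037,0,.080]);print(P)
go(P,R1=Rt,step=25,grip=-1)
```

```text
[0.59145945 0.06158367 0.21830518] [ 0.69 -0.07 -0.95  2.04  0.27  0.61 -2.11] [ -9.5 139.8] 0.006255636743770771
tilt 0.5830867795408688
[0.60406619 0.06630277 0.14866064]
from [0.5915 0.0616 0.2183] rpy [ 3.121  0.988 -0.11 ] q [ 0.69 -0.07 -0.95  2.04  0.27  0.61 -2.11] t 30.53
[{"tx": 2.16, "ty": -0.22, "tz": 0.94, "ax": 0.001, "ay": -0.011, "az": -0.004, "gripper": -1}, {"tx": 2.17, "ty": -0.21, "tz": 0.92, "ax": 0.001, "ay": -0.011, "az": -0.004, "gripper": -1}, {"tx": 2.18, "ty": -0.21, "tz": 0.89, "ax": 0.001, "ay": -0.011, "az": -0.004, "gripper": -1}]
```

>>> {"name": "apply_moves", "arguments": {
  "commands": [
    {"tx": 2.2,"ty": -0.2,"tz": 0.9,"ax": 0,"ay": -0.01,"az": 0,"gripper": -1},
    {"tx": 2.2,"ty": -0.2,"tz": 0.9,"ax": 0,"ay": -0.01,"az": 0,"gripper": -1},
    {"tx": 2.2,"ty": -0.2,"tz": 0.9,"ax": 0,"ay": -0.01,"az": 0,"gripper": -1},
    {"tx": 0,"ty": 0,"tz": 0,"ax": 0,"ay": 0,"az": 0,"gripper": -1},
    {"tx": 0,"ty": 0,"tz": 0,"ax": 0,"ay": 0,"az": 0,"gripper": -1},
    {"tx": 0,"ty": 0,"tz": 0,"ax": 0,"ay": 0,"az": 0,"gripper": -1}
  ]
}}

```text
time_s: 31.03
tcp_pos: [0.6035, 0.0645, 0.1483]
tool_rot: [3.115, 1.018, -0.116]
ft_force: [-0.7, -0.0, 1.1]
grip_width: 0.006
```

```bash
python3 tip.py 25 0.075 1.3 145.7
```

```text
[0.60348636 0.06452676 0.14828089] tip [0.5337 0.0705 0.1095] local [  1.  143.7] [ 0.64  0.13 -0.97  2.06  0.62  0.57 -2.41] [-0.7 -0.   1.1]
scene tip [227.39544802 187.23362247] tgt [227.37328918 196.45002847] top tip [229.21954683 188.77331178]
shift cm [ 2.95 -0.25  1.78]
```

View pics/c25.png

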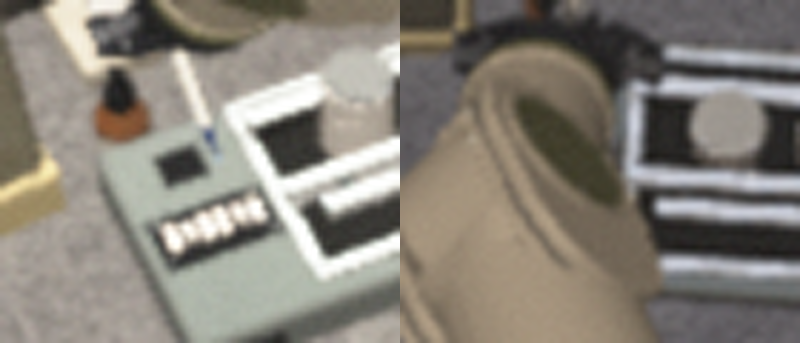

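Run:
```python
from sh2 import *
YW=-math.pi/2+YAW+.25
Rt=down(YW)*Ro.from_rotvec([0,.55,0]);tip=np.array([*W(1.3,145.7),.078]);P=tip-Rt.apply([-.0037,0,.080]);print(P)
go(P,R1=Rt,step=10,grip=-1)
```

```text
[0.60342452 0.08377934 0.11666064]
from [0.6041 0.0641 0.1491] rpy [ 3.114  1.017 -0.118] q [ 0.64  0.13 -0.97  2.06  0.62  0.58 -2.42] t 31.13
[{"tx": 0.65, "ty": -0.5, "tz": 0.48, "ax": -0.053, "ay": 0, "az": -0.037, "gripper": -1}, {"tx": 0.67, "ty": -0.5, "tz": 0.45, "ax": -0.053, "ay": 0, "az": -0.037, "gripper": -1}, {"tx": 0.69, "ty": -0.5, "tz": 0.42, "ax": -0.053, "ay": 0, "az": -0.037, "gripper": -1}, {"tx": 0.7, "ty": -0.49, "tz": 0.4, "ax": -0.053, "ay": 0, "az": -0.037, "gripper": -1}]
```

>>> {"name": "apply_moves", "arguments": {
  "commands": [
    {"tx": 0.6,"ty": -0.5,"tz": 0.5,"ax": -0.053,"ay": 0,"az": -0.037,"gripper": -1},
    {"tx": 0.7,"ty": -0.5,"tz": 0.4,"ax": -0.053,"ay": 0,"az": -0.037,"gripper": -1},
    {"tx": 0.7,"ty": -0.5,"tz": 0.4,"ax": -0.053,"ay": 0,"az": -0.037,"gripper": -1},
    {"tx": 0.7,"ty": -0.5,"tz": 0.4,"ax": -0.053,"ay": 0,"az": -0.037,"gripper": -1},
    {"tx": 0,"ty": 0,"tz": 0,"ax": 0,"ay": 0,"az": 0,"gripper": -1},
    {"tx": 0,"ty": 0,"tz": 0,"ax": 0,"ay": 0,"az": 0,"gripper": -1}
  ]
}}

```text
time_s: 31.63
tcp_pos: [0.6036, 0.083, 0.1161]
tool_rot: [-3.14, 1.021, 0.162]
ft_force: [-0.3, 0.5, -0.5]
grip_width: 0.006
```

```bash
python3 tip.py 26 0.066 1.3 145.7
```

```text
[0.60355139 0.08295891 0.11607224] tip [0.5343 0.0718 0.0774] local [  1.5 145. ] [ 0.76  0.21 -1.04  2.09  0.53  0.43 -2.06] [-0.3  0.5 -0.5]
scene tip [227.32540976 192.87242999] tgt [227.37328918 196.45002847] top tip [229.39042119 190.39372004]
shift cm [ 0.98 -0.07  0.6 ]
```

View pics/c26.png

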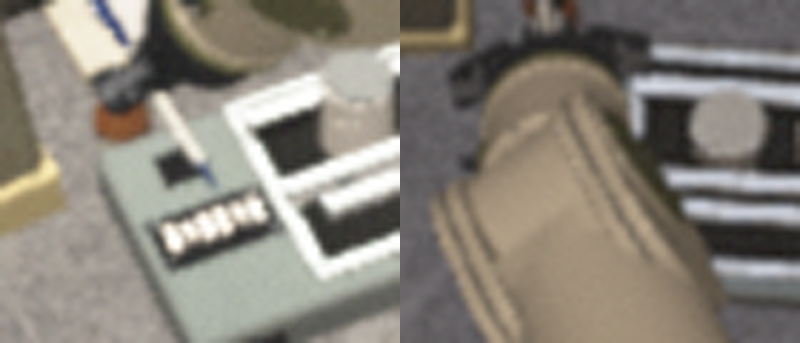

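Run:
```python
from sh2 import *
b=cv2.imread('pics/s26.png')[180:220,205:250]
z=cv2.resize(b,None,fx=16,fy=14,interpolation=cv2.INTER_CUBIC)
for k,y in enumerate([177.5,166.5,155.5,144.5,133.5,122.5]):
    for x in (-12.7,1.3):
        u=proj('scene',[*W(x,y+1.2),.055]);cv2.circle(z,(int((u[0]+.5-205)*16),int((u[1]+.5-180)*14)),4,(0,0,255) if k!=3 else (0,255,0),-1)
cv2.imwrite('pics/c27.png',z)
```

```text
(no output)
```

View pics/c27.png

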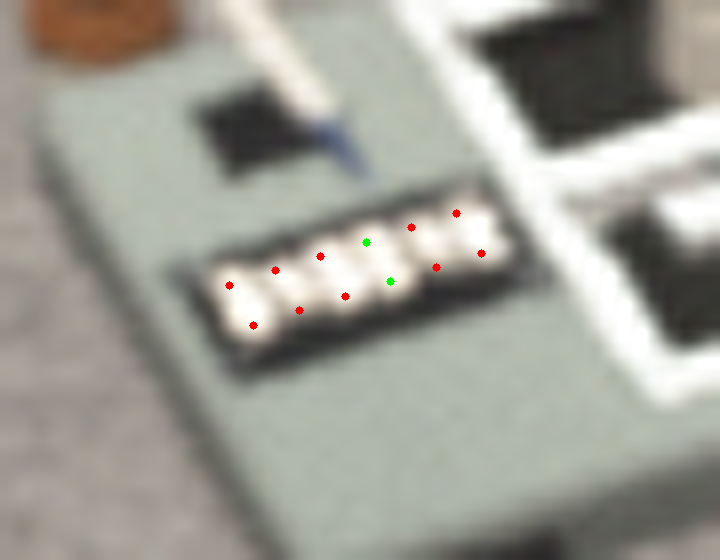

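>>> {"name": "apply_moves", "arguments": {
  "commands": [
    {"tx": 0.5,"ty": 0,"tz": 0.3,"ax": 0,"ay": 0,"az": 0,"gripper": -1},
    {"tx": 0.5,"ty": 0,"tz": 0.3,"ax": 0,"ay": 0,"az": 0,"gripper": -1},
    {"tx": 0.25,"ty": 0,"tz": 0.15,"ax": 0,"ay": 0,"az": 0,"gripper": -1},
    {"tx": 0.2,"ty": 0,"tz": 0.1,"ax": 0,"ay": 0,"az": 0,"gripper": -1},
    {"tx": 0,"ty": 0,"tz": 0,"ax": 0,"ay": 0,"az": 0,"gripper": -1},
    {"tx": 0,"ty": 0,"tz": 0,"ax": 0,"ay": 0,"az": 0,"gripper": -1}
  ]
}}

```text
time_s: 32.23
tcp_pos: [0.6038, 0.0841, 0.0989]
tool_rot: [-3.14, 1.022, 0.165]
ft_force: [0.6, -0.3, -0.1]
grip_width: 0.0059
```

```bash
python3 tip.py 28 0.053 2 145
python3 - <<'E'
import cv2
b=cv2.imread('pics/s28.png')[180:220,205:250]
cv2.imwrite('pics/c28.png',cv2.resize(b,None,fx=16,fy=14,interpolation=cv2.INTER_CUBIC))
E
```

```text
[0.60375729 0.08413024 0.09891223] tip [0.5345 0.0727 0.0603] local [  1.6 146. ] [ 0.7   0.24 -0.99  2.11  0.6   0.41 -2.13] [ 0.6 -0.3 -0.1]
scene tip [227.23743217 195.85678954] tgt [227.37328918 196.45002847] top tip [229.41048014 191.25758516]
shift cm [0.63 0.1  0.37]
```

View pics/c28.png

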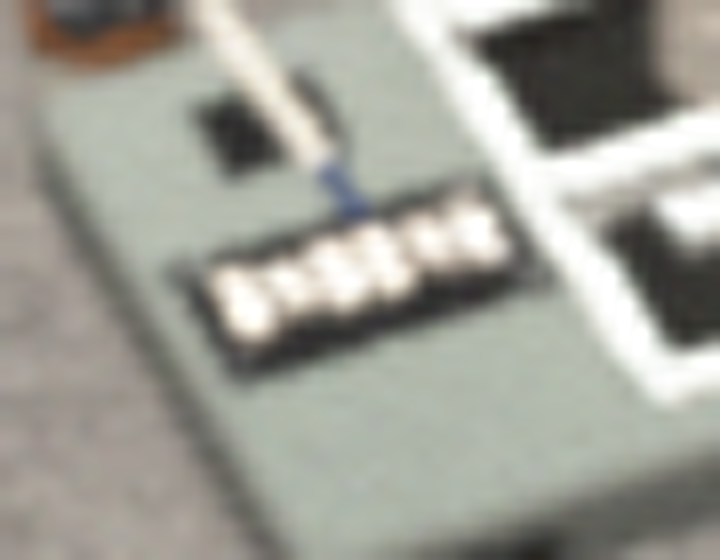

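>>> {"name": "apply_moves", "arguments": {
  "commands": [
    {"tx": 0.1,"ty": 0.1,"tz": 0.2,"ax": 0,"ay": 0,"az": 0,"gripper": -1},
    {"tx": 0.15,"ty": 0,"tz": 0.1,"ax": 0,"ay": 0,"az": 0,"gripper": -1},
    {"tx": 0.15,"ty": 0,"tz": 0.1,"ax": 0,"ay": 0,"az": 0,"gripper": -1},
    {"tx": 0,"ty": 0,"tz": 0,"ax": 0,"ay": 0,"az": 0,"gripper": -1}
  ]
}}

```text
time_s: 32.67
tcp_pos: [0.603, 0.0826, 0.0933]
tool_rot: [-3.139, 1.021, 0.166]
ft_force: [2.2, 0.3, 2.6]
grip_width: 0.0056
```

```bash
python3 tip.py 29 0.053 1 145
python3 - <<'E'
import cv2
b=cv2.imread('pics/s29.png')[180:220,205:250]
cv2.imwrite('pics/c29.png',cv2.resize(b,None,fx=16,fy=14,interpolation=cv2.INTER_CUBIC))
E
```

```text
[0.60295619 0.08259667 0.0932653 ] tip [0.5337 0.0712 0.0546] local [  1.  144.4] [ 0.69  0.24 -0.97  2.11  0.62  0.39 -2.14] [2.2 0.3 2.6]
scene tip [227.76732875 196.80254738] tgt [227.37328918 196.45002847] top tip [229.8933136  191.75260809]
shift cm [ 0.15 -0.06  0.07]
```

View pics/c29.png

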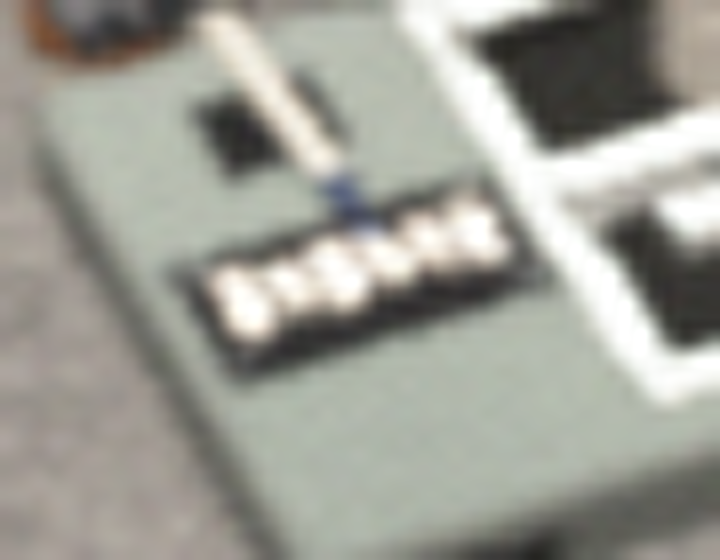

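>>> {"name": "apply_moves", "arguments": {
  "commands": [
    {"tx": 0.15,"ty": 0,"tz": 0.1,"ax": 0,"ay": 0,"az": 0,"gripper": -1},
    {"tx": 0,"ty": 0,"tz": 0,"ax": 0,"ay": 0,"az": 0,"gripper": -1},
    {"tx": 0,"ty": 0,"tz": 0,"ax": 0,"ay": 0,"az": 0,"gripper": -1}
  ]
}}

```text
time_s: 33.02
tcp_pos: [0.6032, 0.0828, 0.0919]
tool_rot: [-3.139, 1.02, 0.166]
ft_force: [3.4, -0.6, 5.3]
grip_width: 0.0059
```

>>> {"name": "apply_moves", "arguments": {
  "commands": [
    {"tx": -0.9,"ty": 0,"tz": -0.5,"ax": 0,"ay": 0,"az": 0,"gripper": -1},
    {"tx": -2.6,"ty": 0,"tz": -1.5,"ax": 0,"ay": 0,"az": 0,"gripper": -1},
    {"tx": -2.6,"ty": 0,"tz": -1.5,"ax": 0,"ay": 0,"az": 0,"gripper": -1},
    {"tx": -2.6,"ty": 0,"tz": -1.5,"ax": 0,"ay": -0.1,"az": 0,"gripper": -1},
    {"tx": -2.6,"ty": 0,"tz": -1.5,"ax": 0,"ay": -0.1,"az": 0,"gripper": -1},
    {"tx": 0,"ty": 0,"tz": 0,"ax": 0,"ay": -0.1,"az": 0,"gripper": -1},
    {"tx": 0,"ty": 1,"tz": 0,"ax": 0,"ay": -0.1,"az": 0,"gripper": -1},
    {"tx": 0,"ty": 2,"tz": 0,"ax": 0,"ay": -0.1,"az": 0,"gripper": -1}
  ]
}}

```text
time_s: 33.68
tcp_pos: [0.6062, 0.0544, 0.214]
tool_rot: [-3.139, 1.503, 0.168]
ft_force: [0.3, 0.1, 1.6]
grip_width: 0.0057
```

Run:
```python
from sh2 import *
p,R,o=pose();y=R.as_matrix();print(p,y.round(2).tolist(),o['qpos'].round(2),o['grip_width'])
np.save('w30.npy',camera_info('wrist')['extrinsics']);snap('wrist','w30.png');snap('scene','s30.png')
b=cv2.imread('pics/s30.png')[180:220,205:250]
cv2.imwrite('pics/c30.png',cv2.resize(b,None,fx=16,fy=14,interpolation=cv2.INTER_CUBIC))
```

```text
[0.60622922 0.05438316 0.21403163] [[0.07, 0.17, -0.98], [0.01, -0.99, -0.16], [-1.0, -0.0, -0.07]] [ 0.66  0.46 -1.07  1.55  0.43  1.31 -1.86] 0.005737741569760336
```

View pics/c30.png

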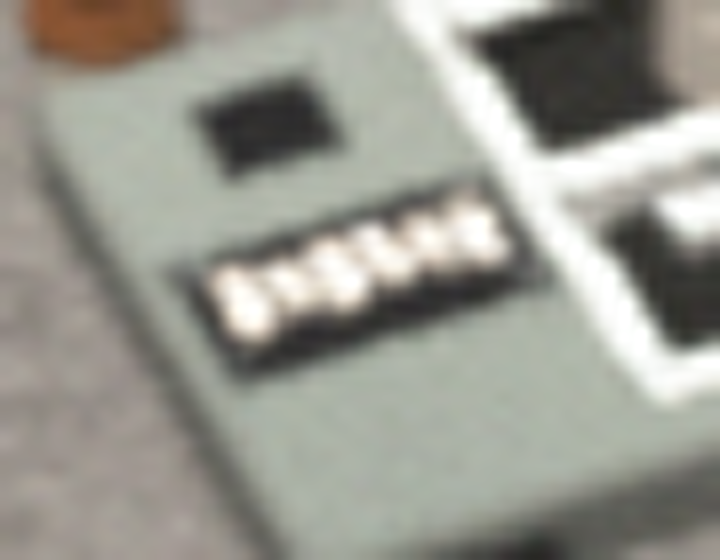

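View pics/w30.png

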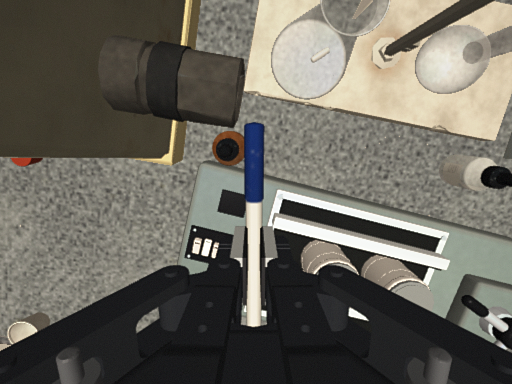

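Run:
```python
from sh2 import *
go([0.50,-0.02,0.27],-1.5,step=32,grip=-1)
```

```text
from [0.6081 0.0493 0.211 ] rpy [-3.096  1.506  0.204] q [ 0.66  0.46 -1.07  1.55  0.43  1.31 -1.86] t 33.78
[{"tx": -1.33, "ty": 1.02, "tz": 2.27, "ax": 0.018, "ay": -0.013, "az": 0.001, "gripper": -1}, {"tx": -1.31, "ty": 1.07, "tz": 2.27, "ax": 0.018, "ay": -0.013, "az": 0.001, "gripper": -1}, {"tx": -1.27, "ty": 1.11, "tz": 2.27, "ax": 0.018, "ay": -0.013, "az": 0.001, "gripper": -1}, {"tx": -1.24, "ty": 1.15, "tz": 2.26, "ax": 0.018, "ay": -0.013, "az": 0.001, "gripper": -1}, {"tx": -1.21, "ty": 1.19, "tz": 2.26, "ax": 0.018, "ay": -0.013, "az": 0.001, "gripper": -1}]
```

>>> {"name": "apply_moves", "arguments": {
  "commands": [
    {"tx": -1.3,"ty": 1,"tz": 2.3,"ax": 0.018,"ay": -0.013,"az": 0,"gripper": -1},
    {"tx": -1.3,"ty": 1.1,"tz": 2.3,"ax": 0.018,"ay": -0.013,"az": 0,"gripper": -1},
    {"tx": -1.3,"ty": 1.1,"tz": 2.3,"ax": 0.018,"ay": -0.013,"az": 0,"gripper": -1},
    {"tx": -1.2,"ty": 1.2,"tz": 2.3,"ax": 0.018,"ay": -0.013,"az": 0,"gripper": -1},
    {"tx": -1.2,"ty": 1.2,"tz": 2.3,"ax": 0.018,"ay": -0.013,"az": 0,"gripper": -1},
    {"tx": 0,"ty": 0,"tz": 0,"ax": 0,"ay": 0,"az": 0,"gripper": -1}
  ]
}}

```text
time_s: 34.28
tcp_pos: [0.4949, -0.0207, 0.2718]
tool_rot: [-3.033, 1.564, 0.176]
ft_force: [-0.0, -0.4, -0.1]
grip_width: 0.0062
```

Run:
```python
from sh2 import *
im=snap('wrist','w31.png');b=cv2.imread('pics/w31.png')
c=proj('wrist',[*W(-5,150),.052]).astype(int);print(c)
y0=max(0,c[1]-50);x0=max(0,c[0]-60)
A=cv2.imread('pics/w5.png')[135:195,345:445]
cv2.imwrite('pics/c31.png',np.vstack([cv2.resize(b[y0:y0+80,x0:x0+120],(600,400),interpolation=cv2.INTER_CUBIC)]))
cv2.imwrite('pics/c5.png',cv2.resize(A,(600,360),interpolation=cv2.INTER_CUBIC))
```

```text
[175 136]
```

View pics/c31.png

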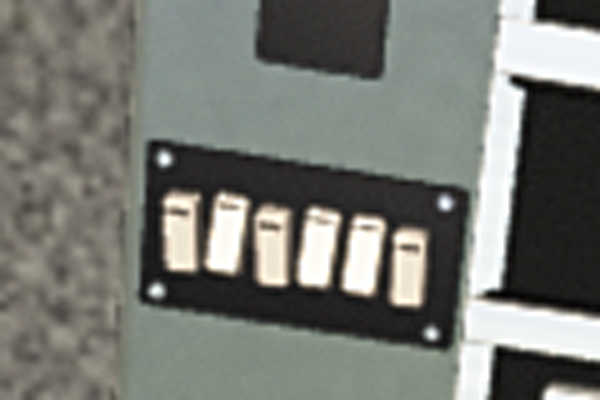

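View pics/c5.png

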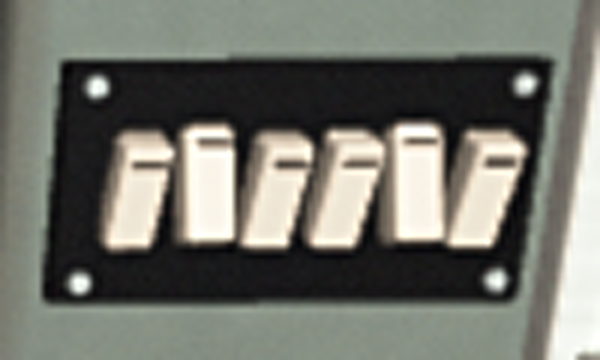

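Run:
```python
from sh2 import *
p,R,o=pose();print(p)
r,pp,RR=rows(p,R,[0.50,-.27,.26],down(-0.95),38,grip=-1); show(r);print('--')
r,pp,RR=rows(pp,RR,[0.531,-.4355,.10],down(-0.50),34,grip=-1); show(r)
```

```text
[ 0.49605257 -0.01981439  0.27116495]
[{"tx": 0.15, "ty": 3.57, "tz": 0.19, "ax": -0.079, "ay": -0.001, "az": 0, "gripper": -1}, {"tx": 0.16, "ty": 3.54, "tz": 0.47, "ax": -0.079, "ay": -0.001, "az": 0, "gripper": -1}, {"tx": 0.16, "ty": 3.5, "tz": 0.75, "ax": -0.079, "ay": -0.001, "az": 0, "gripper": -1}, {"tx": 0.15, "ty": 3.42, "tz": 1.02, "ax": -0.079, "ay": -0.001, "az": 0, "gripper": -1}, {"tx": 0.16, "ty": 3.34, "tz": 1.29, "ax": -0.079, "ay": -0.001, "az": 0, "gripper": -1}, {"tx": 0.16, "ty": 3.22, "tz": 1.55, "ax": -0.079, "ay": -0.001, "az": 0, "gripper": -1}, {"tx": 0.16, "ty": 3.09, "tz": 1.8, "ax": -0.079, "ay": -0.001, "az": 0, "gripper": -1}]
--
[{"tx": 2.29, "ty": 2.18, "tz": 1.02, "ax": -0.064, "ay": 0, "az": 0, "gripper": -1}, {"tx": 2.29, "ty": 2.1, "tz": 1.15, "ax": -0.064, "ay": 0, "az": 0, "gripper": -1}, {"tx": 2.29, "ty": 2.03, "tz": 1.29, "ax": -0.064, "ay": 0, "az": 0, "gripper": -1}, {"tx": 2.28, "ty": 1.94, "tz": 1.42, "ax": -0.064, "ay": 0, "az": 0, "gripper": -1}, {"tx": 2.29, "ty": 1.85, "tz": 1.54, "ax": -0.064, "ay": 0, "az": 0, "gripper": -1}, {"tx": 2.29, "ty": 1.74, "tz": 1.65, "ax": -0.064, "ay": 0, "az": 0, "gripper": -1}, {"tx": 2.29, "ty": 1.64, "tz": 1.76, "ax": -0.064, "ay": 0, "az": 0, "gripper": -1}]
```

>>> {"name": "apply_moves", "arguments": {
  "commands": [
    {"tx": 0.1,"ty": 3.6,"tz": 0.2,"ax": -0.079,"ay": 0,"az": 0,"gripper": -1},
    {"tx": 0.1,"ty": 3.5,"tz": 0.5,"ax": -0.079,"ay": 0,"az": 0,"gripper": -1},
    {"tx": 0.2,"ty": 3.5,"tz": 0.7,"ax": -0.079,"ay": 0,"az": 0,"gripper": -1},
    {"tx": 0.2,"ty": 3.4,"tz": 1,"ax": -0.079,"ay": 0,"az": 0,"gripper": -1},
    {"tx": 0.2,"ty": 3.3,"tz": 1.3,"ax": -0.079,"ay": 0,"az": 0,"gripper": -1},
    {"tx": 0.2,"ty": 3.2,"tz": 1.6,"ax": -0.079,"ay": 0,"az": 0,"gripper": -1},
    {"tx": 0.2,"ty": 3.1,"tz": 1.8,"ax": -0.079,"ay": 0,"az": 0,"gripper": -1}
  ]
}}

```text
time_s: 34.92
tcp_pos: [0.5019, -0.2681, 0.2565]
tool_rot: [-3.139, 1.562, 0.634]
ft_force: [0.3, 0.1, 0.7]
grip_width: 0.0058
```

>>> {"name": "apply_moves", "arguments": {
  "commands": [
    {"tx": 2.2,"ty": 2.2,"tz": 1,"ax": -0.064,"ay": 0,"az": 0,"gripper": -1},
    {"tx": 2.2,"ty": 2.1,"tz": 1.1,"ax": -0.064,"ay": 0,"az": 0,"gripper": -1},
    {"tx": 2.2,"ty": 2,"tz": 1.3,"ax": -0.064,"ay": 0,"az": 0,"gripper": -1},
    {"tx": 2.2,"ty": 1.9,"tz": 1.4,"ax": -0.064,"ay": 0,"az": 0,"gripper": -1},
    {"tx": 2.2,"ty": 1.8,"tz": 1.5,"ax": -0.064,"ay": 0,"az": 0,"gripper": -1},
    {"tx": 2.2,"ty": 1.7,"tz": 1.7,"ax": -0.064,"ay": 0,"az": 0,"gripper": -1},
    {"tx": 2.2,"ty": 1.6,"tz": 1.8,"ax": -0.064,"ay": 0,"az": 0,"gripper": -1},
    {"tx": 0,"ty": 0,"tz": 0,"ax": 0,"ay": 0,"az": 0,"gripper": -1}
  ]
}}

```text
time_s: 35.58
tcp_pos: [0.5309, -0.4335, 0.0954]
tool_rot: [-2.819, 1.562, 1.397]
ft_force: [-0.7, -0.6, -1.4]
grip_width: 0.006
```

>>> {"name": "apply_moves", "arguments": {
  "commands": [
    {"tx": 0,"ty": 0,"tz": 0,"ax": 0,"ay": 0,"az": 0,"gripper": -1},
    {"tx": 0,"ty": 0,"tz": 0,"ax": 0,"ay": 0,"az": 0,"gripper": -1}
  ]
}}

```text
time_s: 35.75
tcp_pos: [0.5344, -0.4286, 0.1026]
tool_rot: [2.754, 1.56, 0.688]
ft_force: [0.1, -0.5, 0.2]
grip_width: 0.006
```

Run:
```python
from sh2 import *
p,R,o=pose();print(R.as_matrix().round(3).tolist())
snap('wrist','w32.png')
go([0.531,-.4355,.012],-0.50,step=22,grip=-1)
```

```text
[[0.008, 0.88, -0.475], [0.007, -0.475, -0.88], [-1.0, 0.004, -0.01]]
from [ 0.5346 -0.4286  0.1036] rpy [2.621 1.56  0.555] q [ 1.24  0.76 -0.98  1.39  0.62  1.31 -0.25] t 35.8
[{"tx": 1.83, "ty": -0.01, "tz": 0.17, "ax": 0.001, "ay": -0.002, "az": -0.001, "gripper": -1}, {"tx": 1.83, "ty": 0, "tz": 0.17, "ax": 0.001, "ay": -0.002, "az": -0.001, "gripper": -1}, {"tx": 1.83, "ty": -0.01, "tz": 0.16, "ax": 0.001, "ay": -0.002, "az": -0.001, "gripper": -1}, {"tx": 1.84, "ty": 0, "tz": 0.17, "ax": 0.001, "ay": -0.002, "az": -0.001, "gripper": -1}, {"tx": 1.83, "ty": 0, "tz": 0.15, "ax": 0.001, "ay": -0.002, "az": -0.001, "gripper": -1}]
```

View pics/w32.png

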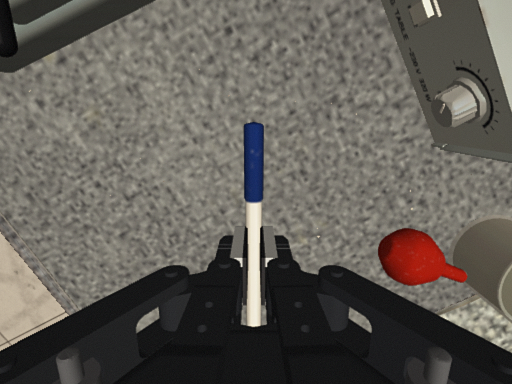

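Pen unmoved in the grip, area clear. Lower.

>>> {"name": "apply_moves", "arguments": {
  "commands": [
    {"tx": 2,"ty": 0,"tz": 0.2,"ax": 0,"ay": -0.002,"az": 0,"gripper": -1},
    {"tx": 2,"ty": 0,"tz": 0.2,"ax": 0,"ay": -0.002,"az": 0,"gripper": -1},
    {"tx": 2,"ty": 0,"tz": 0.2,"ax": 0,"ay": -0.002,"az": 0,"gripper": -1},
    {"tx": 2,"ty": 0,"tz": 0.1,"ax": 0,"ay": -0.002,"az": 0,"gripper": -1},
    {"tx": 1,"ty": 0,"tz": 0.1,"ax": 0,"ay": -0.002,"az": 0,"gripper": -1},
    {"tx": 0.5,"ty": 0,"tz": 0,"ax": 0,"ay": 0,"az": 0,"gripper": -1},
    {"tx": 0,"ty": 0,"tz": 0,"ax": 0,"ay": 0,"az": 0,"gripper": -1},
    {"tx": 0,"ty": 0,"tz": 0,"ax": 0,"ay": 0,"az": 0,"gripper": -1}
  ]
}}

```text
time_s: 36.47
tcp_pos: [0.531, -0.4373, 0.0096]
tool_rot: [1.272, 1.564, -0.795]
ft_force: [0.8, 0.9, 0.6]
grip_width: 0.0058
```

>>> {"name": "apply_moves", "arguments": {
  "commands": [
    {"tx": 0.4,"ty": 0,"tz": 0,"ax": 0,"ay": 0,"az": 0,"gripper": -1},
    {"tx": 0.3,"ty": 0,"tz": 0,"ax": 0,"ay": 0,"az": 0,"gripper": -1},
    {"tx": 0,"ty": 0,"tz": 0,"ax": 0,"ay": 0,"az": 0,"gripper": -1},
    {"tx": 0,"ty": 0,"tz": 0,"ax": 0,"ay": 0,"az": 0,"gripper": -1}
  ]
}}

```text
time_s: 36.8
tcp_pos: [0.5302, -0.4375, 0.0014]
tool_rot: [1.175, 1.566, -0.892]
ft_force: [-0.7, 0.3, -0.3]
grip_width: 0.0059
```

>>> {"name": "apply_moves", "arguments": {
  "commands": [
    {"tx": 0,"ty": 0,"tz": 0,"ax": 0,"ay": 0,"az": 0,"gripper": -0.6},
    {"tx": 0,"ty": 0,"tz": 0,"ax": 0,"ay": 0,"az": 0,"gripper": -0.4},
    {"tx": 0,"ty": 0,"tz": 0,"ax": 0,"ay": 0,"az": 0,"gripper": -0.4},
    {"tx": 0,"ty": 0,"tz": 0,"ax": 0,"ay": 0,"az": 0,"gripper": -0.4}
  ]
}}

```text
time_s: 37.13
tcp_pos: [0.5302, -0.4376, 0.0014]
tool_rot: [1.182, 1.566, -0.885]
ft_force: [0.1, -0.0, -0.2]
grip_width: 0.0258
```

>>> {"name": "apply_moves", "arguments": {
  "commands": [
    {"tx": -1,"ty": 0,"tz": 0,"ax": 0,"ay": 0,"az": 0,"gripper": -0.4},
    {"tx": -2.5,"ty": 0,"tz": 0,"ax": 0,"ay": 0,"az": 0,"gripper": -0.4},
    {"tx": -3.5,"ty": 0,"tz": 0,"ax": 0,"ay": 0,"az": 0,"gripper": -0.4},
    {"tx": -3.5,"ty": -1,"tz": -1,"ax": 0,"ay": 0,"az": 0,"gripper": -0.4},
    {"tx": -3.5,"ty": -3,"tz": -2,"ax": 0,"ay": 0,"az": 0,"gripper": -0.4},
    {"tx": -3.5,"ty": -3,"tz": -2,"ax": 0,"ay": 0,"az": 0,"gripper": -0.4},
    {"tx": -3.5,"ty": -3,"tz": -2,"ax": 0,"ay": 0,"az": 0,"gripper": -0.4},
    {"tx": 0,"ty": 0,"tz": 0,"ax": 0,"ay": 0,"az": 0,"gripper": -0.4}
  ]
}}

```text
time_s: 37.8
tcp_pos: [0.4853, -0.3388, 0.1996]
tool_rot: [1.23, 1.559, -0.831]
ft_force: [1.0, 0.6, 1.0]
grip_width: 0.0258
```

Run:
```python
from sh2 import *
p,R,o=pose();print(p,o['time_s'])
np.save('w33.npy',camera_info('wrist')['extrinsics']);snap('wrist','w33.png');snap('scene','s33.png');snap('top','t33.png')
b=cv2.imread('pics/s33.png');cv2.imwrite('pics/c33.png',cv2.resize(b[120:280,60:380],None,fx=2.5,fy=2.5,interpolation=cv2.INTER_CUBIC))
```

```text
[ 0.48534392 -0.33879625  0.19961761] 37.8
```

View pics/w33.png

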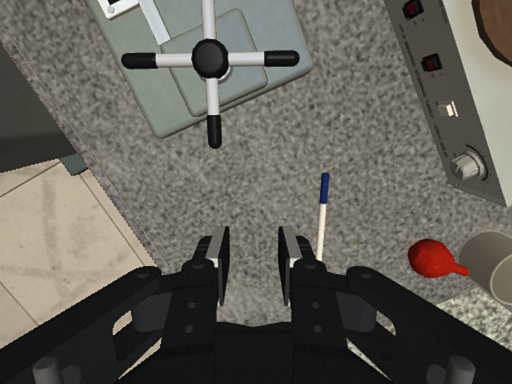

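View pics/c33.png

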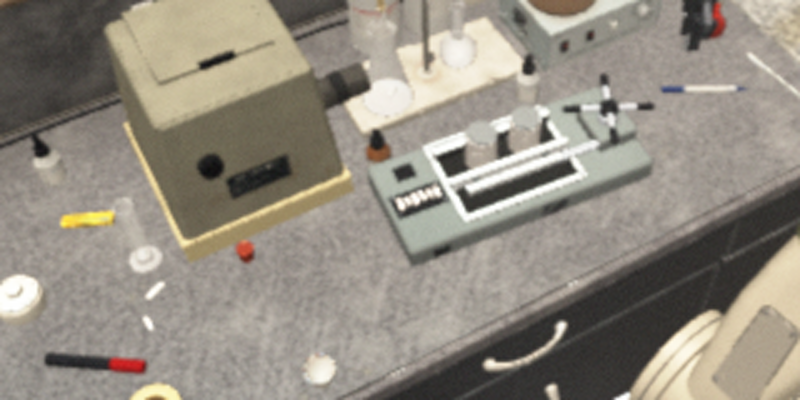

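Run:
```python
from wa import *
E=wa('w33.npy',[(297,58),(124,61)])
d=E[0]-E[1];print(math.degrees(math.atan2(d[1],d[0])))
go([0.44,-0.10,0.25],-1.62,step=34,grip=-0.4)
```

```text
[  62.2 -184.5] -22.850258040239993
[ -61.3 -134.4] 158.6958258367843
-22.08082099339125
from [ 0.4834 -0.3445  0.1935] rpy [ 1.006  1.564 -1.062] q [ 1.38  0.51 -1.11  1.56  0.47  1.36 -0.28] t 37.95
[{"tx": -0.53, "ty": -1.4, "tz": -1.76, "ax": 0.102, "ay": 0, "az": -0.001, "gripper": -0.4}, {"tx": -0.52, "ty": -1.58, "tz": -1.62, "ax": 0.102, "ay": 0, "az": -0.001, "gripper": -0.4}, {"tx": -0.53, "ty": -1.73, "tz": -1.44, "ax": 0.102, "ay": 0, "az": -0.001, "gripper": -0.4}, {"tx": -0.52, "ty": -1.87, "tz": -1.26, "ax": 0.102, "ay": 0, "az": -0.001, "gripper": -0.4}, {"tx": -0.52, "ty": -1.99, "tz": -1.06, "ax": 0.102, "ay": 0, "az": -0.001, "gripper": -0.4}, {"tx": -0.52, "ty": -2.09, "tz": -0.85, "ax": 0.102, "ay": 0, "az": -0.001, "gripper": -0.4}, {"tx": -0.52, "ty": -2.17, "tz": -0.64, "ax": 0.102, "ay": 0, "az": -0.001, "gripper": -0.4}, {"tx": -0.51, "ty": -2.22, "tz": -0.41, "ax": 0.102, "ay": 0, "az": -0.001, "gripper": -0.4}]
[{"tx": -0.51, "ty": -2.25, "tz": -0.19, "ax": 0.102, "ay": 0, "az": -0.001, "gripper": -0.4}, {"tx": -0.51, "ty": -2.25, "tz": 0.05, "ax": 0.102, "ay": 0, "az": -0.001, "gripper": -0.4}, {"tx": -0.51, "ty": -2.25, "tz": 0.28, "ax": 0.102, "ay": 0, "az": -0.001, "gripper": -0.4}]
```

>>> {"name": "apply_moves", "arguments": {
  "commands": [
    {"tx": -0.5,"ty": -1.4,"tz": -1.8,"ax": 0.102,"ay": 0,"az": 0,"gripper": -0.4},
    {"tx": -0.5,"ty": -1.6,"tz": -1.6,"ax": 0.102,"ay": 0,"az": 0,"gripper": -0.4},
    {"tx": -0.5,"ty": -1.7,"tz": -1.4,"ax": 0.102,"ay": 0,"az": 0,"gripper": -0.4},
    {"tx": -0.5,"ty": -1.9,"tz": -1.3,"ax": 0.102,"ay": 0,"az": 0,"gripper": -0.4},
    {"tx": -0.5,"ty": -2,"tz": -1.1,"ax": 0.102,"ay": 0,"az": 0,"gripper": -0.4},
    {"tx": -0.5,"ty": -2.1,"tz": -0.8,"ax": 0.102,"ay": 0,"az": 0,"gripper": -0.4},
    {"tx": -0.5,"ty": -2.2,"tz": -0.6,"ax": 0.102,"ay": 0,"az": 0,"gripper": -0.4},
    {"tx": -0.5,"ty": -2.2,"tz": -0.4,"ax": 0.102,"ay": 0,"az": 0,"gripper": -0.4}
  ]
}}

```text
time_s: 38.62
tcp_pos: [0.4508, -0.1654, 0.2317]
tool_rot: [2.219, 1.567, -0.671]
ft_force: [-0.1, -0.3, 0.7]
grip_width: 0.0258
```

>>> {"name": "apply_moves", "arguments": {
  "commands": [
    {"tx": -0.5,"ty": -2.2,"tz": -0.2,"ax": 0.102,"ay": 0,"az": 0,"gripper": -0.4},
    {"tx": -0.5,"ty": -2.2,"tz": 0,"ax": 0.102,"ay": 0,"az": 0,"gripper": -0.4},
    {"tx": -0.5,"ty": -2.2,"tz": 0.3,"ax": 0.102,"ay": 0,"az": 0,"gripper": -0.4},
    {"tx": 0,"ty": 0,"tz": 0,"ax": 0,"ay": 0,"az": 0,"gripper": -0.4},
    {"tx": 0,"ty": 0,"tz": 0,"ax": 0,"ay": 0,"az": 0,"gripper": -0.4}
  ]
}}

```text
time_s: 39.03
tcp_pos: [0.4399, -0.1004, 0.247]
tool_rot: [2.239, 1.565, -0.949]
ft_force: [0.6, -1.1, -0.4]
grip_width: 0.0256
```

Run:
```python
from sh2 import *
im=snap('wrist','w34.png');b=cv2.imread('pics/w34.png')
cv2.imwrite('pics/c34.png',cv2.resize(b[0:240,60:460],None,fx=2,fy=2,interpolation=cv2.INTER_CUBIC))
```

```text
(no output)
```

View pics/c34.png

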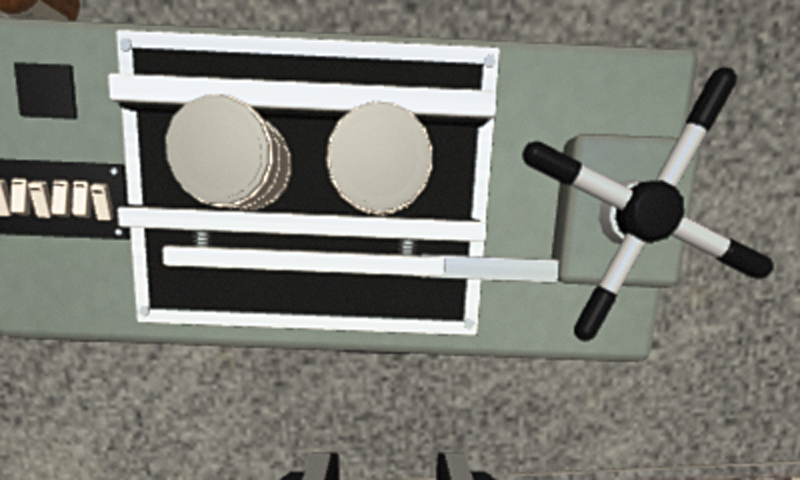

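Both pots stand upright and clamped with the lids flush, and the springs are compressed. Handing in.

```bash
python3 -c "
from station import arm
print(arm.close_job())"
```

```text
the job is handed in; nothing more can be done
None
```

The job is done and handed in at about 39 s. The hand-in gives no verdict, so everything below is from my own measurements.

- **Lids:** Two pots were on the bench. I pressed each lid down until it stalled at 64 mm above the bench under 23–26 N, which is fully home. In the last picture they look flush and level.
- **Pots:** Both stand upright against the back bar, about 68 mm apart. The left pot moved about 11–15 mm sideways while I was turning the wheel, probably the expected knock. It stayed upright and on the platform, so I left it there.
- **Wheel:** I pushed it clockwise by a spoke to about 3.52 rad. That works out to roughly 4.5 mm of spring compression, from the turn and the stated meeting point rather than a direct measurement. A second measurement after the pen work gave the same angle within about half a degree.
- **Switch 4:** I flipped it with the pen tip, pressing with about 5 N. The close-up shows its far end down, matching switches 2 and 5, which were already on. The other five look unchanged.
- **Pen:** It is back on the bench within a few millimetres of where it lay. I saw no other bench item disturbed.

My first pen approach was too steep and stopped near a joint limit before reaching the switch, so I backed off and used a shallower tilt. My reading of the platform centre varied by about 2 mm between pictures. That did not matter, because the clamp pushed the pots against the back bar.

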